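Clear the jammed feed chute and release the batch

ROBOT

A 6-joint arm with a two-finger parallel gripper is mounted at the origin on the work surface. World frame = base frame: x ahead of the robot, y to its left, z up, the work surface at z = 0. Lengths are in m, angles in rad, forces in N, time in s.
With the tool pointing down it reaches from about 0.375 to 0.975 m from the base axis. Payload 3.8 kg.
Tool frame: the origin (TCP) lies at the very end of the fingers, on their centre line; the grasp point (between the pads) lies 19 mm behind it; y points along the fingers, x is the direction in which the jaws open and shut, and the axes are right-handed (so a half turn about y gives the same grasp; the last joint's range is limited). The gripper opens to 85 mm and grips with 20 to 120 N. Pads are 22 mm wide; open, the fingers measure 114 mm over their backs; the gripper's body (76 mm by 85 mm) begins 54 mm behind the grasp point. The pads swing forward as they close: fully open they stand 13 mm farther back than shut.
Start: joints at [-1.237, 0.264, 1.604, -0, 1.274, -0.037], TCP at [0.245, -0.629, 0.202] pointing down, gripper open.
Joint ranges: [-2.63, 2.63], [-0.94, 2.18], [0.31, 2.57], [-1.31, 4.45], [0, 2.66], [-2.55, 2.55]. Speed limits (rad/s): [2.57, 2.57, 3.14, 3.14, 3.14, 3.14].

INTERFACE

Orientations are given as a unit quaternion [w, x, y, z].
In Python, from workcell import manip gives the robot as it stands. The module is installed in compiled form; this text tells all that it offers.
- The arm moves only by the tool play_rows, never from a script. Its argument "steps" is a list of rows, each an object with "dp": the shift along the tool's x, y, z each as a share of 25 mm, from -1 to 1, a list of three; "angular": the turn, a rotation vector about the tool's x, y, z each as a share of 8 degrees, from -1 to 1, a list of three; "claw": the opening, from 0 (shut) to 1 (fully open). In form: [{"dp": [tx, ty, tz], "angular": [rx, ry, rz], "claw": claw}, ...]. A call has 1 to 12 rows; each row shifts and turns the pose as measured when the row begins, along the tool's axes as they then stand; what a row does not reach is not made up. A row lasts 1/8 s, in which the tool goes at most 62.5 mm and 10.7 degrees, less where a joint would pass 70% of its speed; a pose out of reach is approached as far as the arm can. A call with a number of a shift or a turn outside -1 to 1 is refused whole. A call with a gripper value outside its range is refused whole. The fingers move at their own pace and stop on an object; "squeeze" is the grip in N (left out, the last holds). Time passes only in rows, so rows that do not move let the fingers close. It gives the time, the measured TCP pose, the force and the opening at its end, in the units of the state.
- manip.read_state(): the state, without advancing time (a new reading comes with each control period).
- manip.camera(name): name is "side" or "top" or "wrist"; returns a dict with "img" (384x512x3 uint8, red, green, blue), "fov_y" (degrees; the focal length in pixels is half the picture's height over the tangent of half this angle, whatever the lens; pixels are square), "cx", "cy" (the principal point, pixels), "camera_from_world" (4x4, takes a point from world to camera coordinates). Camera axes: x right, y down, z forward; pixel columns grow to the right and rows downward; lengths in m; the calibration is good to about 2 mm. A picture is of the moment at which its call begins. There is no depth.
- manip.finish_job(): hands the job in, once; it reports no verdict.
The state is a dict: "time": time; "joint_positions": joint angles; "joint_velocities": joint speeds; "joint_torque": joint torques, N m; "position": TCP position; "eef_rot": TCP orientation; "force": force on the tool from outside, world axes, zero at the start; "wrist_torque": the same for the moment, N m; "finger_gap": opening from 0.0 (shut) to 1.0 (fully open).
Only numpy, scipy, OpenCV 4.12 (cv2) and the standard library are available. Lean on these libraries where they do the work, as an engineer would, in place of code of your own. Each camera call takes 0.05 s, during which the arm holds its last target.

TASK

Flanged housings have got in among the plain ones and jam both lanes of the feed chute at the throat. Lift the reject caddy off its stand by its handle and set it down in the middle of the rubber mat, then take out every flanged housing, in whichever order they come to the throat, and put it in the caddy, so that the plain ones slide on to the stop blade. Only then lift the valve lever's lockout collar and, with it lifted, push the lever through the gate all the way over and let go, so that the plain housings run down into the pick-up bay; leave the bottle and the case alone.

Things in the scene. Friction and masses are not known exactly. Their poses are not given: they have to be found in the camera images.
- chute: steel feed chute, fixed. Origin: on the bench top under the middle of its throat. Floor slopes 0.28 rad down towards the chute's own -y: uphill is (0, 0.961, 0.276), the floor's normal (0, -0.276, 0.961) in its frame. Two lanes, at x -35 and +35 mm, each a channel 33 mm wide between walls 12 mm high, so slippery that parts slide down by themselves in about a second.
- throat_near (a point): centre of the lane's floor at the throat of the lane at the chute's -x (nearer the robot), 75 mm above the bench. From here to 12 mm downhill a post on each side, 40 mm high above the floor, leaves a 34 mm gap: plain housings pass, a flange jams against the posts, its stem then 14 mm uphill of this point.
- throat_far (a point): the same point in the lane at the chute's +x (farther from the robot).
- chute_blade (a point): middle of the chute at the stop blade, 87 mm downhill of the throat, at floor height. The blade stands 19 mm up across both lanes and holds the plain housings until the valve lever is pushed over; it sinks with the lever and is clear of them from a lever value of about 0.62.
- chute_bay (a point): middle of the pick-up bay, at floor height, between the blade and the end stop (160 mm downhill of the throat). A housing rests in the bay when its origin has y below -0.098 m in the chute's frame and it is still in its lane.
- valve: grey release valve block, fixed, 130 (x) by 62 (y) by 40 mm high. Origin: centre of its underside. Lever pivot 25 mm above the origin, axis along y; the lever swings in the xz plane. The gate: two upright cheeks at x -4 to 4 mm, y 9 to 21 mm either side, up to 101 mm above the bench; the stick passes between them, the collar only over them.
- lever (a joint): angle of the valve lever, rad: 0 leaning 0.38 rad to the block's -x (robot's side), 0.38 upright, 0.76 fully over to +x. Stick 13 mm in diameter with a 20 mm ball on its end, 130 mm from the pivot. Stays where it is left; about 2 N at the collar moves it. With the collar down it is blocked at about 0.12.
- collar (a joint): lift of the lockout collar along the lever's stick, m: 0 down, 0.025 at most. It must be held at least 0.012 up to pass over the gate, all the way across. A light spring (1 to 3 N) and its weight bring it down again on either side of the gate.
- collar_grip (a point): grip point on the lockout collar, a sleeve 34 mm in diameter and 36 mm tall round the stick. On its axis, 25 mm above the sleeve's lower edge and 90 mm from the pivot when down; moves with lever and collar. z points up along the stick, y along the pivot axis. The ball's top stands 50 mm beyond it (25 mm when the collar is fully lifted).
- caddy: blue open reject caddy, 130 (x) by 230 mm (y), walls 60 mm high and 4 mm thick, floor 4 mm thick, 0.4 kg empty. Origin: centre of its underside. A steel handle bar 12 mm in diameter spans its middle along x, its axis 110 mm above the underside, on flat uprights; open halves on both sides of it (+y and -y).
- caddy_handle (a point): middle of the caddy's handle bar; axes as the caddy's.
- stand: low fixed stand, a plate 150 (x) by 260 mm (y), top 45 mm above the bench; the caddy stands on it at the start. Origin: centre of its underside.
- mat: black rubber mat, fixed on the bench in front of the chute, 220 (x) by 320 mm (y), 3 mm thick. Origin: centre of its underside.
- wipe_bottle: bystander: white bottle, 60 mm in diameter, 150 mm tall, origin at its foot. Leave alone.
- gauge_case: bystander: black flat case 60 x 140 x 30 mm, origin under its centre. Leave alone.
- R1: flanged housing (wrong type), aluminium, 0.12 kg: body 30 mm in diameter, 32 mm tall; on it a round flange 44 mm in diameter, 6 mm thick; on that an upright stem 16 mm in diameter, 30 mm long (38 to 68 mm above the foot), to take it by. Origin: centre of its foot; z along the stem. In the chute it stands square to the sloping floor. Always the one jammed in the near lane at the start.
- R2: flanged housing (wrong type), aluminium, 0.12 kg: body 30 mm in diameter, 32 mm tall; on it a round flange 44 mm in diameter, 6 mm thick; on that an upright stem 16 mm in diameter, 30 mm long (38 to 68 mm above the foot), to take it by. Origin: centre of its foot; z along the stem. In the chute it stands square to the sloping floor. Always present, waits in the near lane.
- R3: flanged housing (wrong type), aluminium, 0.12 kg: body 30 mm in diameter, 32 mm tall; on it a round flange 44 mm in diameter, 6 mm thick; on that an upright stem 16 mm in diameter, 30 mm long (38 to 68 mm above the foot), to take it by. Origin: centre of its foot; z along the stem. In the chute it stands square to the sloping floor. Always the one jammed in the far lane at the start.
- R4: flanged housing (wrong type), aluminium, 0.12 kg: body 30 mm in diameter, 32 mm tall; on it a round flange 44 mm in diameter, 6 mm thick; on that an upright stem 16 mm in diameter, 30 mm long (38 to 68 mm above the foot), to take it by. Origin: centre of its foot; z along the stem. In the chute it stands square to the sloping floor. May be absent; else waits last in the far lane.
- R5: flanged housing (wrong type), aluminium, 0.12 kg: body 30 mm in diameter, 32 mm tall; on it a round flange 44 mm in diameter, 6 mm thick; on that an upright stem 16 mm in diameter, 30 mm long (38 to 68 mm above the foot), to take it by. Origin: centre of its foot; z along the stem. In the chute it stands square to the sloping floor. May be absent; else waits last in the near lane.
- P1: plain housing (right type), aluminium cylinder, 30 mm in diameter, 28 mm tall, no flange or stem, 0.08 kg. Origin: centre of its foot. It needs no handling: it slides down by itself when the way is free. In the near lane.
- P2: plain housing (right type), aluminium cylinder, 30 mm in diameter, 28 mm tall, no flange or stem, 0.08 kg. Origin: centre of its foot. It needs no handling: it slides down by itself when the way is free. In the far lane.
- P3: plain housing (right type), aluminium cylinder, 30 mm in diameter, 28 mm tall, no flange or stem, 0.08 kg. Origin: centre of its foot. It needs no handling: it slides down by itself when the way is free. In the far lane.
Mind the look-alikes: they are no part of the job. What is shaped like the R5 but blue, orange or red is not meant.

How it is judged:
By the outcome, as a careful person would: the job done as asked, in the order asked, and still so for the second after the job is handed in, with the robot touching nothing.
Of R4, R5 only 1 to 2 are there at a start; the rules pass over those that are not, and their reading is None.
At some moment in a run one of caddy may be knocked a few centimetres aside while the robot is not near it.
Once in a run the grip may slacken for a moment while it holds something.
It also fails if it takes over 208 s, if anything falls off the work surface, if the arm or the gripper's body presses on something with over 40 N, if the wrist force passes 120 N, or if a joint passes its speed limit or range.

## Working session

There is one attempt and no reset: what is moved stays moved. The work goes in short steps, Python scripts to look and compute and a tool call to move; the robot and the scene stay as the last step left them, time stands still between calls to the robot, and variables do not carry over. Pictures are saved under pics/ and viewed, and the job is handed in when it is done.

Besides the shell and the picture viewer there is one more tool, called after "Request:" as a command line: name --argument value ..., lists and objects as JSON in quotes. play_rows: Moves the arm, as the interface text tells. Its arguments: {"type":"object","properties":{"steps":{"type":"array"},"squeeze":{"type":"number"}},"required":["steps"]}

```bash
mkdir -p pics
cat > h.py <<'E'
import numpy as np, cv2
from workcell import manip
from scipy.spatial.transform import Rotation as R
def snap(name,fn):
    c=manip.camera(name); cv2.imwrite(f'pics/{fn}.png',c['img'][:,:,::-1]); np.save(f'pics/{fn}.npy',c,allow_pickle=True); return c
def load(fn): return np.load(f'pics/{fn}.npy',allow_pickle=True).item()
def K(c):
    f=c['img'].shape[0]/2/np.tan(np.radians(c['fov_y'])/2); return f
def proj(c,p):
    T=np.array(c['camera_from_world']); q=T[:3,:3]@np.array(p)+T[:3,3]; f=K(c); return np.array([c['cx']+f*q[0]/q[2],c['cy']+f*q[1]/q[2]])
def ray(c,u,v):
    T=np.array(c['camera_from_world']); f=K(c); d=T[:3,:3].T@np.array([(u-c['cx'])/f,(v-c['cy'])/f,1]); o=-T[:3,:3].T@T[:3,3]; return o,d/np.linalg.norm(d)
def onz(c,u,v,z):
    o,d=ray(c,u,v); return o+d*(z-o[2])/d[2]
def tri(c1,p1,c2,p2):
    o1,d1=ray(c1,*p1);o2,d2=ray(c2,*p2)
    A=np.stack([d1,-d2],1); s=np.linalg.lstsq(A,o2-o1,rcond=None)[0]
    a=o1+s[0]*d1;b=o2+s[1]*d2; return (a+b)/2,np.linalg.norm(a-b)
E
python3 - <<'E'
from h import *
s=manip.read_state(); print(s)
for n in ['side','top','wrist']:
    c=snap(n,n+'0'); print(n,c['fov_y'],c['cx'],c['cy'],np.round(c['camera_from_world'],3).tolist())
E
```

```text
{'time': 0.0, 'joint_positions': array([-1.23688205e+00,  2.64768215e-01,  1.60535661e+00, -5.47937766e-07,
        1.27374102e+00, -3.68989370e-02]), 'joint_velocities': array([ 0.00031264, -0.00015472,  0.00041452,  0.00189373, -0.00016326,
       -0.00031209]), 'joint_torque': array([-9.36964170e-04, -5.15117490e+01, -3.67315221e+01, -1.81564396e-04,
        1.31928729e-02, -2.34577465e-05]), 'position': array([ 0.24433786, -0.62836455,  0.20116137]), 'eef_rot': array([ 0.58408124, -0.58312563,  0.39990353, -0.39861105]), 'force': array([ 0.670895  , -0.55017256,  0.01432525]), 'wrist_torque': array([0.0621452 , 0.04258452, 0.02699456]), 'finger_gap': 0.9990848722404345}
side 52.042302962795965 254.5069630466267 193.04410944453576 [[-0.807, -0.591, 0.001, 0.476], [-0.44, 0.6, -0.668, 0.342], [0.394, -0.539, -0.744, 0.954], [0.0, 0.0, 0.0, 1.0]]
top 48.805887925250225 257.80685025850175 194.20013342717382 [[0.011, -1.0, -0.009, 0.002], [-0.986, -0.01, -0.168, 0.621], [0.168, 0.01, -0.986, 1.134], [0.0, 0.0, 0.0, 1.0]]
wrist 65.1390466814586 255.12619766812907 192.27510155845377 [[0.363, -0.932, -0.003, -0.673], [-0.893, -0.349, 0.283, -0.036], [-0.265, -0.1, -0.959, 0.38], [0.0, 0.0, 0.0, 1.0]]
```

View pics/side0.png

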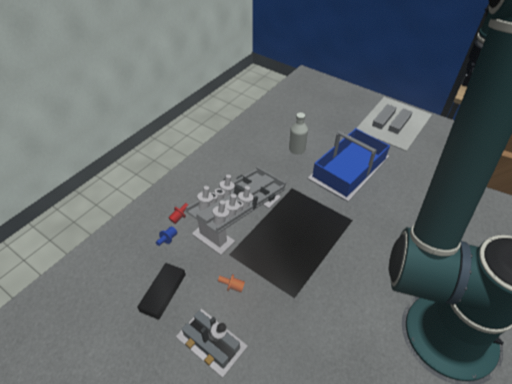

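View pics/top0.png

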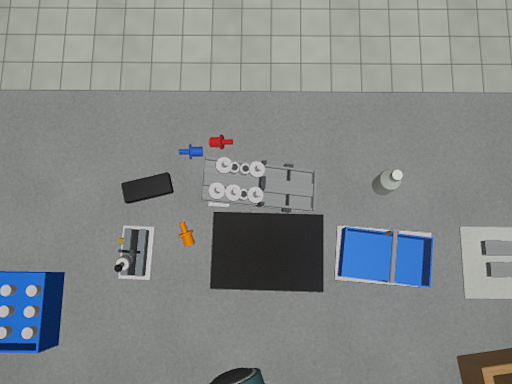

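View pics/wrist0.png

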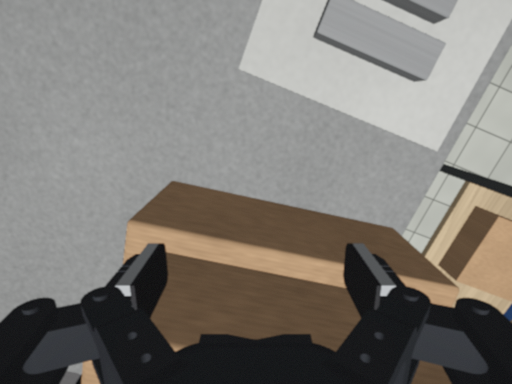

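Run:
```python
from h import *
c=load('top0')['img'][:,:,::-1]
a=c[140:300,90:330]; cv2.imwrite('pics/topcrop.png',cv2.resize(a,None,fx=3.3,fy=3.3,interpolation=cv2.INTER_CUBIC))
a=c[215:300,320:450]; cv2.imwrite('pics/topcad.png',cv2.resize(a,None,fx=6,fy=6,interpolation=cv2.INTER_CUBIC))
c=load('side0')['img'][:,:,::-1]
a=c[100:300,150:400]; cv2.imwrite('pics/sidecrop.png',cv2.resize(a,None,fx=3,fy=3,interpolation=cv2.INTER_CUBIC))
```

```text
(no output)
```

View pics/topcrop.png

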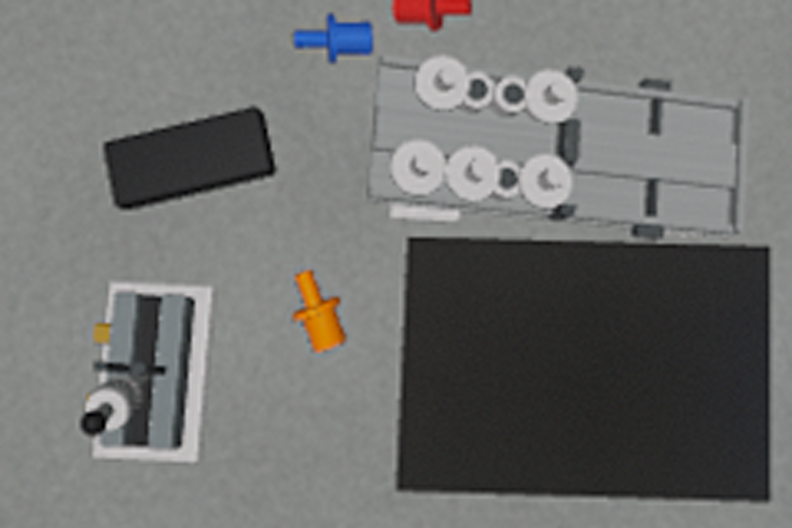

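View pics/topcad.png

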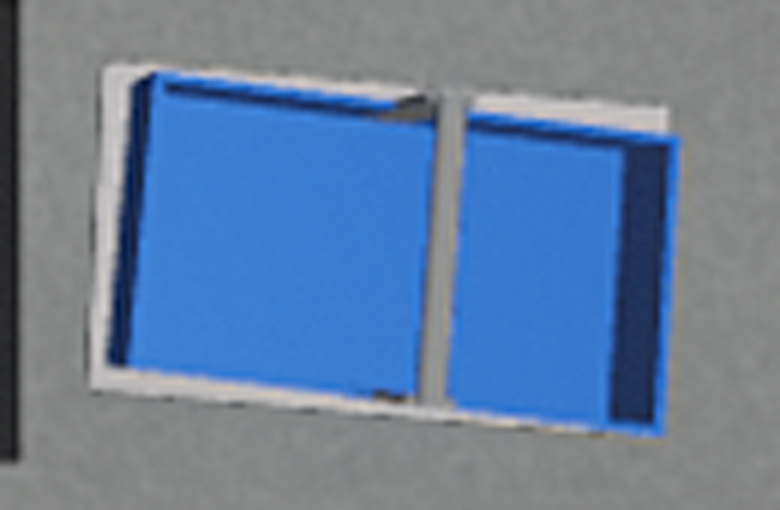

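View pics/sidecrop.png

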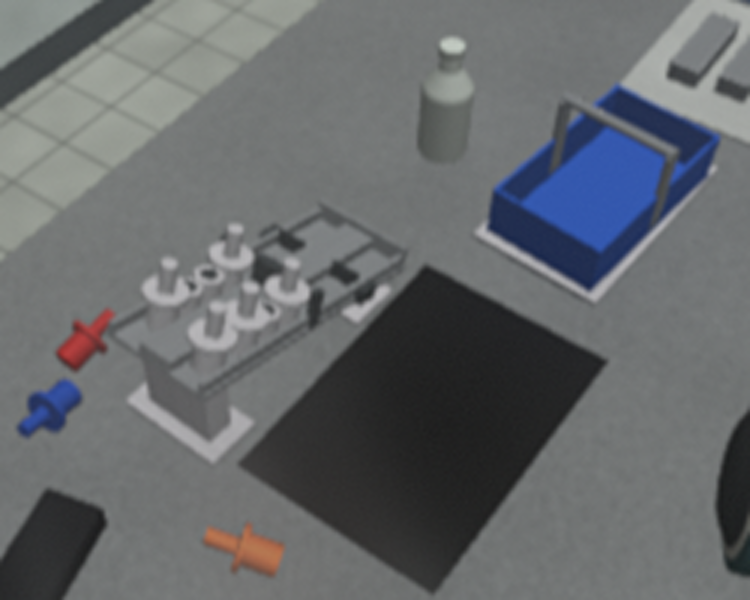

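```bash
cat >> h.py <<'E'
def tc(x,y): return ((x+.5)/3.3-.5+90,(y+.5)/3.3-.5+140)   # topcrop
def cc(x,y): return ((x+.5)/6-.5+320,(y+.5)/6-.5+215)
def sc(x,y): return ((x+.5)/3-.5+150,(y+.5)/3-.5+100)
E
python3 - <<'E'
from h import *
t=load('top0'); s=load('side0')
r=lambda a:np.round(a,4)
print('mat',[r(onz(t,*tc(*p),0.003)) for p in [(408,238),(770,246),(770,500),(398,490)]])
print('stand',[r(onz(t,*cc(*p),0.045)) for p in [(103,65),(668,106),(92,388)]])
print('cadtop',[r(onz(t,*cc(*p),0.105)) for p in [(155,73),(680,136),(662,436),(108,366)]])
print('handle',[r(onz(t,*cc(*p),0.161)) for p in [(453,92),(432,402)]])
print('handle side',[r(onz(s,*sc(*p),0.161)) for p in [(563,98),(673,155)]])
print('valve',[r(onz(t,*tc(*p),0.0)) for p in [(110,283),(212,287),(197,462),(93,458)]])
print('ball',tri(t,tc(93,423),s,(219,329)))
print('chute top', [r(onz(t,*tc(*p),z)) for p,z in [((379,60),.12),((740,100),.05),((738,233),.05),((370,198),.12)]])
print('postsfar/near',[r(onz(t,*tc(*p),.113)) for p in [(575,72),(563,213)]])
for n,a,b in [('R1',(552,184),(292,262)),('R3',(556,97),(235,230)),('R4',(447,82),(170,262)),('R5',(424,166),(218,308)),('R2',(480,174),(250,285))]:
    p,e=tri(t,tc(*a),s,sc(*b)); print(n,r(p),r(e))
E
```

```text
mat [array([0.5765, 0.1375, 0.003 ]), array([ 0.5726, -0.1805,  0.003 ]), array([ 0.355 , -0.1773,  0.003 ]), array([0.3597, 0.1398, 0.003 ])]
stand [array([ 0.5364, -0.2122,  0.045 ]), array([ 0.5201, -0.4722,  0.045 ]), array([ 0.3894, -0.2043,  0.045 ])]
cadtop [array([ 0.5273, -0.2244,  0.105 ]), array([ 0.5021, -0.4528,  0.105 ]), array([ 0.3737, -0.4376,  0.105 ]), array([ 0.4005, -0.2011,  0.105 ])]
handle [array([ 0.5153, -0.3371,  0.161 ]), array([ 0.3886, -0.3231,  0.161 ])]
handle side [array([ 0.5128, -0.3274,  0.161 ]), array([ 0.3844, -0.3136,  0.161 ])]
valve [array([0.5344, 0.399 , 0.    ]), array([0.5318, 0.3089, 0.    ]), array([0.3811, 0.3139, 0.    ]), array([0.3834, 0.4038, 0.    ])]
ball (array([0.41555641, 0.36063337, 0.13732265]), np.float64(0.0034112231153474826))
chute top [array([0.7072, 0.1518, 0.12  ]), array([ 0.6928, -0.1499,  0.05  ]), array([ 0.5776, -0.1469,  0.05  ]), array([0.5936, 0.1553, 0.12  ])]
postsfar/near [array([ 0.7004, -0.0078,  0.113 ]), array([0.584 , 0.0009, 0.113 ])]
R1 [0.604  0.0108 0.1483] 0.0054
R3 [0.6736 0.0082 0.146 ] 0.0042
R4 [0.6784 0.0922 0.1719] 0.0038
R5 [0.6119 0.1079 0.1705] 0.0021
R2 [0.6085 0.0661 0.1639] 0.0051
```

Run:
```python
from h import *
c=load('top0')['img'][:,:,::-1]
a=c[150:215,195:325]; cv2.imwrite('pics/tchute.png',cv2.resize(a,None,fx=6,fy=6,interpolation=cv2.INTER_CUBIC))
c=load('side0')['img'][:,:,::-1]
a=c[160:260,175:305]; cv2.imwrite('pics/schute.png',cv2.resize(a,None,fx=6,fy=6,interpolation=cv2.INTER_CUBIC))
```

```text
(no output)
```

View pics/tchute.png

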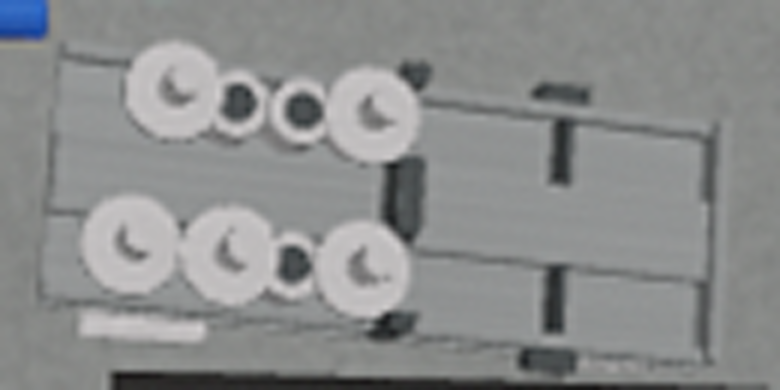

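View pics/schute.png

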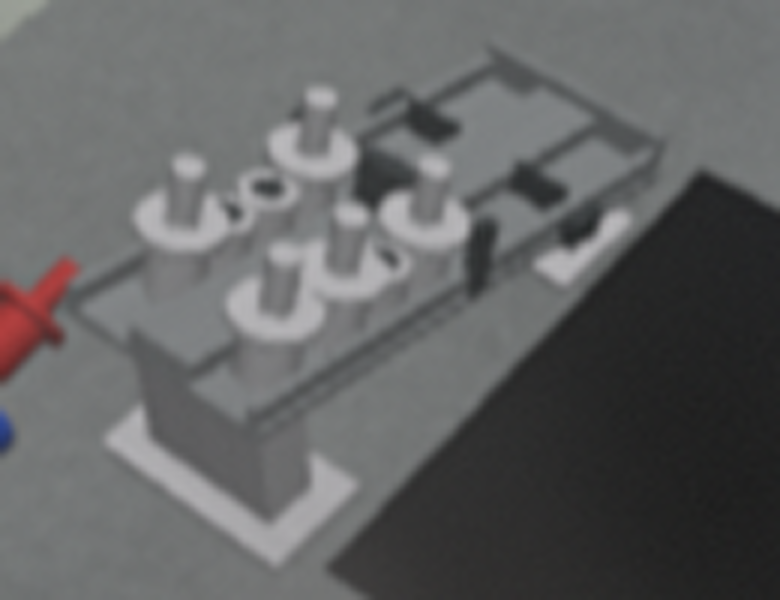

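```bash
cat >> h.py <<'E'
UP=np.array([0,.961,.276]);NO=np.array([0,-.276,.961])
def chp(pose,x,u,h):  # world pt: lane x, uphill u from throat, height h
    l=np.array([x,0,.075])+u*UP+h*NO
    return np.array([pose[0],pose[1],0])+R.from_euler('z',pose[2]).as_matrix()@l
E
python3 - <<'E'
from h import *
from scipy.optimize import least_squares
t=load('top0'); s=load('side0')
T=lambda x,y:((x+.5)/6-.5+195,(y+.5)/6-.5+150)
S=lambda x,y:((x+.5)/6-.5+175,(y+.5)/6-.5+160)
obs=[(t,T(366,269),-.035,.014,.038),(t,T(373,116),.035,.014,.038),(s,S(436,163),-.035,.014,.068),(s,S(321,95),.035,.014,.068),
(t,T(561,150),.035,-.087,.018),(t,T(554,300),-.035,-.087,.018)]
f=lambda p:np.concatenate([proj(c,chp(p,x,u,h))-np.array(q) for c,q,x,u,h in obs])
r=least_squares(f,[.64,0,-.05]); print(r.x,np.round(r.fun.reshape(-1,2),2))
p=r.x
for n,x in [('near',-.035),('far',.035)]: print(n,np.round(chp(p,x,0,0),4),'stem mid R',np.round(chp(p,x,.014,.053),4))
for n,q in [('R2',(232,256)),('R5',(132,242)),('R4',(174,90))]:
    x=.035 if n=='R4' else -.035
    best=min(np.arange(.02,.14,.001),key=lambda u:np.linalg.norm(proj(t,chp(p,x,u,.038))-np.array(T(*q)))); print(n,best)
print((2*R.from_quat(manip.read_state()['eef_rot'][[1,2,3,0]]).as_matrix()).round(3)/2)
E
```

```text
[ 0.64406871  0.0117473  -0.04980844] [[-1.11  0.17]
 [-0.65 -0.04]
 [-0.11  0.15]
 [ 0.03  0.02]
 [ 1.02  0.02]
 [ 0.96 -0.2 ]]
near [0.6091 0.0135 0.075 ] stem mid R [0.6091 0.0123 0.1298]
far [0.679 0.01  0.075] stem mid R [0.679  0.0088 0.1298]
R2 0.07200000000000005
R5 0.11600000000000009
R4 0.10300000000000008
[[ 3.625e-01 -5.000e-04  9.320e-01]
 [-9.320e-01  1.500e-03  3.625e-01]
 [-2.000e-03 -1.000e+00  0.000e+00]]
```

```bash
cat >> h.py <<'E'
import math
def cur():
    s=manip.read_state(); return s['position'],R.from_quat(s['eef_rot'][[1,2,3,0]]),s
def rotx(ang,tilt=None,down=(0,0,-1)):
    """tool x toward azimuth ang (rad) as near as poss, y along `down`"""
    y=np.array(down,float); y/=np.linalg.norm(y); x=np.array([math.cos(ang),math.sin(ang),0]); x-=y*(x@y); x/=np.linalg.norm(x)
    return R.from_matrix(np.stack([x,y,np.cross(x,y)],1))
def plan(P,Rt,p=None,Ro=None,maxd=1.0,claw=1,k=12):
    if p is None: p,Ro,_=cur()
    rv=(Ro.inv()*Rt).as_rotvec()/np.radians(8); d=np.array(P)-p
    n=max(1,math.ceil(np.linalg.norm(d)/.025/maxd-1e-6),math.ceil(np.abs(rv).max()-1e-6))
    rows=[];q=p.copy();O=Ro
    for i in range(n):
        tgt=p+d*(i+1)/n
        a=np.round((O.inv()*Rt).as_rotvec()/np.radians(8)/(n-i),2)
        dp=np.round(O.inv().apply(tgt-q)/.025,2)
        rows.append((dp.tolist(),a.tolist())); q=q+O.apply(dp*.025); O=O*R.from_rotvec(a*np.radians(8))
    print('n',n,'end',np.round(q,4))
    for dp,a in rows: print('{"dp":%s,"angular":%s,"claw":%s},'%(dp,a,claw))
    return q,O
def say():
    p,Ro,s=cur(); print('t',round(s['time'],2),'p',np.round(p,4),'x',np.round(Ro.as_matrix()[:,0],3),'y',np.round(Ro.as_matrix()[:,1],3),'F',np.round(s['force'],1),'gap',round(s['finger_gap'],3),'j',np.round(s['joint_positions'],2))
E
python3 - <<'E'
from h import *
p,o,_=cur()
q,O=plan([.30,-.53,.26],o)
plan([.44,-.36,.26],rotx(math.radians(-96.3)),q,O)
E
```

```text
n 6 end [ 0.3    -0.5301  0.2601]
{"dp":[-0.48, -0.39, 0.58],"angular":[0.0, 0.0, 0.0],"claw":1},
{"dp":[-0.48, -0.39, 0.59],"angular":[0.0, 0.0, 0.0],"claw":1},
{"dp":[-0.48, -0.39, 0.58],"angular":[0.0, 0.0, 0.0],"claw":1},
{"dp":[-0.47, -0.39, 0.59],"angular":[0.0, 0.0, 0.0],"claw":1},
{"dp":[-0.48, -0.39, 0.58],"angular":[0.0, 0.0, 0.0],"claw":1},
{"dp":[-0.48, -0.39, 0.58],"angular":[0.0, 0.0, 0.0],"claw":1},
n 9 end [ 0.44   -0.3601  0.26  ]
{"dp":[-0.48, 0.0, 0.85],"angular":[0.0, 0.38, -0.0],"claw":1},
{"dp":[-0.52, 0.0, 0.83],"angular":[0.0, 0.38, -0.0],"claw":1},
{"dp":[-0.57, 0.0, 0.8],"angular":[0.0, 0.38, -0.0],"claw":1},
{"dp":[-0.61, 0.01, 0.77],"angular":[0.0, 0.38, -0.0],"claw":1},
{"dp":[-0.65, -0.0, 0.73],"angular":[0.0, 0.38, -0.0],"claw":1},
{"dp":[-0.68, -0.0, 0.7],"angular":[0.0, 0.39, -0.0],"claw":1},
{"dp":[-0.73, -0.0, 0.66],"angular":[0.0, 0.38, -0.0],"claw":1},
{"dp":[-0.75, 0.0, 0.62],"angular":[0.0, 0.39, -0.01],"claw":1},
{"dp":[-0.79, 0.0, 0.58],"angular":[0.0, 0.38, -0.0],"claw":1},
```

Possible mix-ups (top view): the caddy is the blue open box with a handle bar at (393,256), not the blue studded crate at (30,310). Flanged housings are the grey ones in the chute: (256,195), (233,193), (217,191), (257,169) and (224,165). The loose blue (192,152), red (221,142) and orange (187,234) ones are look-alikes. The close crop above confirms the caddy with its handle, and R1/R3 at the throat with R2, R5 and R4 waiting.

Request:
play_rows --steps '[{"dp":[-0.48,-0.4,0.58],"angular":[0,0,0],"claw":1},{"dp":[-0.48,-0.4,0.58],"angular":[0,0,0],"claw":1},{"dp":[-0.48,-0.4,0.58],"angular":[0,0,0],"claw":1},{"dp":[-0.48,-0.4,0.58],"angular":[0,0,0],"claw":1},{"dp":[-0.48,-0.4,0.58],"angular":[0,0,0],"claw":1},{"dp":[-0.48,-0.4,0.58],"angular":[0,0,0],"claw":1},{"dp":[-0.5,0,0.85],"angular":[0,0.5,0],"claw":1},{"dp":[-0.55,0,0.8],"angular":[0,0.5,0],"claw":1},{"dp":[-0.6,0,0.77],"angular":[0,0.5,0],"claw":1},{"dp":[-0.65,0,0.73],"angular":[0,0.5,0],"claw":1},{"dp":[-0.7,0,0.7],"angular":[0,0.5,0],"claw":1},{"dp":[-0.75,0,0.65],"angular":[0,0.5,0],"claw":1}]'

```text
time: 1.65
position: [0.4015, -0.4013, 0.2714]
eef_rot: [-0.485, 0.484, -0.514, 0.517]
force: [-0.2, 0.3, 0.1]
finger_gap: 0.999
```

Run:
```python
from h import *
say()
c=snap('wrist','w1')
for z in (0.155,): print([np.round(proj(c,q)) for q in [(.4505-.06,-.326+.0066,.155),(.4505+.06,-.326-.0066,.155)]])
```

```text
t 1.65 p [ 0.4015 -0.4013  0.2714] x [-0.062 -0.998  0.002] y [ 0.004 -0.002 -1.   ] F [-0.2  0.3  0.1] gap 0.999 j [-0.83  0.02  1.75  0.    1.36  0.8 ]
[array([175., 196.]), array([172.,  67.])]
```

View pics/w1.png

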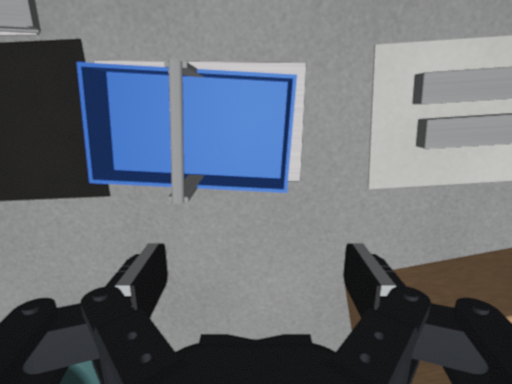

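Run:
```python
from h import *
c=load('w1')
a,b=onz(c,176.5,62,.161),onz(c,178.5,201,.161); print(a,b,(a+b)/2, np.degrees(np.arctan2(a[1]-b[1],a[0]-b[0])),np.linalg.norm(a-b))
print([onz(c,*p,.105).round(4) for p in [(78,63),(296,75),(287,191),(90,184)]])
P=np.array([.452,-.327,.22])
q,O=plan(P,rotx(math.radians(-96.3)))
```

```text
[ 0.51314515 -0.33893609  0.161     ] [ 0.3870569 -0.3238982  0.161    ] [ 0.45010103 -0.33141715  0.161     ] -6.801242953847542 0.12698182740958075
[array([ 0.5263, -0.2234,  0.105 ]), array([ 0.5008, -0.4497,  0.105 ]), array([ 0.3743, -0.4362,  0.105 ]), array([ 0.3968, -0.2079,  0.105 ])]
n 5 end [ 0.4519 -0.3271  0.22  ]
{"dp":[-0.6, 0.41, 0.35],"angular":[-0.01, 0.07, -0.0],"claw":1},
{"dp":[-0.6, 0.42, 0.34],"angular":[-0.01, 0.07, -0.0],"claw":1},
{"dp":[-0.6, 0.41, 0.34],"angular":[-0.01, 0.07, -0.0],"claw":1},
{"dp":[-0.61, 0.42, 0.34],"angular":[-0.0, 0.07, -0.0],"claw":1},
{"dp":[-0.61, 0.41, 0.32],"angular":[-0.01, 0.06, -0.0],"claw":1},
```

Request:
play_rows --steps '[{"dp":[-0.59,0.41,0.35],"angular":[0,0.1,0],"claw":1},{"dp":[-0.59,0.41,0.34],"angular":[0,0.1,0],"claw":1},{"dp":[-0.59,0.41,0.33],"angular":[0,0.1,0],"claw":1},{"dp":[-0.59,0.41,0.32],"angular":[0,0.1,0],"claw":1},{"dp":[-0.59,0.41,0.31],"angular":[0,0.1,0],"claw":1},{"dp":[0,0.3,0],"angular":[0,0,0],"claw":1}]'

```text
time: 2.45
position: [0.4545, -0.3243, 0.2154]
eef_rot: [-0.468, 0.465, -0.528, 0.534]
force: [-0.6, 0.6, 0.6]
finger_gap: 1.003
```

Run:
```python
from h import *
say(); p,o,_=cur()
plan([.4501,-.330,.137],rotx(math.radians(-96.8)))
```

```text
t 2.45 p [ 0.4545 -0.3243  0.2154] x [-0.128 -0.992  0.003] y [ 0.009 -0.004 -1.   ] F [-0.6  0.6  0.6] gap 1.003 j [-0.67  0.03  1.85  0.    1.26  1.03]
n 4 end [ 0.4502 -0.3299  0.1369]
{"dp":[0.06, 0.78, -0.04],"angular":[-0.02, -0.02, 0.0],"claw":1},
{"dp":[0.06, 0.79, -0.05],"angular":[-0.01, -0.02, 0.01],"claw":1},
{"dp":[0.06, 0.78, -0.04],"angular":[-0.02, -0.02, 0.0],"claw":1},
{"dp":[0.06, 0.79, -0.03],"angular":[-0.01, -0.01, 0.01],"claw":1},
```

Request:
play_rows --steps '[{"dp":[0.06,0.78,-0.04],"angular":[0,0,0],"claw":1},{"dp":[0.06,0.78,-0.04],"angular":[0,0,0],"claw":1},{"dp":[0.06,0.78,-0.04],"angular":[0,0,0],"claw":1},{"dp":[0.06,0.75,-0.04],"angular":[0,0,0],"claw":1},{"dp":[0,0,0],"angular":[0,0,0],"claw":0},{"dp":[0,0,0],"angular":[0,0,0],"claw":0},{"dp":[0,0,0],"angular":[0,0,0],"claw":0},{"dp":[0,0,0],"angular":[0,0,0],"claw":0},{"dp":[0,0,0],"angular":[0,0,0],"claw":0},{"dp":[0,0,0],"angular":[0,0,0],"claw":0}]' --squeeze 100

```text
time: 3.7
position: [0.4482, -0.3337, 0.1351]
eef_rot: [-0.467, 0.466, -0.527, 0.535]
force: [-0.2, 0.0, 0.4]
finger_gap: 0.001
```

Run:
```python
from h import *
say()
```

```text
t 3.7 p [ 0.4482 -0.3337  0.1351] x [-0.129 -0.992  0.006] y [ 0.009 -0.007 -1.   ] F [-0.2  0.   0.4] gap 0.001 j [-0.68  0.09  1.94  0.    1.1   1.02]
```

Run:
```python
from h import *
snap('wrist','w2'); snap('side','s2'); snap('top','t2')
```

```text
(no output)
```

View pics/w2.png

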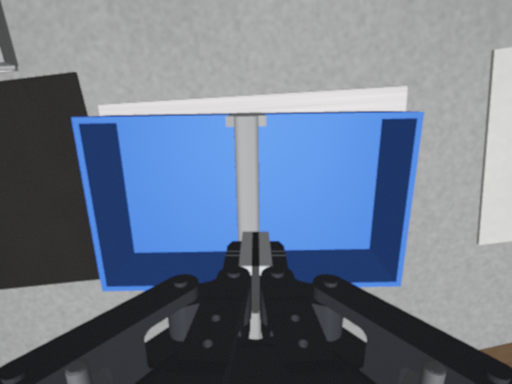

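View pics/s2.png

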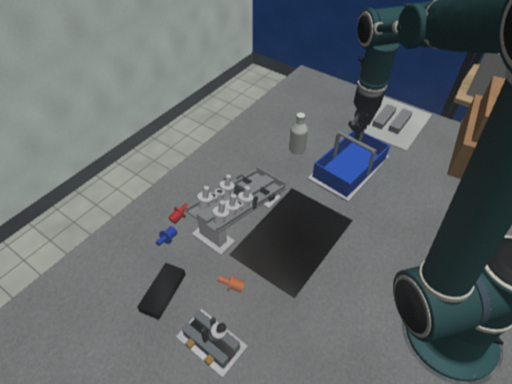

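View pics/t2.png

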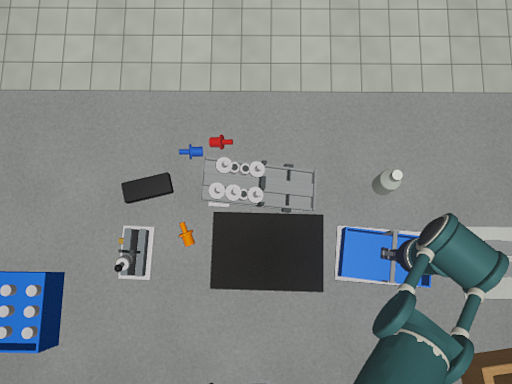

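Run:
```python
from h import *
p,o,s=cur()
for n in ('w2','s2','t2'):
    c=load(n); print(n,proj(c,p).round(1),'bar', [proj(c,q).round(1) for q in [(.387,-.324,.155),(.513,-.339,.155)]])
c=load('s2')['img'][:,:,::-1]; cv2.imwrite('pics/s2c.png',cv2.resize(c[90:200,300:400],None,fx=6,fy=5.4,interpolation=cv2.INTER_CUBIC))
c=load('t2')['img'][:,:,::-1]; cv2.imwrite('pics/t2c.png',cv2.resize(c[205:305,330:460],None,fx=6,fy=6,interpolation=cv2.INTER_CUBIC))
```

```text
w2 [256.4 226.6] bar [array([253.9, 333.8]), array([250.9, 119.5])]
s2 [355.7 145.9] bar [array([374.2, 150.6]), array([338.7, 131.9])]
t2 [391.6 257.3] bar [array([391.3, 282.2]), array([395.1, 231.1])]
```

View pics/s2c.png

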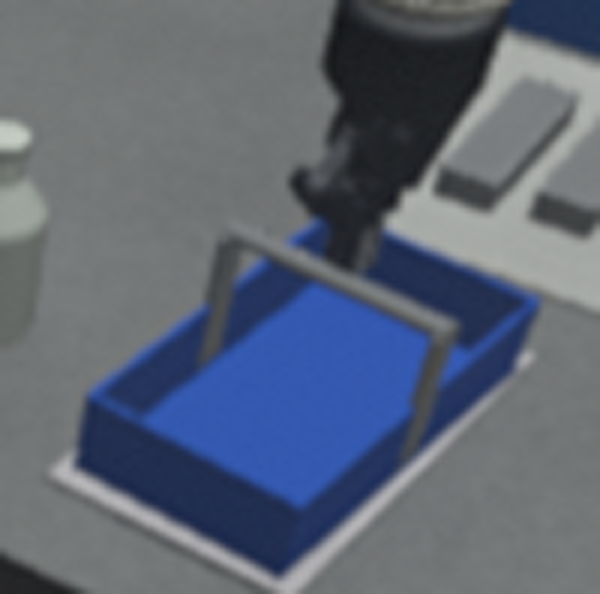

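View pics/t2c.png

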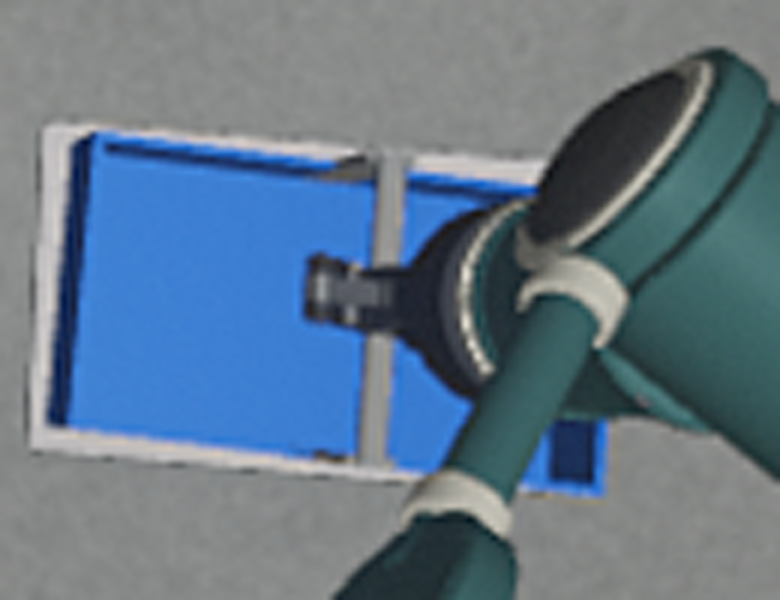

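Run:
```python
from h import *
p,o,s=cur()
c=load('s2')
for z in (.125,.135,.15,.16,.17): print(z,proj(c,[p[0],p[1],z]).round(1), proj(load('t2'),[p[0],p[1],z]).round(1))
T=np.array(load('w2')['camera_from_world']); print('cam',-T[:3,:3].T@T[:3,3])
c=load('w2')['img'][:,:,::-1]; cv2.imwrite('pics/w2c.png',cv2.resize(c[200:360,180:330],None,fx=4,fy=3.7,interpolation=cv2.INTER_CUBIC))
```

```text
0.125 [355.1 148.3] [390.5 257.4]
0.135 [355.7 145.9] [391.7 257.3]
0.15 [356.6 142.2] [393.5 257.2]
0.16 [357.3 139.6] [394.7 257.1]
0.17 [357.9 137.1] [396. 257.]
cam [ 0.51893308 -0.34124806  0.30723486]
```

View pics/w2c.png

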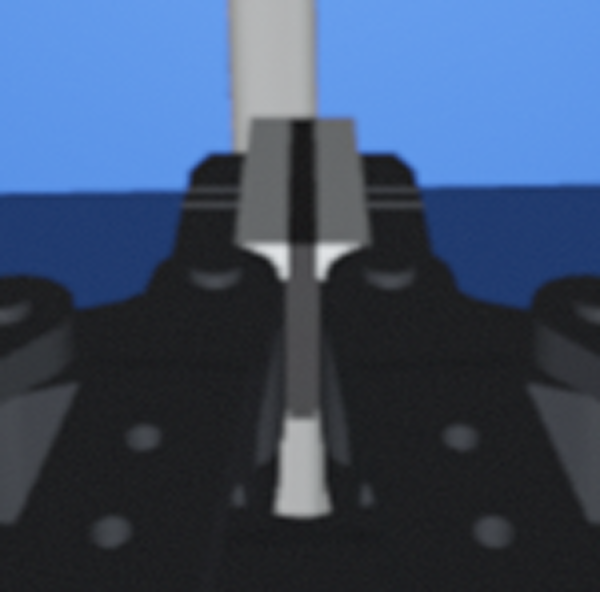

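Run:
```python
from h import *
p,o,s=cur()
c=load('w2')
for d in (0,.005,.01,.02,.03): print(d,proj(c,p-o.apply([0,d,0])).round(1))
for d in (-.0425,-.01,.01,): print(d,proj(c,p-o.apply([d,0,0])).round(1))
print(c['camera_from_world']@np.r_[p,1])
c=load('wrist0');
```

```text
0 [256.4 226.6]
0.005 [256.5 229.9]
0.01 [256.5 233.3]
0.02 [256.5 240.8]
0.03 [256.6 249.3]
-0.0425 [325.4 226.7]
-0.01 [272.7 226.6]
0.01 [240.2 226.6]
[8.10160108e-04 2.11868936e-02 1.85405529e-01 1.00000000e+00]
```

Request:
play_rows --steps '[{"dp":[0,0.1,0],"angular":[0,0,0],"claw":0},{"dp":[0,0.1,0],"angular":[0,0,0],"claw":0}]'

```text
time: 4.1
position: [0.4484, -0.3337, 0.1319]
eef_rot: [-0.467, 0.466, -0.527, 0.535]
force: [-7.4, 4.4, 20.6]
finger_gap: 0.001
```

Run:
```python
from h import *
say()
```

```text
t 4.1 p [ 0.4484 -0.3337  0.1319] x [-0.129 -0.992  0.006] y [ 0.009 -0.007 -1.   ] F [-7.4  4.4 20.6] gap 0.001 j [-0.68  0.09  1.94  0.    1.1   1.02]
```

Run:
```python
from h import *
c=load('side0')['img'][:,:,::-1]; cv2.imwrite('pics/s0c.png',cv2.resize(c[120:205,300:400],None,fx=7.5,fy=7,interpolation=cv2.INTER_CUBIC))
c=load('side0')['img'][:,:,::-1]; cv2.imwrite('pics/s0m.png',cv2.resize(c[180:300,225:360],None,fx=5,fy=5,interpolation=cv2.INTER_CUBIC))
```

```text
(no output)
```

View pics/s0c.png

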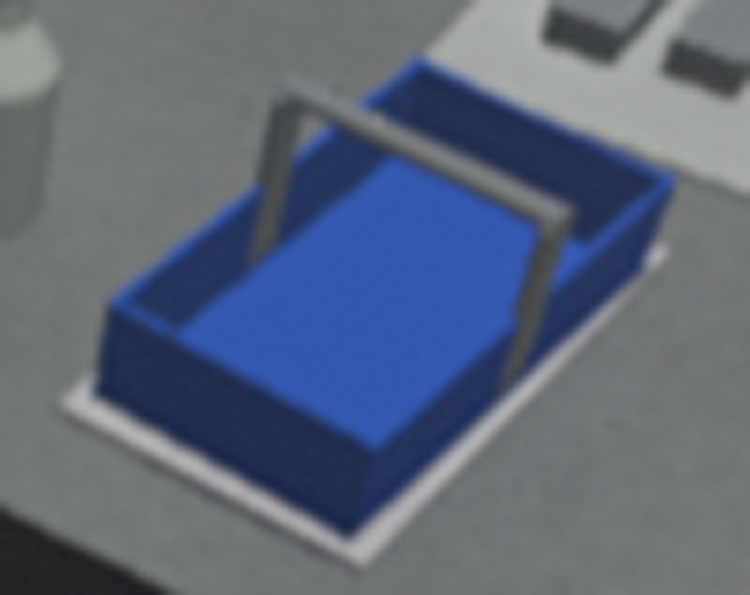

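View pics/s0m.png

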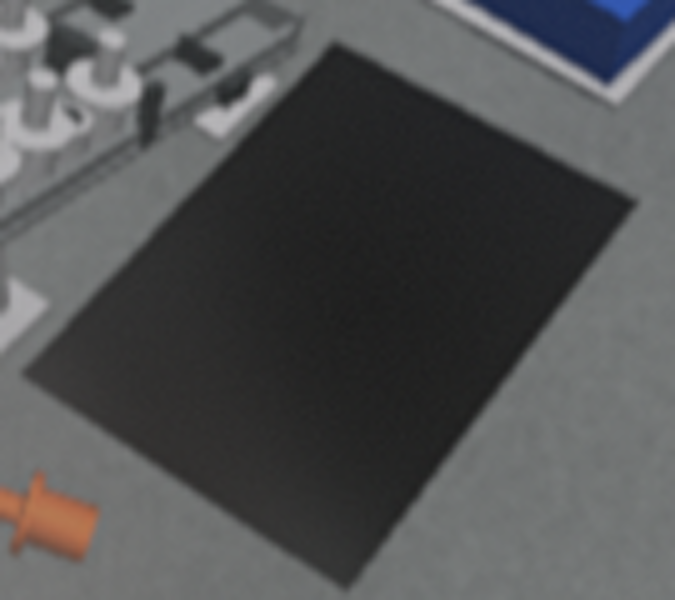

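Run:
```python
from h import *
t=load('top0'); s=load('side0')
A=lambda x,y:((x+.5)/7.5-.5+300,(y+.5)/7-.5+120)
M=lambda x,y:((x+.5)/5-.5+225,(y+.5)/5-.5+180)
def rp(n,a,b):
    p,e=tri(t,a,s,b); print(n,p.round(4),round(e,4))
rp('mat +x+y',tc(408,238),M(24,372));rp('mat +x-y',tc(770,246),M(335,43));rp('mat -x-y',tc(770,500),M(637,203));rp('mat -x+y',tc(398,490),M(347,587))
rp('stand +x+y',cc(103,65),A(62,402));rp('stand -x+y',cc(92,388),A(362,563))
rp('rim +x+y',cc(155,73),A(115,303));rp('rim -x+y',cc(108,366),A(375,450));rp('rim +x-y',cc(680,136),A(418,62));rp('rim -x-y',cc(662,436),A(672,182))
rp('bar +x',cc(454,92),A(292,88));rp('bar -x',cc(433,402),A(565,212))
```

```text
mat +x+y [ 5.767e-01  1.378e-01 -4.000e-04] 0.0006
mat +x-y [ 0.5733 -0.1818 -0.0046] 0.0007
mat -x-y [ 0.3542 -0.1785 -0.0045] 0.0009
mat -x+y [ 0.3595  0.1405 -0.0024] 0.0001
stand +x+y [ 0.5361 -0.2124  0.0448] 0.0008
stand -x+y [ 0.3896 -0.2049  0.0402] 0.0008
rim +x+y [ 0.5264 -0.2254  0.1023] 0.0024
rim -x+y [ 0.3986 -0.2011  0.1095] 0.0042
rim +x-y [ 0.5025 -0.4556  0.0982] 0.0002
rim -x-y [ 0.374  -0.4394  0.0998] 0.0012
bar +x [ 0.5153 -0.3408  0.1518] 0.0019
bar -x [ 0.3873 -0.3251  0.1571] 0.0025
```

Request:
play_rows --steps '[{"dp":[0,-0.6,0],"angular":[0,0,0],"claw":0},{"dp":[0,-0.6,0],"angular":[0,0,0],"claw":0},{"dp":[0,-0.6,0],"angular":[0,0,0],"claw":0}]'

```text
time: 4.47
position: [0.4473, -0.333, 0.1781]
eef_rot: [-0.467, 0.466, -0.528, 0.535]
force: [1.4, 0.5, 0.3]
finger_gap: 0.001
```

Run:
```python
from h import *
say(); p,o,_=cur()
for n in ('side','wrist','top'):
    c=snap(n,n+'3')
    uv=[proj(c,p-o.apply([0,d,0])).round(1) for d in (0,.03)]; print(n,uv)
    u,v=map(int,uv[0]); im=c['img'][:,:,::-1].copy(); im[v,u]=(0,0,255)
    if n!='wrist': cv2.imwrite(f'pics/{n}3c.png',cv2.resize(im[v-40:v+40,u-50:u+50],None,fx=7,fy=7,interpolation=cv2.INTER_NEAREST))
    else:
        cv2.circle(im,(u,v),1,(0,0,255),-1);cv2.imwrite('pics/wrist3c.png',im)
```

```text
t 4.47 p [ 0.4473 -0.333   0.1781] x [-0.129 -0.992  0.005] y [ 0.008 -0.006 -1.   ] F [1.4 0.5 0.3] gap 0.001 j [-0.68  0.05  1.89  0.    1.19  1.02]
side [array([358.6, 135.2]), array([360.6, 127.3])]
wrist [array([255.2, 227. ]), array([255.2, 249.2])]
top [array([396.8, 257.2]), array([400.7, 257.1])]
```

View pics/side3c.png

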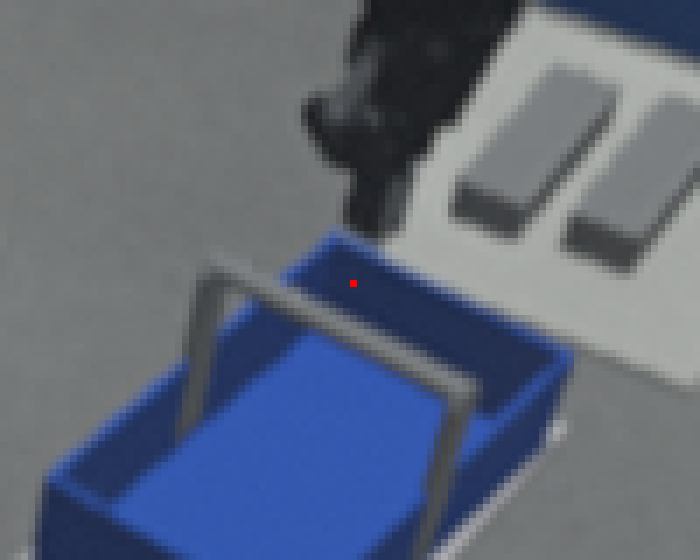

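View pics/wrist3c.png

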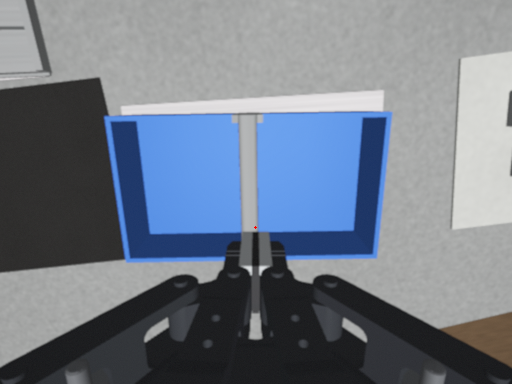

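View pics/top3c.png

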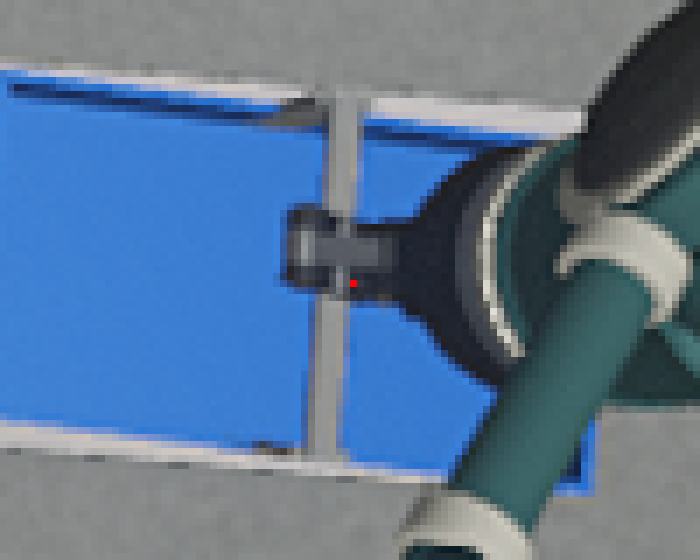

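Request:
play_rows --steps '[{"dp":[0,-0.2,0],"angular":[0,0,0],"claw":1},{"dp":[0,0,0],"angular":[0,0,0],"claw":1},{"dp":[0,0,0.1],"angular":[0,0,0],"claw":1},{"dp":[0,0,0],"angular":[0,0,0],"claw":1},{"dp":[0,0.7,0],"angular":[0,0,0],"claw":1},{"dp":[0,0.7,0],"angular":[0,0,0],"claw":1},{"dp":[0,0.7,0],"angular":[0,0,0],"claw":1},{"dp":[0,0.4,0],"angular":[0,0,0],"claw":1}]'

```text
time: 5.62
position: [0.4495, -0.3328, 0.114]
eef_rot: [-0.467, 0.466, -0.529, 0.534]
force: [-0.6, -0.2, -0.3]
finger_gap: 1.002
```

Run:
```python
from h import *
say()
```

```text
t 5.62 p [ 0.4495 -0.3328  0.114 ] x [-0.129 -0.992  0.003] y [ 0.005 -0.004 -1.   ] F [-0.6 -0.2 -0.3] gap 1.002 j [-0.68  0.11  1.95  0.    1.07  1.02]
```

Request:
play_rows --steps '[{"dp":[0,0.3,0],"angular":[0,0,0],"claw":1},{"dp":[0,0,0],"angular":[0,0,0],"claw":0},{"dp":[0,0,0],"angular":[0,0,0],"claw":0},{"dp":[0,0,0],"angular":[0,0,0],"claw":0},{"dp":[0,0,0],"angular":[0,0,0],"claw":0},{"dp":[0,0,0],"angular":[0,0,0],"claw":0}]' --squeeze 110

```text
time: 6.38
position: [0.4498, -0.3327, 0.1062]
eef_rot: [-0.467, 0.466, -0.529, 0.534]
force: [-0.2, -0.7, -1.1]
finger_gap: 0.107
```

Run:
```python
from h import *
say()
```

```text
t 6.38 p [ 0.4498 -0.3327  0.1062] x [-0.129 -0.992  0.003] y [ 0.006 -0.004 -1.   ] F [-0.2 -0.7 -1.1] gap 0.107 j [-0.68  0.12  1.96  0.    1.05  1.02]
```

Run:
```python
from h import *
p,o,_=cur()
# caddy centre in world vs tcp: handle mid (.4505,-.332)
q,O=plan([.4498,-.3327,.137],o,claw=0)
q,O=plan([.465,-.021,.137],rotx(math.radians(-97.4+6.1)),q,O,claw=0)
```

```text
n 2 end [ 0.4499 -0.3326  0.137 ]
{"dp":[0.0, -0.62, 0.0],"angular":[0.0, 0.0, 0.0],"claw":0},
{"dp":[0.0, -0.61, 0.01],"angular":[0.0, 0.0, 0.0],"claw":0},
n 13 end [ 0.4649 -0.0209  0.1369]
{"dp":[-0.96, -0.0, -0.08],"angular":[-0.0, -0.06, 0.0],"claw":0},
{"dp":[-0.95, -0.01, -0.07],"angular":[-0.0, -0.06, 0.0],"claw":0},
{"dp":[-0.96, 0.0, -0.06],"angular":[-0.0, -0.06, 0.0],"claw":0},
{"dp":[-0.96, -0.0, -0.05],"angular":[-0.0, -0.06, 0.0],"claw":0},
{"dp":[-0.96, -0.01, -0.05],"angular":[-0.0, -0.06, 0.0],"claw":0},
{"dp":[-0.96, 0.0, -0.04],"angular":[-0.01, -0.06, 0.0],"claw":0},
{"dp":[-0.96, -0.0, -0.03],"angular":[-0.0, -0.06, 0.0],"claw":0},
{"dp":[-0.96, -0.0, -0.02],"angular":[-0.01, -0.06, 0.0],"claw":0},
{"dp":[-0.96, -0.01, -0.01],"angular":[-0.0, -0.06, 0.0],"claw":0},
{"dp":[-0.96, -0.0, -0.01],"angular":[-0.01, -0.06, 0.01],"claw":0},
{"dp":[-0.96, -0.0, 0.01],"angular":[-0.0, -0.06, 0.0],"claw":0},
{"dp":[-0.96, -0.0, 0.01],"angular":[-0.01, -0.05, 0.01],"claw":0},
{"dp":[-0.96, -0.0, 0.01],"angular":[-0.0, -0.06, 0.0],"claw":0},
```

Gentle lift, first part of the transfer.

Request:
play_rows --steps '[{"dp":[0,-0.3,0],"angular":[0,0,0],"claw":0},{"dp":[0,-0.5,0],"angular":[0,0,0],"claw":0},{"dp":[0,-0.5,0],"angular":[0,0,0],"claw":0},{"dp":[0,-0.1,0],"angular":[0,0,0],"claw":0},{"dp":[-0.4,0,-0.03],"angular":[0,-0.06,0],"claw":0},{"dp":[-0.7,0,-0.05],"angular":[0,-0.06,0],"claw":0}]'

```text
time: 7.12
position: [0.4496, -0.3035, 0.1418]
eef_rot: [-0.471, 0.47, -0.526, 0.529]
force: [-0.1, 0.3, -5.4]
finger_gap: 0.102
```

Run:
```python
from h import *
say(); snap('side','s4')
```

```text
t 7.12 p [ 0.4496 -0.3035  0.1418] x [-0.114 -0.994  0.001] y [ 0.003 -0.001 -1.   ] F [-0.1  0.3 -5.4] gap 0.102 j [-0.64  0.06  1.96  0.    1.12  1.04]
```

View pics/s4.png

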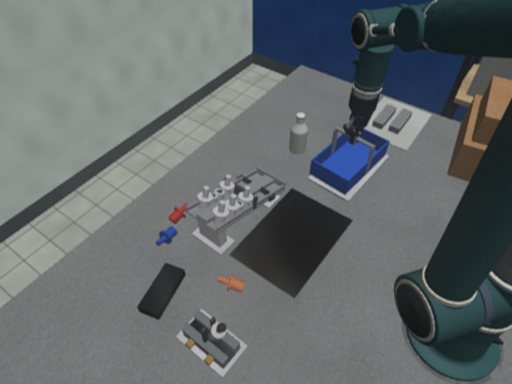

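Request:
play_rows --steps '[{"dp":[-0.9,0,-0.06],"angular":[0,-0.06,0],"claw":0},{"dp":[-0.9,0,-0.05],"angular":[0,-0.06,0],"claw":0},{"dp":[-0.9,0,-0.05],"angular":[0,-0.06,0],"claw":0},{"dp":[-0.9,0,-0.04],"angular":[0,-0.06,0],"claw":0},{"dp":[-0.9,0,-0.03],"angular":[0,-0.06,0],"claw":0},{"dp":[-0.9,0,-0.02],"angular":[0,-0.06,0],"claw":0},{"dp":[-0.9,0,-0.01],"angular":[0,-0.06,0],"claw":0},{"dp":[-0.9,0,0],"angular":[0,-0.06,0],"claw":0},{"dp":[-0.9,0,0],"angular":[0,-0.06,0],"claw":0},{"dp":[-0.8,0,0],"angular":[0,-0.06,0],"claw":0},{"dp":[-0.6,0,0],"angular":[0,-0.06,0],"claw":0}]'

```text
time: 8.55
position: [0.4529, -0.0457, 0.1373]
eef_rot: [0.498, -0.498, 0.505, -0.499]
force: [-0.9, -0.8, -5.1]
finger_gap: 0.1
```

Run:
```python
from h import *
say(); 
p,o,_=cur(); plan([.465,-.021,.07],rotx(math.radians(-97.4+6.1)),claw=0)
c=snap('wrist','w5');
```

```text
t 8.55 p [ 0.4529 -0.0457  0.1373] x [-0.009 -1.    -0.006] y [-0.005  0.006 -1.   ] F [-0.9 -0.8 -5.1] gap 0.1 j [-0.16 -0.1   2.12  0.01  1.13  1.42]
n 3 end [ 0.4649 -0.0211  0.0701]
{"dp":[-0.33, 0.9, 0.16],"angular":[0.01, 0.03, -0.02],"claw":0},
{"dp":[-0.32, 0.9, 0.17],"angular":[0.01, 0.03, -0.01],"claw":0},
{"dp":[-0.33, 0.89, 0.15],"angular":[0.02, 0.04, -0.02],"claw":0},
```

View pics/w5.png

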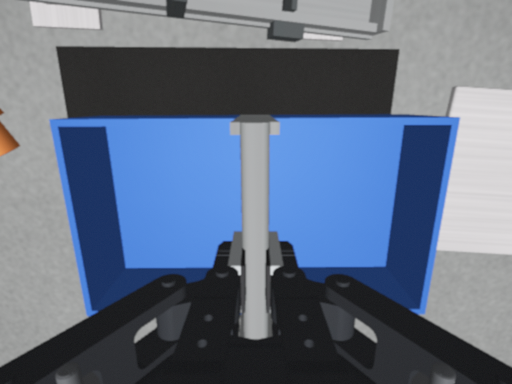

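Request:
play_rows --steps '[{"dp":[-0.5,0.2,0.26],"angular":[0,0,0],"claw":0},{"dp":[-0.4,0.7,0.26],"angular":[0,0,0],"claw":0},{"dp":[0,0.7,0],"angular":[0,0,0],"claw":0},{"dp":[0,0.5,0],"angular":[0,0,0],"claw":0}]'

```text
time: 9.1
position: [0.4687, -0.0193, 0.084]
eef_rot: [0.5, -0.496, 0.504, -0.5]
force: [-0.7, 0.2, -4.4]
finger_gap: 0.101
```

Run:
```python
from h import *
say()
p,o,_=cur(); plan([.466,-.021,.066],rotx(math.radians(-90.7)),claw=0)
```

```text
t 9.1 p [ 0.4687 -0.0193  0.084 ] x [-0.008 -1.    -0.008] y [-0.001  0.008 -1.   ] F [-0.7  0.2 -4.4] gap 0.101 j [-0.1  -0.02  2.15  0.01  1.01  1.47]
n 1 end [ 0.4659 -0.0209  0.066 ]
{"dp":[0.07, 0.72, -0.11],"angular":[0.01, 0.03, -0.06],"claw":0},
```

Request:
play_rows --steps '[{"dp":[0.07,0.4,-0.12],"angular":[0,0,0],"claw":0},{"dp":[0,0.25,0],"angular":[0,0,0],"claw":0},{"dp":[0,0.1,0],"angular":[0,0,0],"claw":0}]'

```text
time: 9.48
position: [0.4649, -0.0209, 0.0642]
eef_rot: [0.499, -0.496, 0.505, -0.499]
force: [-7.3, 1.4, 14.0]
finger_gap: 0.104
```

Request:
play_rows --steps '[{"dp":[0,0,0],"angular":[0,0,0],"claw":1},{"dp":[0,0,0],"angular":[0,0,0],"claw":1},{"dp":[0,0,0],"angular":[0,0,0],"claw":1},{"dp":[0,0,0],"angular":[0,0,0],"claw":1},{"dp":[0,-0.8,0],"angular":[0,0,0],"claw":1},{"dp":[0,-1,0],"angular":[0,0,0],"claw":1},{"dp":[0,-1,0],"angular":[0,0,0],"claw":1},{"dp":[0,-1,0],"angular":[0,0,0],"claw":1},{"dp":[0,-1,0],"angular":[0,0,0],"claw":1},{"dp":[0,-1,0],"angular":[0,0,0],"claw":1},{"dp":[0,-0.5,0],"angular":[0,0,0],"claw":1}]'

```text
time: 10.85
position: [0.4675, -0.0229, 0.2294]
eef_rot: [0.5, -0.495, 0.503, -0.502]
force: [-0.3, 0.1, 0.1]
finger_gap: 0.997
```

Run:
```python
from h import *
say(); snap('wrist','w6');snap('top','t6');c=snap('side','s6')
POSE=[ 0.6441, 0.0117,-0.0498]
x=R.from_euler('z',POSE[2]).apply([1,0,0]); n=R.from_euler('z',POSE[2]).apply(NO)
T=chp(POSE,-.035,.014,.042)
print(T, 'hi reported',T+.06*n+.028*-n, 'lo',T-.028*n)
```

```text
t 10.85 p [ 0.4675 -0.0229  0.2294] x [-0.01  -1.    -0.007] y [ 0.004  0.007 -1.   ] F [-0.3  0.1  0.1] gap 0.997 j [-0.11 -0.16  2.    0.01  1.3   1.47]
[0.60923608 0.01530197 0.119226  ] hi reported [0.60879643 0.00648092 0.149978  ] lo [0.60962078 0.02302039 0.092318  ]
```

View pics/w6.png

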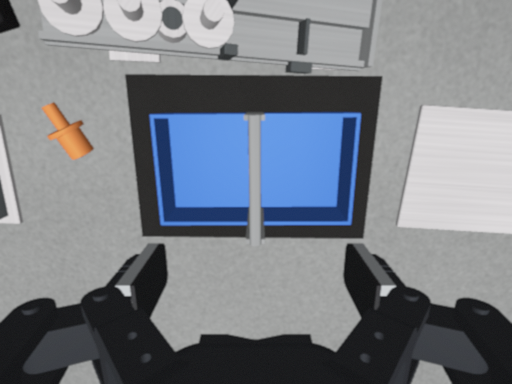

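View pics/s6.png

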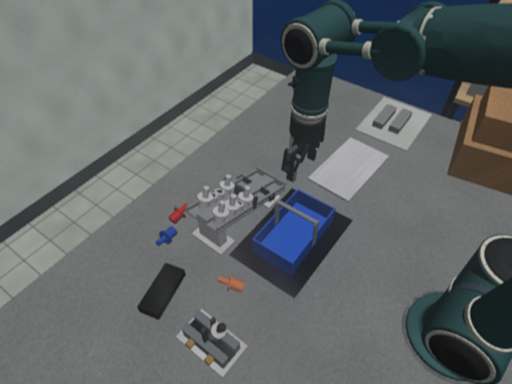

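```bash
cat >> h.py <<'E'
POSE=[ 0.6441, 0.0117,-0.0498]
def nrm(): return R.from_euler('z',POSE[2]).apply(NO)
def chR(): return rotx(POSE[2],down=-nrm())
def chT(x,u,h): return chp(POSE,x,u,h)-.028*nrm()
E
python3 - <<'E'
from h import *
c=load('w6')
cr=[onz(c,*p,.063) for p in [(150,114),(361,113),(354,225),(162,225)]]; print(np.mean(cr,0),np.round(cr,4))
cr=[onz(c,*p,.003) for p in [(127,75),(381,76),(364,238),(143,237)]]; print(np.mean(cr,0),np.round(cr,4))
T=chT(-.035,.014,.125); print(T)
p,o,_=cur()
q,O=plan([.50,-.02,.24],rotx(POSE[2]),p,o)
plan(T,chR(),q,O)
E
```

```text
[ 0.46505443 -0.02214664  0.063     ] [[ 0.5309  0.0936  0.063 ]
 [ 0.5298 -0.136   0.063 ]
 [ 0.3991 -0.1393  0.063 ]
 [ 0.4004  0.0931  0.063 ]]
[ 0.46489313 -0.01770456  0.003     ] [[ 0.5764  0.1382  0.003 ]
 [ 0.5721 -0.1766  0.003 ]
 [ 0.3539 -0.1757  0.003 ]
 [ 0.3572  0.1433  0.003 ]]
[6.08480429e-01 1.40790811e-04 1.72081000e-01]
n 11 end [ 0.5001 -0.02    0.2399]
{"dp":[-0.01, -0.04, 0.12],"angular":[-0.0, -1.0, -0.0],"claw":1},
{"dp":[0.0, -0.05, 0.12],"angular":[-0.01, -1.0, -0.0],"claw":1},
{"dp":[0.03, -0.04, 0.12],"angular":[-0.01, -1.0, -0.0],"claw":1},
{"dp":[0.03, -0.05, 0.11],"angular":[-0.0, -1.0, -0.0],"claw":1},
{"dp":[0.06, -0.04, 0.11],"angular":[-0.01, -0.99, -0.0],"claw":1},
{"dp":[0.06, -0.04, 0.1],"angular":[-0.01, -1.0, -0.01],"claw":1},
{"dp":[0.09, -0.05, 0.09],"angular":[-0.0, -0.99, -0.0],"claw":1},
{"dp":[0.09, -0.04, 0.08],"angular":[-0.01, -1.0, -0.01],"claw":1},
{"dp":[0.1, -0.05, 0.06],"angular":[-0.0, -0.99, -0.0],"claw":1},
{"dp":[0.11, -0.04, 0.05],"angular":[-0.01, -1.0, -0.01],"claw":1},
{"dp":[0.12, -0.04, 0.03],"angular":[-0.0, -0.99, -0.0],"claw":1},
n 6 end [6.085e-01 1.000e-04 1.722e-01]
{"dp":[0.71, 0.45, 0.17],"angular":[0.33, -0.0, -0.0],"claw":1},
{"dp":[0.72, 0.46, 0.15],"angular":[0.33, -0.0, -0.0],"claw":1},
{"dp":[0.71, 0.47, 0.13],"angular":[0.34, -0.0, -0.0],"claw":1},
{"dp":[0.72, 0.47, 0.1],"angular":[0.33, -0.0, -0.0],"claw":1},
{"dp":[0.71, 0.47, 0.09],"angular":[0.34, -0.0, -0.0],"claw":1},
{"dp":[0.72, 0.48, 0.06],"angular":[0.33, -0.0, -0.0],"claw":1},
```

Request:
play_rows --steps '[{"dp":[0,-0.05,0.12],"angular":[0,-1,0],"claw":1},{"dp":[0,-0.05,0.12],"angular":[0,-1,0],"claw":1},{"dp":[0.03,-0.05,0.12],"angular":[0,-1,0],"claw":1},{"dp":[0.03,-0.05,0.1],"angular":[0,-1,0],"claw":1},{"dp":[0.06,-0.05,0.1],"angular":[0,-1,0],"claw":1},{"dp":[0.06,-0.05,0.1],"angular":[0,-1,0],"claw":0.6},{"dp":[0.08,-0.05,0.1],"angular":[0,-1,0],"claw":0.6},{"dp":[0.1,-0.05,0.08],"angular":[0,-1,0],"claw":0.6},{"dp":[0.1,-0.05,0.06],"angular":[0,-1,0],"claw":0.6},{"dp":[0.1,-0.05,0.05],"angular":[0,-1,0],"claw":0.6},{"dp":[0.1,-0.05,0.03],"angular":[0,-1,0],"claw":0.6}]'

```text
time: 12.38
position: [0.4883, -0.0181, 0.2203]
eef_rot: [0.711, -0.703, 0.009, 0.013]
force: [-0.6, 0.6, -0.6]
finger_gap: 0.601
```

Run:
```python
from h import *
say()
plan(chT(-.035,.014,.125),chR())
```

```text
t 12.38 p [ 0.4883 -0.0181  0.2203] x [ 0.999  0.006 -0.032] y [-0.032  0.011 -0.999] F [-0.6  0.6 -0.6] gap 0.601 j [-0.09 -0.08  1.95  0.01  1.31 -0.1 ]
n 6 end [6.086e-01 1.000e-04 1.721e-01]
{"dp":[0.81, 0.3, 0.11],"angular":[0.32, 0.06, -0.05],"claw":1},
{"dp":[0.81, 0.31, 0.11],"angular":[0.32, 0.06, -0.05],"claw":1},
{"dp":[0.81, 0.31, 0.1],"angular":[0.32, 0.06, -0.05],"claw":1},
{"dp":[0.8, 0.33, 0.09],"angular":[0.32, 0.06, -0.04],"claw":1},
{"dp":[0.8, 0.34, 0.09],"angular":[0.32, 0.06, -0.05],"claw":1},
{"dp":[0.8, 0.34, 0.07],"angular":[0.33, 0.07, -0.04],"claw":1},
```

Request:
play_rows --steps '[{"dp":[0.81,0.2,0.11],"angular":[0.33,0.06,-0.05],"claw":0.5},{"dp":[0.81,0.2,0.11],"angular":[0.33,0.06,-0.05],"claw":0.5},{"dp":[0.81,0.25,0.1],"angular":[0.33,0.06,-0.05],"claw":0.5},{"dp":[0.8,0.3,0.1],"angular":[0.33,0.06,-0.05],"claw":0.5},{"dp":[0.8,0.3,0.1],"angular":[0.33,0.06,-0.05],"claw":0.5},{"dp":[0.8,0.3,0.1],"angular":[0.33,0.06,-0.05],"claw":0.5},{"dp":[0.2,0,0],"angular":[0.2,0,0],"claw":0.5}]'

```text
time: 13.25
position: [0.6095, 0.0032, 0.1666]
eef_rot: [0.813, -0.582, 0.021, -0.015]
force: [-0.6, 0.9, 0.8]
finger_gap: 0.502
```

Run:
```python
from h import *
say()
plan(chT(-.035,.014,.125),chR())
c=snap('wrist','w7')
for x in (-.035,.035):
  print('stemtop',proj(c,chp(POSE,x,.014,.068)).round(1),'flange ctr',proj(c,chp(POSE,x,.014,.038)).round(1),'blade',proj(c,chp(POSE,x,-.087,.018)).round(1))
```

```text
t 13.25 p [0.6095 0.0032 0.1666] x [ 0.999 -0.049 -0.017] y [-0.     0.321 -0.947] F [-0.6  0.9  0.8] gap 0.502 j [-0.23  0.2   1.78  0.34  1.25 -0.3 ]
n 1 end [6.084e-01 1.000e-04 1.721e-01]
{"dp":[-0.04, -0.25, -0.05],"angular":[-0.34, -0.03, -0.12],"claw":1},
stemtop [253.6 217.6] flange ctr [254.4 205.5] blade [255.2 303.6]
stemtop [355.5 217.9] flange ctr [343.7 205.6] blade [330.7 304.1]
```

View pics/w7.png

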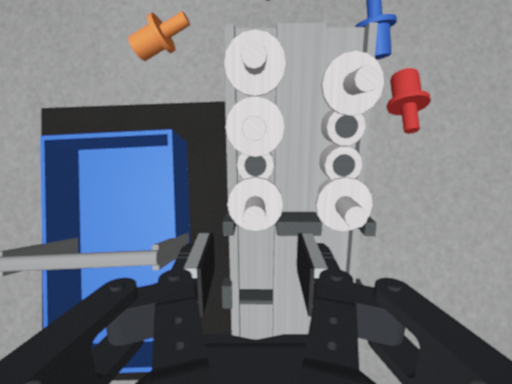

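Request:
play_rows --steps '[{"dp":[0,0,0],"angular":[-0.34,0,-0.12],"claw":0.5},{"dp":[0,0.3,0],"angular":[0,0,0],"claw":0.5}]'

```text
time: 13.55
position: [0.6087, 0.0039, 0.1584]
eef_rot: [0.798, -0.602, 0.018, -0.021]
force: [0.2, 1.6, 0.6]
finger_gap: 0.5
```

Run:
```python
from h import *
say()
plan(chT(-.035,.014,.043),chR())
```

```text
t 13.55 p [0.6087 0.0039 0.1584] x [ 0.998 -0.055 -0.003] y [ 0.013  0.274 -0.962] F [0.2 1.6 0.6] gap 0.5 j [-0.2   0.19  1.81  0.29  1.21 -0.26]
n 3 end [0.6096 0.0228 0.0933]
{"dp":[0.0, 0.9, 0.0],"angular":[0.0, -0.01, -0.0],"claw":1},
{"dp":[0.0, 0.91, 0.01],"angular":[0.01, -0.02, -0.0],"claw":1},
{"dp":[0.0, 0.9, -0.0],"angular":[0.0, -0.01, -0.01],"claw":1},
```

Request:
play_rows --steps '[{"dp":[0,0.85,0],"angular":[0,0,0],"claw":0.5},{"dp":[0,0.85,0],"angular":[0,0,0],"claw":0.5},{"dp":[0,0.7,0],"angular":[0,0,0],"claw":0.5},{"dp":[0,0.15,0],"angular":[0,0,0],"claw":0.5}]'

```text
time: 14.05
position: [0.6071, 0.0226, 0.094]
eef_rot: [0.798, -0.602, 0.018, -0.02]
force: [0.0, 0.2, 0.4]
finger_gap: 0.5
```

Run:
```python
from h import *
say()
plan(chT(-.035,.014,.043),chR())
c=snap('wrist','w8')
```

```text
t 14.05 p [0.6071 0.0226 0.094 ] x [ 0.999 -0.054 -0.005] y [ 0.01   0.275 -0.961] F [0.  0.2 0.4] gap 0.5 j [-0.17  0.24  1.87  0.31  1.09 -0.27]
n 1 end [0.6096 0.0226 0.0933]
{"dp":[0.1, 0.03, 0.0],"angular":[0.0, -0.04, -0.03],"claw":1},
```

View pics/w8.png

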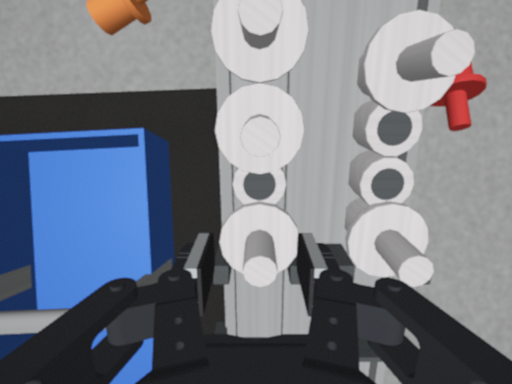

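Request:
play_rows --steps '[{"dp":[0.1,0,0],"angular":[0,0,0],"claw":0.5},{"dp":[0,0,0],"angular":[0,0,0],"claw":0},{"dp":[0,0,0],"angular":[0,0,0],"claw":0},{"dp":[0,0,0],"angular":[0,0,0],"claw":0},{"dp":[0,0,0],"angular":[0,0,0],"claw":0}]' --squeeze 80

```text
time: 14.72
position: [0.6102, 0.0221, 0.0962]
eef_rot: [0.798, -0.601, 0.018, -0.02]
force: [-1.9, 0.4, -0.4]
finger_gap: 0.159
```

Run:
```python
from h import *
say()
```

```text
t 14.72 p [0.6102 0.0221 0.0962] x [ 0.999 -0.053 -0.004] y [ 0.011  0.276 -0.961] F [-1.9  0.4 -0.4] gap 0.159 j [-0.17  0.25  1.86  0.31  1.09 -0.27]
```

Run:
```python
from h import *
p,o,_=cur()
hr=(p-chp(POSE,-.035,.014,0))@nrm(); print('hrep',hr)
q=p+o.apply([0,-.1,0])
q,O=plan([.49,.062,.19],rotx(0),q,o,claw=0)
```

```text
hrep 0.01800358410980948
n 6 end [0.4901 0.062  0.1901]
{"dp":[-0.82, 0.13, 0.39],"angular":[-0.33, -0.06, 0.0],"claw":0},
{"dp":[-0.81, 0.11, 0.39],"angular":[-0.33, -0.06, 0.01],"claw":0},
{"dp":[-0.81, 0.1, 0.41],"angular":[-0.34, -0.07, 0.0],"claw":0},
{"dp":[-0.8, 0.07, 0.43],"angular":[-0.33, -0.06, 0.01],"claw":0},
{"dp":[-0.81, 0.06, 0.43],"angular":[-0.34, -0.07, 0.0],"claw":0},
{"dp":[-0.79, 0.03, 0.44],"angular":[-0.33, -0.06, 0.01],"claw":0},
```

Request:
play_rows --steps '[{"dp":[0,-0.7,0],"angular":[0,0,0],"claw":0},{"dp":[0,-1,0],"angular":[0,0,0],"claw":0},{"dp":[0,-1,0],"angular":[0,0,0],"claw":0},{"dp":[0,-1,0],"angular":[0,0,0],"claw":0},{"dp":[0,-0.4,0],"angular":[0,0,0],"claw":0}]'

```text
time: 15.35
position: [0.6107, -0.0091, 0.2011]
eef_rot: [0.798, -0.603, 0.016, -0.022]
force: [-0.7, -0.4, -1.4]
finger_gap: 0.157
```

Run:
```python
from h import *
say()
c=snap('wrist','w9');snap('top','t9')
plan([.49,.062,.19],rotx(0),claw=0)
```

```text
t 15.35 p [ 0.6107 -0.0091  0.2011] x [ 0.999 -0.054  0.001] y [ 0.016  0.273 -0.962] F [-0.7 -0.4 -1.4] gap 0.157 j [-0.22  0.16  1.76  0.28  1.28 -0.26]
n 6 end [0.4899 0.062  0.1899]
{"dp":[-0.83, 0.18, 0.39],"angular":[-0.33, -0.06, 0.01],"claw":0},
{"dp":[-0.82, 0.17, 0.41],"angular":[-0.33, -0.07, 0.01],"claw":0},
{"dp":[-0.82, 0.15, 0.42],"angular":[-0.33, -0.06, 0.01],"claw":0},
{"dp":[-0.82, 0.13, 0.44],"angular":[-0.33, -0.07, 0.01],"claw":0},
{"dp":[-0.81, 0.11, 0.45],"angular":[-0.33, -0.06, 0.01],"claw":0},
{"dp":[-0.81, 0.09, 0.46],"angular":[-0.33, -0.06, 0.01],"claw":0},
```

View pics/w9.png

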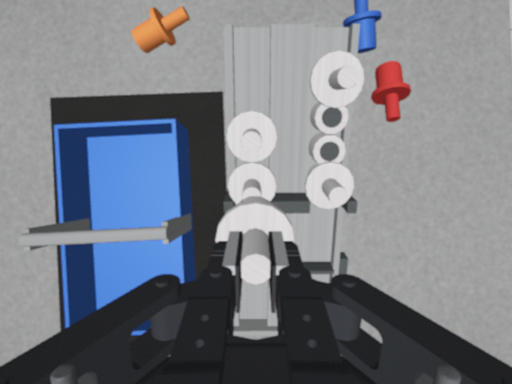

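Request:
play_rows --steps '[{"dp":[-0.83,0.15,0.4],"angular":[-0.33,-0.06,0],"claw":0},{"dp":[-0.83,0.15,0.4],"angular":[-0.33,-0.06,0],"claw":0},{"dp":[-0.82,0.15,0.42],"angular":[-0.33,-0.06,0],"claw":0},{"dp":[-0.82,0.12,0.44],"angular":[-0.33,-0.06,0],"claw":0},{"dp":[-0.82,0.1,0.45],"angular":[-0.33,-0.06,0],"claw":0},{"dp":[-0.82,0.1,0.46],"angular":[-0.33,-0.06,0],"claw":0}]'

```text
time: 16.2
position: [0.4828, 0.0628, 0.1836]
eef_rot: [-0.705, 0.71, -0.003, 0.002]
force: [0.4, -0.1, -1.8]
finger_gap: 0.152
```

Run:
```python
from h import *
say()
c=snap('wrist','w10')
plan([.49,.062,.032],rotx(0),claw=0)
```

```text
t 16.2 p [0.4828 0.0628 0.1836] x [ 1.    -0.007 -0.003] y [-0.003 -0.007 -1.   ] F [ 0.4 -0.1 -1.8] gap 0.152 j [ 0.08 -0.08  2.01 -0.01  1.21  0.09]
n 7 end [0.49   0.062  0.0319]
{"dp":[0.07, 0.86, -0.01],"angular":[0.01, -0.01, -0.01],"claw":0},
{"dp":[0.06, 0.86, -0.01],"angular":[0.01, -0.01, -0.01],"claw":0},
{"dp":[0.06, 0.86, -0.01],"angular":[0.01, -0.0, -0.01],"claw":0},
{"dp":[0.07, 0.86, -0.02],"angular":[0.0, -0.01, -0.0],"claw":0},
{"dp":[0.06, 0.87, -0.01],"angular":[0.01, -0.0, -0.01],"claw":0},
{"dp":[0.06, 0.86, -0.01],"angular":[0.0, -0.01, -0.0],"claw":0},
{"dp":[0.06, 0.86, -0.02],"angular":[0.01, -0.0, -0.01],"claw":0},
```

View pics/w10.png

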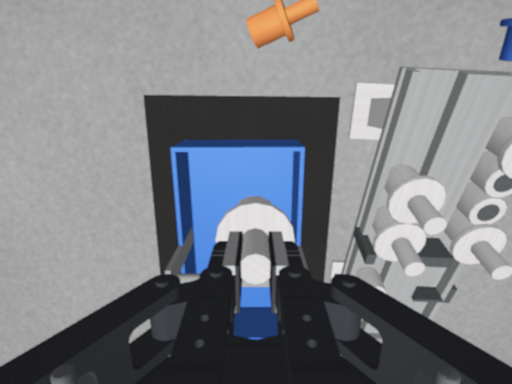

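Request:
play_rows --steps '[{"dp":[0.1,0.9,0],"angular":[0,0,0],"claw":0},{"dp":[0.1,1,0],"angular":[0,0,0],"claw":0},{"dp":[0.1,1,0],"angular":[0,0,0],"claw":0},{"dp":[0,1,0],"angular":[0,0,0],"claw":0},{"dp":[0,1,0],"angular":[0,0,0],"claw":0},{"dp":[0,0.6,0],"angular":[0,0,0],"claw":0},{"dp":[0,0.3,0],"angular":[0,0,0],"claw":0}]'

```text
time: 17.12
position: [0.4807, 0.0665, 0.0285]
eef_rot: [-0.705, 0.709, -0.005, -0.004]
force: [-0.1, -0.7, -0.5]
finger_gap: 0.152
```

Run:
```python
from h import *
say()
```

```text
t 17.12 p [0.4807 0.0665 0.0285] x [ 1.    -0.001 -0.014] y [-0.014 -0.004 -1.   ] F [-0.1 -0.7 -0.5] gap 0.152 j [ 0.09  0.1   2.15 -0.    0.91  0.09]
```

Request:
play_rows --steps '[{"dp":[0,0,0],"angular":[0,0,0],"claw":0.35},{"dp":[0,0,0],"angular":[0,0,0],"claw":0.35},{"dp":[0,-0.5,0],"angular":[0,0,0],"claw":0.35},{"dp":[0,-1,0],"angular":[0,0,0],"claw":0.35},{"dp":[0,-1,0],"angular":[0,0,0],"claw":0.5},{"dp":[0,-1,0],"angular":[0,0,0],"claw":0.5},{"dp":[0,-1,0],"angular":[0,0,0],"claw":0.5},{"dp":[0,-1,0],"angular":[0,0,0],"claw":0.5},{"dp":[0,-0.5,0],"angular":[0,0,0],"claw":0.5}]'

```text
time: 18.25
position: [0.4879, 0.0677, 0.1956]
eef_rot: [-0.706, 0.708, 0.001, 0.002]
force: [0.6, -0.6, -0.4]
finger_gap: 0.502
```

Run:
```python
from h import *
say()
c=snap('wrist','w11')
q,O=plan(chT(-.035,.014,.10),chR())
```

```text
t 18.25 p [0.4879 0.0677 0.1956] x [ 1.    -0.001  0.003] y [ 0.003 -0.003 -1.   ] F [ 0.6 -0.6 -0.4] gap 0.502 j [ 0.09 -0.08  1.99 -0.    1.23  0.09]
n 6 end [0.6089 0.007  0.148 ]
{"dp":[0.8, 0.33, -0.4],"angular":[0.34, 0.06, -0.0],"claw":1},
{"dp":[0.8, 0.31, -0.41],"angular":[0.34, 0.06, -0.0],"claw":1},
{"dp":[0.81, 0.29, -0.42],"angular":[0.34, 0.06, -0.0],"claw":1},
{"dp":[0.81, 0.28, -0.43],"angular":[0.33, 0.06, -0.0],"claw":1},
{"dp":[0.81, 0.25, -0.43],"angular":[0.34, 0.05, -0.01],"claw":1},
{"dp":[0.82, 0.23, -0.44],"angular":[0.33, 0.06, -0.0],"claw":1},
```

View pics/w11.png

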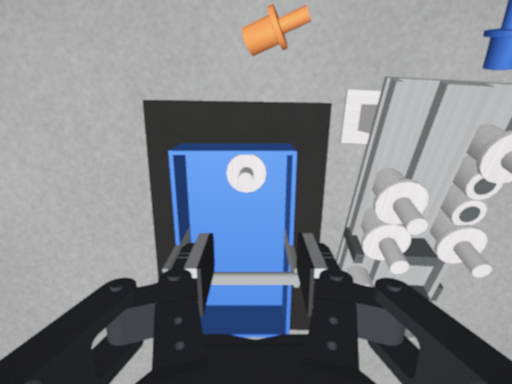

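Request:
play_rows --steps '[{"dp":[0.82,0.1,-0.4],"angular":[0.34,0.06,0],"claw":0.5},{"dp":[0.82,0.15,-0.41],"angular":[0.34,0.06,0],"claw":0.5},{"dp":[0.82,0.2,-0.42],"angular":[0.34,0.06,0],"claw":0.5},{"dp":[0.82,0.25,-0.43],"angular":[0.34,0.06,0],"claw":0.5},{"dp":[0.82,0.25,-0.43],"angular":[0.34,0.06,0],"claw":0.5},{"dp":[0.82,0.25,-0.44],"angular":[0.34,0.06,0],"claw":0.5},{"dp":[0.1,0,0],"angular":[0,0,0],"claw":0.5}]'

```text
time: 19.18
position: [0.6155, 0.0057, 0.1587]
eef_rot: [0.802, -0.596, 0.016, -0.02]
force: [-1.0, 0.6, -0.6]
finger_gap: 0.496
```

Run:
```python
from h import *
say()
q,O=plan(chT(-.0345,.014,.043),chR())
c=snap('wrist','w12'); print(proj(c,chp(POSE,-.035,.014,.068)),proj(c,chp(POSE,-.035,.014,.038)))
```

```text
t 19.18 p [0.6155 0.0057 0.1587] x [ 0.999 -0.051 -0.002] y [ 0.013  0.288 -0.958] F [-1.   0.6 -0.6] gap 0.496 j [-0.21  0.2   1.79  0.31  1.21 -0.27]
n 3 end [0.61   0.0228 0.0933]
{"dp":[-0.08, 0.9, -0.04],"angular":[-0.03, -0.0, -0.0],"claw":1},
{"dp":[-0.08, 0.9, -0.03],"angular":[-0.03, -0.01, -0.0],"claw":1},
{"dp":[-0.09, 0.9, -0.03],"angular":[-0.03, -0.0, -0.01],"claw":1},
[244.08010501 221.70695266] [245.51777521 207.28435899]
```

View pics/w12.png

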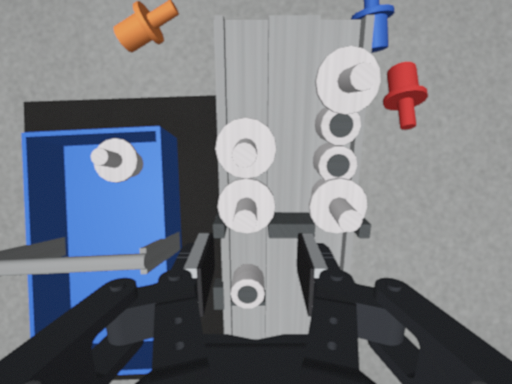

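Request:
play_rows --steps '[{"dp":[-0.1,0.85,-0.04],"angular":[0,0,0],"claw":0.5},{"dp":[-0.1,0.85,-0.04],"angular":[0,0,0],"claw":0.5},{"dp":[-0.04,0.7,0],"angular":[0,0,0],"claw":0.5},{"dp":[0,0.15,0],"angular":[0,0,0],"claw":0.5},{"dp":[0,0,0],"angular":[0,0,0],"claw":0.5}]'

```text
time: 19.85
position: [0.6091, 0.0267, 0.0988]
eef_rot: [0.802, -0.597, 0.013, -0.019]
force: [0.1, -0.4, -0.3]
finger_gap: 0.503
```

Run:
```python
from h import *
say()
q,O=plan(chT(-.0345,.014,.043),chR())
```

```text
t 19.85 p [0.6091 0.0267 0.0988] x [ 0.999 -0.046  0.001] y [ 0.014  0.286 -0.958] F [ 0.1 -0.4 -0.3] gap 0.503 j [-0.17  0.24  1.86  0.33  1.1  -0.29]
n 1 end [0.6102 0.0228 0.0932]
{"dp":[0.05, 0.17, -0.21],"angular":[-0.08, 0.03, 0.0],"claw":1},
```

Request:
play_rows --steps '[{"dp":[0.05,0.2,-0.2],"angular":[0,0,0],"claw":0.5},{"dp":[0,0,0],"angular":[0,0,0],"claw":0},{"dp":[0,0,0],"angular":[0,0,0],"claw":0},{"dp":[0,0,0],"angular":[0,0,0],"claw":0},{"dp":[0,0,0],"angular":[0,0,0],"claw":0}]'

```text
time: 20.48
position: [0.6106, 0.0232, 0.0945]
eef_rot: [0.802, -0.597, 0.013, -0.019]
force: [-2.5, 0.9, -0.5]
finger_gap: 0.152
```

Run:
```python
from h import *
say(); p,o,_=cur()
print('hrep',(p-chp(POSE,-.035,.014,0))@nrm())
```

```text
t 20.48 p [0.6106 0.0232 0.0945] x [ 0.999 -0.046  0.002] y [ 0.015  0.287 -0.958] F [-2.5  0.9 -0.5] gap 0.152 j [-0.18  0.25  1.86  0.33  1.09 -0.3 ]
hrep 0.01600601630875012
```

Request:
play_rows --steps '[{"dp":[0,-0.7,0],"angular":[0,0,0],"claw":0},{"dp":[0,-1,0],"angular":[0,0,0],"claw":0},{"dp":[0,-1,0],"angular":[0,0,0],"claw":0},{"dp":[0,-1,0],"angular":[0,0,0],"claw":0},{"dp":[0,-0.4,0],"angular":[0,0,0],"claw":0}]'

```text
time: 21.1
position: [0.6105, -0.0099, 0.198]
eef_rot: [0.801, -0.598, 0.012, -0.021]
force: [0.4, 0.3, -1.2]
finger_gap: 0.158
```

Run:
```python
from h import *
say()
c=snap('wrist','w13')
plan([.442,.024,.19],rotx(0),claw=0)
```

```text
t 21.1 p [ 0.6105 -0.0099  0.198 ] x [ 0.999 -0.047  0.006] y [ 0.019  0.283 -0.959] F [ 0.4  0.3 -1.2] gap 0.158 j [-0.23  0.16  1.76  0.3   1.28 -0.28]
n 7 end [0.442  0.0239 0.1901]
{"dp":[-0.97, 0.08, 0.13],"angular":[-0.29, -0.05, 0.01],"claw":0},
{"dp":[-0.98, 0.08, 0.14],"angular":[-0.29, -0.05, 0.01],"claw":0},
{"dp":[-0.97, 0.08, 0.15],"angular":[-0.3, -0.05, 0.02],"claw":0},
{"dp":[-0.97, 0.07, 0.16],"angular":[-0.29, -0.04, 0.01],"claw":0},
{"dp":[-0.97, 0.07, 0.17],"angular":[-0.3, -0.05, 0.02],"claw":0},
{"dp":[-0.96, 0.06, 0.18],"angular":[-0.29, -0.04, 0.01],"claw":0},
{"dp":[-0.97, 0.05, 0.18],"angular":[-0.3, -0.05, 0.02],"claw":0},
```

View pics/w13.png

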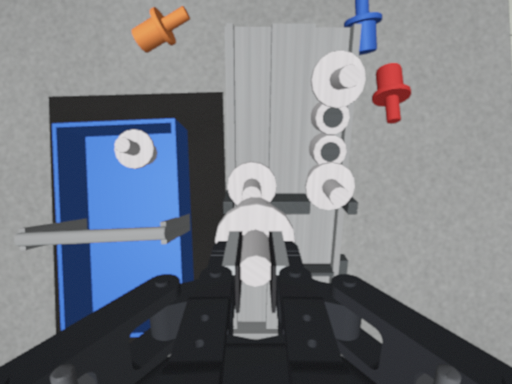

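R2 is held and R5 has come to the throat.

Request:
play_rows --steps '[{"dp":[-0.98,0.07,0.13],"angular":[-0.3,-0.05,0.01],"claw":0},{"dp":[-0.98,0.07,0.14],"angular":[-0.3,-0.05,0.01],"claw":0},{"dp":[-0.98,0.07,0.15],"angular":[-0.3,-0.05,0.01],"claw":0},{"dp":[-0.98,0.07,0.16],"angular":[-0.3,-0.05,0.01],"claw":0},{"dp":[-0.98,0.07,0.17],"angular":[-0.3,-0.05,0.01],"claw":0},{"dp":[-0.98,0.05,0.18],"angular":[-0.3,-0.05,0.01],"claw":0},{"dp":[-0.9,0.05,0.18],"angular":[-0.3,-0.05,0.01],"claw":0}]'

```text
time: 22.02
position: [0.4365, 0.023, 0.1865]
eef_rot: [-0.702, 0.712, 0.0, 0.0]
force: [-0.2, 0.5, -1.4]
finger_gap: 0.156
```

Run:
```python
from h import *
say()
c=snap('wrist','w14')
plan([.442,.022,.03],rotx(0),claw=0)
```

```text
t 22.02 p [0.4365 0.023  0.1865] x [1. 0. 0.] y [ 0.    -0.015 -1.   ] F [-0.2  0.5 -1.4] gap 0.156 j [ 0.01 -0.19  2.1  -0.02  1.23  0.01]
n 7 end [0.442  0.0221 0.03  ]
{"dp":[0.05, 0.89, 0.0],"angular":[0.02, 0.0, -0.0],"claw":0},
{"dp":[0.06, 0.89, -0.0],"angular":[0.01, 0.0, -0.0],"claw":0},
{"dp":[0.05, 0.89, -0.0],"angular":[0.02, 0.0, -0.01],"claw":0},
{"dp":[0.05, 0.89, -0.01],"angular":[0.01, 0.0, -0.0],"claw":0},
{"dp":[0.05, 0.89, -0.0],"angular":[0.02, 0.0, -0.01],"claw":0},
{"dp":[0.05, 0.89, -0.01],"angular":[0.01, 0.0, -0.0],"claw":0},
{"dp":[0.05, 0.89, -0.01],"angular":[0.02, 0.01, -0.01],"claw":0},
```

View pics/w14.png

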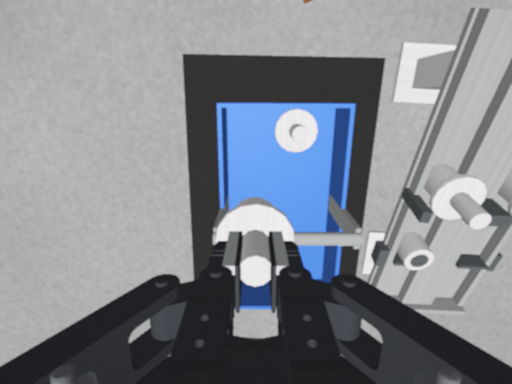

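Request:
play_rows --steps '[{"dp":[0.1,0.9,0],"angular":[0,0,0],"claw":0},{"dp":[0.1,1,0],"angular":[0,0,0],"claw":0},{"dp":[0.1,1,0],"angular":[0,0,0],"claw":0},{"dp":[0.1,1,0],"angular":[0,0,0],"claw":0},{"dp":[0.1,1,0],"angular":[0,0,0],"claw":0},{"dp":[0.1,0.7,0],"angular":[0,0,0],"claw":0},{"dp":[0.05,0.3,0],"angular":[0,0,0],"claw":0}]'

```text
time: 22.95
position: [0.4497, 0.0233, 0.0326]
eef_rot: [-0.703, 0.711, 0.001, -0.002]
force: [-0.5, 0.1, -0.7]
finger_gap: 0.157
```

Run:
```python
from h import *
say()
```

```text
t 22.95 p [0.4497 0.0233 0.0326] x [ 1.     0.003 -0.002] y [-0.002 -0.012 -1.   ] F [-0.5  0.1 -0.7] gap 0.157 j [ 0.01  0.02  2.23 -0.02  0.9   0.01]
```

Request:
play_rows --steps '[{"dp":[-0.1,0.2,0],"angular":[0,0,0],"claw":0},{"dp":[0,0.05,0],"angular":[0,0,0],"claw":0.35},{"dp":[0,0,0],"angular":[0,0,0],"claw":0.35},{"dp":[0,0,0],"angular":[0,0,0],"claw":0.35},{"dp":[0,-0.6,0],"angular":[0,0,0],"claw":0.35},{"dp":[0,-1,0],"angular":[0,0,0],"claw":0.4},{"dp":[0,-1,0],"angular":[0,0,0],"claw":0.5},{"dp":[0,-1,0],"angular":[0,0,0],"claw":0.5},{"dp":[0,-1,0],"angular":[0,0,0],"claw":0.5},{"dp":[0,-1,0],"angular":[0,0,0],"claw":0.5},{"dp":[0,-0.5,0],"angular":[0,0,0],"claw":0.5}]'

```text
time: 24.32
position: [0.4502, 0.0253, 0.1932]
eef_rot: [-0.703, 0.711, 0.005, 0.002]
force: [0.3, 0.2, -1.1]
finger_gap: 0.499
```

Run:
```python
from h import *
say()
c=snap('wrist','w15')
q,O=plan(chT(-.0345,.014,.11),chR())
```

```text
t 24.32 p [0.4502 0.0253 0.1932] x [1.    0.003 0.01 ] y [ 0.01  -0.012 -1.   ] F [ 0.3  0.2 -1.1] gap 0.499 j [ 0.01 -0.17  2.08 -0.01  1.23  0.01]
n 7 end [0.6092 0.0043 0.1576]
{"dp":[0.9, 0.22, -0.12],"angular":[0.3, 0.06, 0.01],"claw":1},
{"dp":[0.9, 0.22, -0.12],"angular":[0.3, 0.05, 0.0],"claw":1},
{"dp":[0.91, 0.21, -0.13],"angular":[0.3, 0.06, 0.01],"claw":1},
{"dp":[0.9, 0.21, -0.12],"angular":[0.3, 0.05, 0.0],"claw":1},
{"dp":[0.91, 0.2, -0.13],"angular":[0.29, 0.06, 0.01],"claw":1},
{"dp":[0.9, 0.19, -0.13],"angular":[0.3, 0.05, 0.0],"claw":1},
{"dp":[0.91, 0.19, -0.13],"angular":[0.29, 0.06, 0.01],"claw":1},
```

View pics/w15.png

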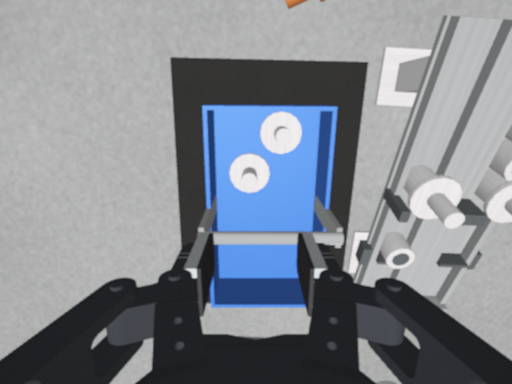

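Request:
play_rows --steps '[{"dp":[0.91,0.1,-0.12],"angular":[0.3,0.06,0],"claw":0.5},{"dp":[0.91,0.15,-0.12],"angular":[0.3,0.06,0],"claw":0.5},{"dp":[0.91,0.2,-0.12],"angular":[0.3,0.06,0],"claw":0.5},{"dp":[0.91,0.2,-0.12],"angular":[0.3,0.06,0],"claw":0.5},{"dp":[0.91,0.2,-0.13],"angular":[0.3,0.06,0],"claw":0.5},{"dp":[0.91,0.2,-0.13],"angular":[0.3,0.06,0],"claw":0.5},{"dp":[0.91,0.2,-0.13],"angular":[0.3,0.06,0],"claw":0.5},{"dp":[0,0,0],"angular":[0,0,0],"claw":0.5}]'

```text
time: 25.38
position: [0.612, 0.0045, 0.1586]
eef_rot: [0.802, -0.596, 0.017, -0.022]
force: [-0.3, -0.4, 0.4]
finger_gap: 0.499
```

Run:
```python
from h import *
say()
q,O=plan(chT(-.0345,.014,.043),chR())
c=snap('wrist','w16'); print(proj(c,chp(POSE,-.035,.014,.068)),proj(c,chp(POSE,-.035,.014,.038)))
```

```text
t 25.38 p [0.612  0.0045 0.1586] x [ 0.998 -0.055 -0.001] y [ 0.015  0.288 -0.958] F [-0.3 -0.4  0.4] gap 0.499 j [-0.21  0.2   1.8   0.31  1.21 -0.27]
n 3 end [0.6102 0.0227 0.0933]
{"dp":[-0.04, 0.9, -0.02],"angular":[-0.03, -0.01, 0.0],"claw":1},
{"dp":[-0.04, 0.91, -0.02],"angular":[-0.03, -0.01, 0.0],"claw":1},
{"dp":[-0.03, 0.9, -0.01],"angular":[-0.03, -0.02, 0.01],"claw":1},
[249.28548773 219.64682714] [249.97750009 205.47568759]
```

View pics/w16.png

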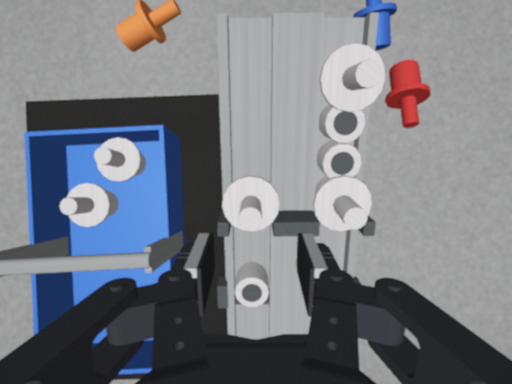

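Request:
play_rows --steps '[{"dp":[-0.04,0.85,-0.05],"angular":[0,0,0],"claw":0.5},{"dp":[-0.04,0.85,-0.05],"angular":[0,0,0],"claw":0.5},{"dp":[0,0.75,-0.05],"angular":[0,0,0],"claw":0.5},{"dp":[0,0.2,-0.05],"angular":[0,0,0],"claw":0.5},{"dp":[0,0.1,0],"angular":[0,0,0],"claw":0.5}]'

```text
time: 26.05
position: [0.6058, 0.0234, 0.087]
eef_rot: [0.802, -0.597, 0.017, -0.02]
force: [0.6, 0.5, 0.7]
finger_gap: 0.501
```

Run:
```python
from h import *
say()
q,O=plan(chT(-.0345,.014,.043),chR())
```

```text
t 26.05 p [0.6058 0.0234 0.087 ] x [ 0.999 -0.051 -0.003] y [ 0.011  0.287 -0.958] F [0.6 0.5 0.7] gap 0.501 j [-0.18  0.25  1.88  0.33  1.08 -0.29]
n 1 end [0.61   0.0228 0.0934]
{"dp":[0.17, -0.25, 0.06],"angular":[-0.08, -0.02, -0.02],"claw":1},
```

Request:
play_rows --steps '[{"dp":[0.17,-0.25,0.06],"angular":[0,0,0],"claw":0.5},{"dp":[0,0,0],"angular":[0,0,0],"claw":0},{"dp":[0,0,0],"angular":[0,0,0],"claw":0},{"dp":[0,0,0],"angular":[0,0,0],"claw":0},{"dp":[0,0,0],"angular":[0,0,0],"claw":0}]'

```text
time: 26.68
position: [0.6106, 0.0232, 0.0958]
eef_rot: [0.802, -0.596, 0.016, -0.02]
force: [-0.5, 2.1, -0.2]
finger_gap: 0.154
```

Run:
```python
from h import *
say(); p,o,_=cur()
print('hrep',(p-chp(POSE,-.035,.014,0))@nrm())
```

```text
t 26.68 p [0.6106 0.0232 0.0958] x [ 0.999 -0.051 -0.003] y [ 0.012  0.288 -0.958] F [-0.5  2.1 -0.2] gap 0.154 j [-0.18  0.25  1.86  0.33  1.1  -0.29]
hrep 0.01724915753314465
```

Request:
play_rows --steps '[{"dp":[0,-0.7,0],"angular":[0,0,0],"claw":0},{"dp":[0,-1,0],"angular":[0,0,0],"claw":0},{"dp":[0,-1,0],"angular":[0,0,0],"claw":0},{"dp":[0,-1,0],"angular":[0,0,0],"claw":0},{"dp":[0,-0.4,0],"angular":[0,0,0],"claw":0}]'

```text
time: 27.3
position: [0.6109, -0.01, 0.2001]
eef_rot: [0.801, -0.598, 0.015, -0.021]
force: [0.0, 0.2, -1.3]
finger_gap: 0.15
```

Run:
```python
from h import *
say()
plan([.485,-.102,.19],rotx(0),claw=0)
```

```text
t 27.3 p [ 0.6109 -0.01    0.2001] x [ 0.999 -0.052  0.002] y [ 0.017  0.284 -0.959] F [ 0.   0.2 -1.3] gap 0.15 j [-0.23  0.16  1.76  0.3   1.28 -0.27]
n 7 end [ 0.4851 -0.102   0.1901]
{"dp":[-0.69, -0.11, -0.56],"angular":[-0.29, -0.05, 0.01],"claw":0},
{"dp":[-0.7, -0.08, -0.55],"angular":[-0.3, -0.05, 0.01],"claw":0},
{"dp":[-0.7, -0.06, -0.55],"angular":[-0.29, -0.05, 0.01],"claw":0},
{"dp":[-0.7, -0.03, -0.55],"angular":[-0.3, -0.05, 0.01],"claw":0},
{"dp":[-0.71, -0.01, -0.55],"angular":[-0.29, -0.06, 0.01],"claw":0},
{"dp":[-0.71, 0.01, -0.54],"angular":[-0.3, -0.05, 0.01],"claw":0},
{"dp":[-0.71, 0.03, -0.53],"angular":[-0.29, -0.06, 0.01],"claw":0},
```

Request:
play_rows --steps '[{"dp":[-0.7,-0.1,-0.56],"angular":[-0.3,-0.05,0.01],"claw":0},{"dp":[-0.7,-0.1,-0.55],"angular":[-0.3,-0.05,0.01],"claw":0},{"dp":[-0.7,-0.06,-0.55],"angular":[-0.3,-0.05,0.01],"claw":0},{"dp":[-0.7,-0.03,-0.55],"angular":[-0.3,-0.05,0.01],"claw":0},{"dp":[-0.7,0,-0.55],"angular":[-0.3,-0.05,0.01],"claw":0},{"dp":[-0.7,0,-0.54],"angular":[-0.3,-0.05,0.01],"claw":0},{"dp":[-0.65,0,-0.53],"angular":[-0.3,-0.05,0.01],"claw":0}]'

```text
time: 28.18
position: [0.485, -0.107, 0.1936]
eef_rot: [-0.701, 0.713, 0.0, 0.003]
force: [-0.6, -0.2, -0.9]
finger_gap: 0.155
```

Run:
```python
from h import *
say()
c=snap('wrist','w17')
plan([.485,-.102,.03],rotx(0),claw=0)
```

```text
t 28.18 p [ 0.485  -0.107   0.1936] x [ 1.    -0.003  0.004] y [ 0.004 -0.016 -1.   ] F [-0.6 -0.2 -0.9] gap 0.155 j [-0.26 -0.08  1.99 -0.02  1.22 -0.25]
n 7 end [ 0.4849 -0.1019  0.03  ]
{"dp":[0.01, 0.93, 0.05],"angular":[0.02, -0.0, 0.0],"claw":0},
{"dp":[0.01, 0.94, 0.04],"angular":[0.02, -0.0, 0.0],"claw":0},
{"dp":[0.01, 0.93, 0.05],"angular":[0.02, -0.0, 0.0],"claw":0},
{"dp":[0.01, 0.93, 0.04],"angular":[0.02, -0.01, 0.0],"claw":0},
{"dp":[0.01, 0.93, 0.04],"angular":[0.02, -0.0, 0.0],"claw":0},
{"dp":[0.01, 0.94, 0.03],"angular":[0.01, -0.01, 0.0],"claw":0},
{"dp":[0.01, 0.93, 0.04],"angular":[0.02, -0.0, 0.01],"claw":0},
```

View pics/w17.png

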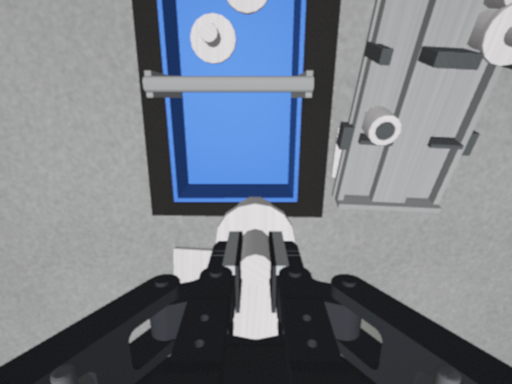

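Run:
```python
from h import *
c=load('w17'); print([onz(c,*p,.063).round(4) for p in [(176,200),(299,201),(235,200)]], onz(c,230,84,.113), [onz(c,*p,.003).round(4) for p in [(152,216),(323,217)]])
```

```text
[array([ 0.4026, -0.1336,  0.063 ]), array([ 0.5326, -0.1353,  0.063 ]), array([ 0.4648, -0.1339,  0.063 ])] [ 0.46648952 -0.02054471  0.113     ] [array([ 0.3534, -0.1756,  0.003 ]), array([ 0.574 , -0.1781,  0.003 ])]
```

Request:
play_rows --steps '[{"dp":[0.05,0.8,0.12],"angular":[0.03,0,0],"claw":0},{"dp":[0.05,1,0.1],"angular":[0.03,0,0],"claw":0},{"dp":[0.05,1,0.05],"angular":[0.03,0,0],"claw":0},{"dp":[0.05,1,0.05],"angular":[0,0,0],"claw":0},{"dp":[0.05,1,0.05],"angular":[0,0,0],"claw":0},{"dp":[0.05,0.9,0],"angular":[0,0,0],"claw":0},{"dp":[0,0.5,0],"angular":[0,0,0],"claw":0}]'

```text
time: 29.1
position: [0.4921, -0.0963, 0.0268]
eef_rot: [0.708, -0.706, 0.002, -0.003]
force: [0.1, 0.2, -0.6]
finger_gap: 0.156
```

Run:
```python
from h import *
say()
```

```text
t 29.1 p [ 0.4921 -0.0963  0.0268] x [ 1.    -0.006  0.001] y [ 0.001  0.002 -1.   ] F [ 0.1  0.2 -0.6] gap 0.156 j [-0.24  0.12  2.13  0.    0.89 -0.24]
```

Request:
play_rows --steps '[{"dp":[0,0.05,0],"angular":[0,0,0],"claw":0.35},{"dp":[0,0,0],"angular":[0,0,0],"claw":0.35},{"dp":[0,0,0],"angular":[0,0,0],"claw":0.35},{"dp":[0,-0.6,0],"angular":[0,0,0],"claw":0.35},{"dp":[0,-1,0],"angular":[0,0,0],"claw":0.4},{"dp":[0,-1,0],"angular":[0,0,0],"claw":0.5},{"dp":[0,-1,0],"angular":[0,0,0],"claw":0.5},{"dp":[0,-1,0],"angular":[0,0,0],"claw":0.5},{"dp":[0,-1,0],"angular":[0,0,0],"claw":0.5},{"dp":[0,-1,0],"angular":[0,0,0],"claw":0.5}]'

```text
time: 30.35
position: [0.4947, -0.0971, 0.2062]
eef_rot: [-0.707, 0.707, 0.002, 0.007]
force: [-0.3, -0.3, -0.9]
finger_gap: 0.499
```

Run:
```python
from h import *
say()
c=snap('wrist','w18')
q,O=plan(chT(.0355,.014,.115),chR())
```

```text
t 30.35 p [ 0.4947 -0.0971  0.2062] x [ 1.    -0.007  0.013] y [ 0.013 -0.    -1.   ] F [-0.3 -0.3 -0.9] gap 0.499 j [-0.25 -0.07  1.97  0.    1.24 -0.24]
n 9 end [ 0.6791 -0.0007  0.1625]
{"dp":[0.8, 0.23, 0.44],"angular":[0.22, 0.04, 0.01],"claw":1},
{"dp":[0.8, 0.24, 0.43],"angular":[0.22, 0.04, 0.01],"claw":1},
{"dp":[0.79, 0.26, 0.43],"angular":[0.22, 0.03, 0.01],"claw":1},
{"dp":[0.8, 0.26, 0.43],"angular":[0.23, 0.04, 0.01],"claw":1},
{"dp":[0.79, 0.28, 0.43],"angular":[0.22, 0.03, 0.01],"claw":1},
{"dp":[0.79, 0.29, 0.41],"angular":[0.23, 0.04, 0.01],"claw":1},
{"dp":[0.79, 0.3, 0.42],"angular":[0.22, 0.04, 0.01],"claw":1},
{"dp":[0.79, 0.32, 0.4],"angular":[0.23, 0.03, 0.02],"claw":1},
{"dp":[0.79, 0.32, 0.4],"angular":[0.22, 0.04, 0.01],"claw":1},
```

View pics/w18.png

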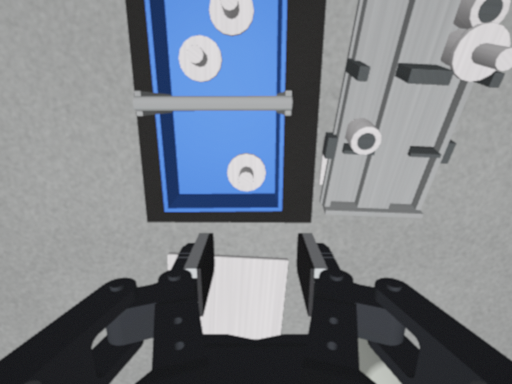

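Three are in. Next is R3 in the far lane.

Request:
play_rows --steps '[{"dp":[0.8,0.2,0.44],"angular":[0.22,0.04,0.01],"claw":0.5},{"dp":[0.8,0.2,0.43],"angular":[0.22,0.04,0.01],"claw":0.5},{"dp":[0.8,0.2,0.43],"angular":[0.22,0.04,0.01],"claw":0.5},{"dp":[0.8,0.2,0.43],"angular":[0.22,0.04,0.01],"claw":0.5},{"dp":[0.8,0.25,0.43],"angular":[0.22,0.04,0.01],"claw":0.5},{"dp":[0.8,0.25,0.42],"angular":[0.22,0.04,0.01],"claw":0.5},{"dp":[0.8,0.3,0.42],"angular":[0.22,0.04,0.01],"claw":0.5},{"dp":[0.8,0.3,0.4],"angular":[0.22,0.04,0.01],"claw":0.5},{"dp":[0.8,0.3,0.4],"angular":[0.22,0.04,0.01],"claw":0.5},{"dp":[0,0,0],"angular":[0,0,0],"claw":0.5}]'

```text
time: 31.65
position: [0.6919, -0.0001, 0.1896]
eef_rot: [0.798, -0.602, 0.006, -0.03]
force: [-0.8, -0.5, -0.8]
finger_gap: 0.496
```

Run:
```python
from h import *
say()
q,O=plan(chT(.0355,.014,.043),chR())
c=snap('wrist','w19'); print(proj(c,chp(POSE,.035,.014,.068)),proj(c,chp(POSE,.035,.014,.038)))
```

```text
t 31.65 p [ 6.919e-01 -1.000e-04  1.896e-01] x [ 0.998 -0.056  0.026] y [ 0.041  0.274 -0.961] F [-0.8 -0.5 -0.8] gap 0.496 j [-0.19  0.3   1.61  0.29  1.26 -0.23]
n 4 end [0.6799 0.0192 0.0933]
{"dp":[-0.15, 0.97, -0.08],"angular":[0.0, 0.0, 0.05],"claw":1},
{"dp":[-0.15, 0.98, -0.09],"angular":[0.0, 0.0, 0.05],"claw":1},
{"dp":[-0.14, 0.97, -0.08],"angular":[0.0, 0.01, 0.05],"claw":1},
{"dp":[-0.14, 0.98, -0.09],"angular":[0.0, 0.0, 0.04],"claw":1},
[235.36480262 214.61931427] [236.60975055 202.24735891]
```

View pics/w19.png

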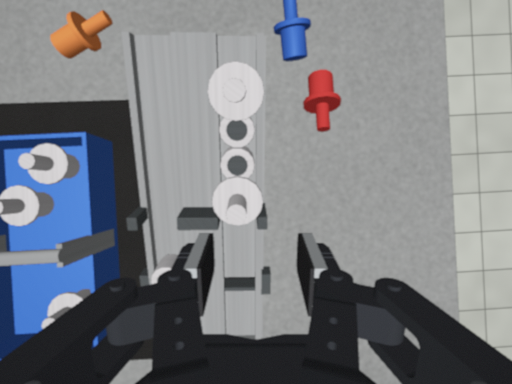

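Request:
play_rows --steps '[{"dp":[-0.35,0.6,-0.15],"angular":[0,0,0.15],"claw":0.5},{"dp":[-0.2,0.9,-0.1],"angular":[0,0,0],"claw":0.5},{"dp":[0,0.9,-0.05],"angular":[0,0,0],"claw":0.5}]'

```text
time: 32.08
position: [0.6775, 0.0085, 0.1316]
eef_rot: [0.797, -0.603, 0.011, -0.022]
force: [-0.4, 0.5, -0.6]
finger_gap: 0.502
```

Run:
```python
from h import *
say()
q,O=plan(chT(.0355,.014,.043),chR())
```

```text
t 32.08 p [0.6775 0.0085 0.1316] x [ 0.999 -0.049  0.01 ] y [ 0.023  0.272 -0.962] F [-0.4  0.5 -0.6] gap 0.502 j [-0.18  0.33  1.69  0.3   1.17 -0.25]
n 2 end [0.68   0.0193 0.0934]
{"dp":[0.03, 0.8, -0.0],"angular":[0.01, 0.01, 0.03],"claw":1},
{"dp":[0.04, 0.79, -0.0],"angular":[0.02, 0.01, 0.03],"claw":1},
```

Request:
play_rows --steps '[{"dp":[0.05,0.8,0],"angular":[0,0,0.04],"claw":0.5},{"dp":[0.05,0.6,0],"angular":[0,0,0.04],"claw":0.5},{"dp":[0.03,0.2,0],"angular":[0,0,0],"claw":0.5}]'

```text
time: 32.45
position: [0.6779, 0.02, 0.0887]
eef_rot: [0.797, -0.603, 0.017, -0.016]
force: [-0.3, -0.0, -0.1]
finger_gap: 0.497
```

Run:
```python
from h import *
say()
q,O=plan(chT(.0355,.014,.043),chR())
```

```text
t 32.45 p [0.6779 0.02   0.0887] x [ 0.999 -0.045 -0.007] y [ 0.005  0.272 -0.962] F [-0.3 -0.  -0.1] gap 0.497 j [-0.16  0.37  1.71  0.3   1.12 -0.25]
n 1 end [0.6799 0.0192 0.0932]
{"dp":[0.08, -0.18, 0.02],"angular":[0.03, 0.02, -0.06],"claw":1},
```

Request:
play_rows --steps '[{"dp":[0.08,-0.15,0],"angular":[0,0,-0.06],"claw":0.5},{"dp":[0,0,0],"angular":[0,0,0],"claw":0},{"dp":[0,0,0],"angular":[0,0,0],"claw":0},{"dp":[0,0,0],"angular":[0,0,0],"claw":0},{"dp":[0,0,0],"angular":[0,0,0],"claw":0}]'

```text
time: 33.08
position: [0.6799, 0.0188, 0.0941]
eef_rot: [0.797, -0.603, 0.014, -0.019]
force: [-1.3, 0.1, -1.0]
finger_gap: 0.157
```

Run:
```python
from h import *
say(); p,o,_=cur()
print('hrep',(p-chp(POSE,.035,.014,0))@nrm())
```

```text
t 33.08 p [0.6799 0.0188 0.0941] x [ 0.999 -0.047  0.001] y [ 0.014  0.272 -0.962] F [-1.3  0.1 -1. ] gap 0.157 j [-0.16  0.37  1.71  0.31  1.12 -0.25]
hrep 0.01586473923903631
```

Request:
play_rows --steps '[{"dp":[0,-0.7,0],"angular":[0,0,0],"claw":0},{"dp":[0,-1,0],"angular":[0,0,0],"claw":0},{"dp":[0,-1,0],"angular":[0,0,0],"claw":0},{"dp":[0,-1,0],"angular":[0,0,0],"claw":0},{"dp":[0,-0.4,0],"angular":[0,0,0],"claw":0}]'

```text
time: 33.7
position: [0.6806, -0.012, 0.1999]
eef_rot: [0.797, -0.604, 0.012, -0.021]
force: [0.3, -0.2, -1.5]
finger_gap: 0.157
```

Run:
```python
from h import *
say()
c=snap('wrist','w20')
plan([.44,-.068,.19],rotx(0),claw=0)
```

```text
t 33.7 p [ 0.6806 -0.012   0.1999] x [ 0.999 -0.048  0.007] y [ 0.019  0.269 -0.963] F [ 0.3 -0.2 -1.5] gap 0.157 j [-0.2   0.29  1.6   0.28  1.3  -0.24]
n 10 end [ 0.4399 -0.0681  0.1901]
{"dp":[-0.95, -0.04, -0.27],"angular":[-0.2, -0.03, 0.01],"claw":0},
{"dp":[-0.96, -0.03, -0.26],"angular":[-0.19, -0.03, 0.01],"claw":0},
{"dp":[-0.95, -0.02, -0.27],"angular":[-0.2, -0.03, 0.01],"claw":0},
{"dp":[-0.96, -0.01, -0.25],"angular":[-0.19, -0.03, 0.01],"claw":0},
{"dp":[-0.95, -0.01, -0.26],"angular":[-0.2, -0.04, 0.01],"claw":0},
{"dp":[-0.96, 0.01, -0.25],"angular":[-0.19, -0.03, 0.01],"claw":0},
{"dp":[-0.96, 0.01, -0.24],"angular":[-0.2, -0.04, 0.01],"claw":0},
{"dp":[-0.96, 0.02, -0.24],"angular":[-0.19, -0.03, 0.01],"claw":0},
{"dp":[-0.96, 0.03, -0.24],"angular":[-0.2, -0.04, 0.01],"claw":0},
{"dp":[-0.97, 0.03, -0.23],"angular":[-0.19, -0.03, 0.01],"claw":0},
```

View pics/w20.png

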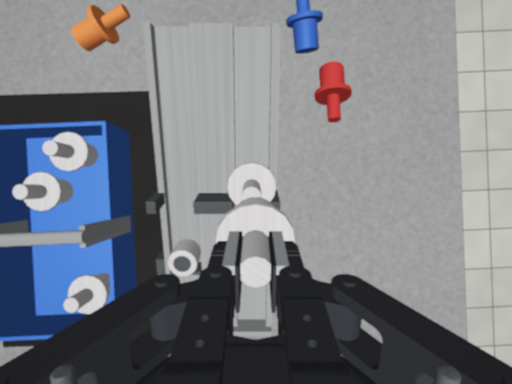

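Request:
play_rows --steps '[{"dp":[-0.96,-0.04,-0.27],"angular":[-0.2,-0.03,0.01],"claw":0},{"dp":[-0.96,-0.04,-0.27],"angular":[-0.2,-0.03,0.01],"claw":0},{"dp":[-0.96,-0.03,-0.26],"angular":[-0.2,-0.03,0.01],"claw":0},{"dp":[-0.96,-0.02,-0.26],"angular":[-0.2,-0.03,0.01],"claw":0},{"dp":[-0.96,-0.02,-0.26],"angular":[-0.2,-0.03,0.01],"claw":0},{"dp":[-0.96,0,-0.25],"angular":[-0.2,-0.03,0.01],"claw":0},{"dp":[-0.96,0,-0.25],"angular":[-0.2,-0.03,0.01],"claw":0},{"dp":[-0.96,0,-0.24],"angular":[-0.2,-0.03,0.01],"claw":0},{"dp":[-0.96,0,-0.24],"angular":[-0.2,-0.03,0.01],"claw":0},{"dp":[-0.9,0,-0.24],"angular":[-0.2,-0.03,0.01],"claw":0}]'

```text
time: 35.0
position: [0.4314, -0.0699, 0.1888]
eef_rot: [-0.702, 0.712, -0.004, -0.001]
force: [-0.5, -0.3, -0.7]
finger_gap: 0.155
```

Run:
```python
from h import *
say()
c=snap('wrist','w21')
plan([.44,-.068,.027],rotx(0),claw=0)
```

```text
t 35.0 p [ 0.4314 -0.0699  0.1888] x [ 1.    -0.004 -0.007] y [-0.007 -0.013 -1.   ] F [-0.5 -0.3 -0.7] gap 0.155 j [-0.21 -0.19  2.1  -0.02  1.24 -0.2 ]
n 7 end [ 0.44   -0.0679  0.0269]
{"dp":[0.08, 0.92, 0.02],"angular":[0.01, -0.0, -0.01],"claw":0},
{"dp":[0.07, 0.92, 0.03],"angular":[0.01, -0.0, -0.01],"claw":0},
{"dp":[0.07, 0.92, 0.02],"angular":[0.02, -0.0, -0.01],"claw":0},
{"dp":[0.07, 0.92, 0.01],"angular":[0.01, -0.01, -0.01],"claw":0},
{"dp":[0.07, 0.92, 0.02],"angular":[0.02, -0.0, -0.01],"claw":0},
{"dp":[0.07, 0.92, 0.01],"angular":[0.01, -0.01, -0.01],"claw":0},
{"dp":[0.07, 0.93, 0.02],"angular":[0.02, -0.0, -0.01],"claw":0},
```

View pics/w21.png

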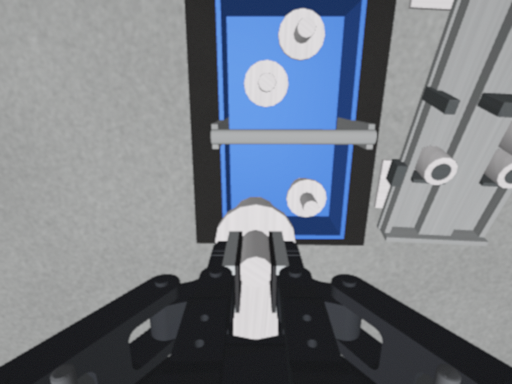

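Request:
play_rows --steps '[{"dp":[0.12,0.8,0.05],"angular":[0.03,0,0],"claw":0},{"dp":[0.12,1,0.02],"angular":[0.03,0,0],"claw":0},{"dp":[0.1,1,0.02],"angular":[0,0,0],"claw":0},{"dp":[0.1,1,0.02],"angular":[0,0,0],"claw":0},{"dp":[0.08,1,0.02],"angular":[0,0,0],"claw":0},{"dp":[0.05,0.9,0],"angular":[0,0,0],"claw":0},{"dp":[0,0.4,0],"angular":[0,0,0],"claw":0}]'

```text
time: 35.92
position: [0.443, -0.0662, 0.0312]
eef_rot: [-0.706, 0.708, -0.003, -0.0]
force: [-0.2, 0.0, -0.7]
finger_gap: 0.153
```

Run:
```python
from h import *
say()
```

```text
t 35.92 p [ 0.443  -0.0662  0.0312] x [ 1.    -0.004 -0.005] y [-0.005 -0.003 -1.   ] F [-0.2  0.  -0.7] gap 0.153 j [-0.2   0.02  2.23 -0.01  0.9  -0.19]
```

Request:
play_rows --steps '[{"dp":[0,0.2,0],"angular":[0,0,0],"claw":0},{"dp":[0,0,0],"angular":[0,0,0],"claw":0.35},{"dp":[0,0,0],"angular":[0,0,0],"claw":0.35},{"dp":[0,0,0],"angular":[0,0,0],"claw":0.35},{"dp":[0,-0.6,0],"angular":[0,0,0],"claw":0.35},{"dp":[0,-1,0],"angular":[0,0,0],"claw":0.4},{"dp":[0,-1,0],"angular":[0,0,0],"claw":0.5},{"dp":[0,-1,0],"angular":[0,0,0],"claw":0.5},{"dp":[0,-1,0],"angular":[0,0,0],"claw":0.5},{"dp":[0,-1,0],"angular":[0,0,0],"claw":0.5},{"dp":[0,-0.8,0],"angular":[0,0,0],"claw":0.5}]'

```text
time: 37.3
position: [0.4462, -0.066, 0.2006]
eef_rot: [-0.705, 0.709, 0.0, 0.003]
force: [-0.6, 0.9, -0.5]
finger_gap: 0.502
```

Run:
```python
from h import *
say()
c=snap('wrist','w22')
q,O=plan(chT(.0355,.014,.115),chR())
```

```text
t 37.3 p [ 0.4462 -0.066   0.2006] x [ 1.    -0.005  0.005] y [ 0.005 -0.005 -1.   ] F [-0.6  0.9 -0.5] gap 0.502 j [-0.2  -0.17  2.06 -0.    1.25 -0.19]
n 10 end [ 6.789e-01 -5.000e-04  1.625e-01]
{"dp":[0.92, 0.17, 0.27],"angular":[0.2, 0.03, 0.0],"claw":1},
{"dp":[0.92, 0.18, 0.27],"angular":[0.2, 0.03, 0.0],"claw":1},
{"dp":[0.92, 0.19, 0.26],"angular":[0.21, 0.03, 0.0],"claw":1},
{"dp":[0.92, 0.2, 0.27],"angular":[0.2, 0.03, 0.0],"claw":1},
{"dp":[0.91, 0.2, 0.26],"angular":[0.21, 0.04, 0.0],"claw":1},
{"dp":[0.92, 0.21, 0.26],"angular":[0.2, 0.03, 0.0],"claw":1},
{"dp":[0.91, 0.22, 0.26],"angular":[0.21, 0.04, 0.01],"claw":1},
{"dp":[0.91, 0.22, 0.26],"angular":[0.2, 0.03, 0.0],"claw":1},
{"dp":[0.91, 0.23, 0.25],"angular":[0.21, 0.04, 0.01],"claw":1},
{"dp":[0.91, 0.24, 0.26],"angular":[0.2, 0.03, 0.0],"claw":1},
```

View pics/w22.png

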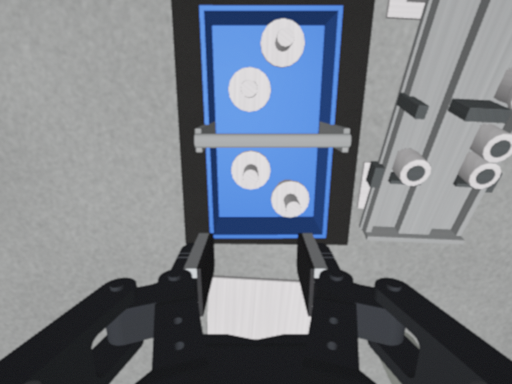

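Request:
play_rows --steps '[{"dp":[0.91,0.1,0.27],"angular":[0.2,0.03,0],"claw":0.5},{"dp":[0.91,0.1,0.27],"angular":[0.2,0.03,0],"claw":0.5},{"dp":[0.91,0.15,0.26],"angular":[0.2,0.03,0],"claw":0.5},{"dp":[0.91,0.2,0.26],"angular":[0.2,0.03,0],"claw":0.5},{"dp":[0.91,0.2,0.26],"angular":[0.2,0.03,0],"claw":0.5},{"dp":[0.91,0.2,0.26],"angular":[0.2,0.03,0],"claw":0.5},{"dp":[0.91,0.2,0.26],"angular":[0.2,0.03,0],"claw":0.5},{"dp":[0.91,0.2,0.26],"angular":[0.2,0.03,0],"claw":0.5},{"dp":[0.9,0.2,0.26],"angular":[0.2,0.03,0],"claw":0.5},{"dp":[0.8,0.2,0.26],"angular":[0.2,0.03,0],"claw":0.5},{"dp":[0,0,0],"angular":[0,0,0],"claw":0.5}]'

```text
time: 38.72
position: [0.6834, 0.0006, 0.1801]
eef_rot: [0.799, -0.601, 0.007, -0.024]
force: [-0.7, -0.0, -0.7]
finger_gap: 0.5
```

Run:
```python
from h import *
say()
q,O=plan(chT(.0355,.014,.043),chR())
c=snap('wrist','w23'); print(proj(c,chp(POSE,.035,.014,.068)),proj(c,chp(POSE,.035,.014,.038)))
```

```text
t 38.73 p [6.834e-01 6.000e-04 1.801e-01] x [ 0.999 -0.046  0.017] y [ 0.029  0.275 -0.961] F [-0.7 -0.  -0.7] gap 0.5 j [-0.19  0.3   1.63  0.3   1.25 -0.24]
n 4 end [0.6801 0.0193 0.0932]
{"dp":[-0.06, 0.88, -0.06],"angular":[-0.0, 0.01, 0.03],"claw":1},
{"dp":[-0.05, 0.89, -0.07],"angular":[-0.0, 0.02, 0.03],"claw":1},
{"dp":[-0.05, 0.88, -0.06],"angular":[-0.0, 0.01, 0.02],"claw":1},
{"dp":[-0.04, 0.89, -0.06],"angular":[-0.0, 0.02, 0.03],"claw":1},
[246.97727428 216.09282858] [247.34968665 203.13135419]
```

View pics/w23.png

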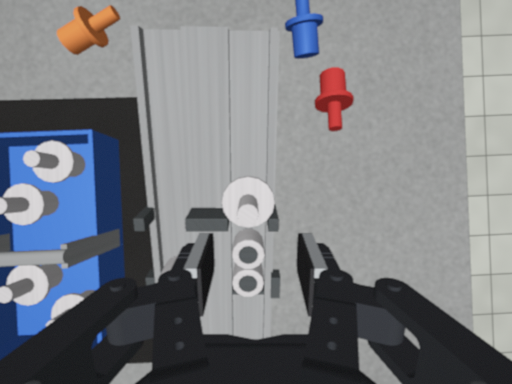

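Request:
play_rows --steps '[{"dp":[-0.08,0.85,-0.07],"angular":[0,0,0.08],"claw":0.5},{"dp":[-0.06,0.88,-0.07],"angular":[0,0,0],"claw":0.5},{"dp":[-0.04,0.88,-0.06],"angular":[0,0,0],"claw":0.5},{"dp":[0,0.6,-0.03],"angular":[0,0,0],"claw":0.5}]'

```text
time: 39.28
position: [0.6767, 0.018, 0.0987]
eef_rot: [0.798, -0.602, 0.01, -0.018]
force: [-0.2, 0.5, -0.1]
finger_gap: 0.496
```

Run:
```python
from h import *
say()
q,O=plan(chT(.0355,.014,.043),chR())
```

```text
t 39.27 p [0.6767 0.018  0.0987] x [ 0.999 -0.042  0.005] y [ 0.017  0.274 -0.962] F [-0.2  0.5 -0.1] gap 0.496 j [-0.16  0.36  1.71  0.31  1.12 -0.26]
n 1 end [0.68   0.0191 0.0934]
{"dp":[0.13, 0.22, -0.01],"angular":[0.01, 0.06, 0.02],"claw":1},
```

Request:
play_rows --steps '[{"dp":[0.15,0.2,0],"angular":[0,0,0],"claw":0.5},{"dp":[0,0,0],"angular":[0,0,0],"claw":0},{"dp":[0,0,0],"angular":[0,0,0],"claw":0},{"dp":[0,0,0],"angular":[0,0,0],"claw":0},{"dp":[0,0,0],"angular":[0,0,0],"claw":0}]'

```text
time: 39.9
position: [0.6795, 0.0197, 0.0931]
eef_rot: [0.798, -0.602, 0.011, -0.017]
force: [-0.5, -0.5, -1.6]
finger_gap: 0.154
```

Run:
```python
from h import *
say(); p,o,_=cur()
print('hrep',(p-chp(POSE,.035,.014,0))@nrm())
```

```text
t 39.9 p [0.6795 0.0197 0.0931] x [ 0.999 -0.041  0.003] y [ 0.014  0.274 -0.962] F [-0.5 -0.5 -1.6] gap 0.154 j [-0.16  0.37  1.71  0.31  1.12 -0.26]
hrep 0.0147252228295227
```

Request:
play_rows --steps '[{"dp":[0,-0.7,0],"angular":[0,0,0],"claw":0},{"dp":[0,-1,0],"angular":[0,0,0],"claw":0},{"dp":[0,-1,0],"angular":[0,0,0],"claw":0},{"dp":[0,-1,0],"angular":[0,0,0],"claw":0},{"dp":[0,-0.4,0],"angular":[0,0,0],"claw":0}]'

```text
time: 40.52
position: [0.6789, -0.0114, 0.1993]
eef_rot: [0.797, -0.603, 0.01, -0.019]
force: [0.4, 0.8, -1.6]
finger_gap: 0.158
```

Run:
```python
from h import *
say()
plan([.49,-.047,.19],rotx(0),claw=0)
```

```text
t 40.52 p [ 0.6789 -0.0114  0.1993] x [ 0.999 -0.041  0.007] y [ 0.018  0.271 -0.962] F [ 0.4  0.8 -1.6] gap 0.158 j [-0.2   0.29  1.61  0.28  1.3  -0.25]
n 8 end [ 0.49   -0.0469  0.1899]
{"dp":[-0.94, -0.02, -0.22],"angular":[-0.25, -0.04, 0.01],"claw":0},
{"dp":[-0.93, -0.01, -0.21],"angular":[-0.25, -0.04, 0.01],"claw":0},
{"dp":[-0.94, -0.0, -0.21],"angular":[-0.24, -0.03, 0.01],"claw":0},
{"dp":[-0.94, 0.0, -0.21],"angular":[-0.25, -0.04, 0.01],"claw":0},
{"dp":[-0.94, 0.02, -0.2],"angular":[-0.24, -0.03, 0.01],"claw":0},
{"dp":[-0.95, 0.02, -0.2],"angular":[-0.25, -0.04, 0.01],"claw":0},
{"dp":[-0.94, 0.03, -0.19],"angular":[-0.24, -0.03, 0.02],"claw":0},
{"dp":[-0.94, 0.04, -0.18],"angular":[-0.25, -0.04, 0.01],"claw":0},
```

Request:
play_rows --steps '[{"dp":[-0.94,-0.05,-0.22],"angular":[-0.25,-0.04,0.01],"claw":0},{"dp":[-0.94,-0.05,-0.22],"angular":[-0.25,-0.04,0.01],"claw":0},{"dp":[-0.94,-0.03,-0.21],"angular":[-0.25,-0.04,0.01],"claw":0},{"dp":[-0.94,-0.02,-0.21],"angular":[-0.25,-0.04,0.01],"claw":0},{"dp":[-0.94,0,-0.2],"angular":[-0.25,-0.04,0.01],"claw":0},{"dp":[-0.94,0,-0.2],"angular":[-0.25,-0.04,0.01],"claw":0},{"dp":[-0.94,0,-0.2],"angular":[-0.25,-0.04,0.01],"claw":0},{"dp":[-0.9,0,-0.18],"angular":[-0.25,-0.04,0.01],"claw":0}]'

```text
time: 41.52
position: [0.4864, -0.052, 0.1985]
eef_rot: [-0.702, 0.712, 0.003, 0.001]
force: [0.0, -0.1, -1.2]
finger_gap: 0.16
```

Run:
```python
from h import *
say()
c=snap('wrist','w24')
plan([.49,-.047,.11],rotx(0),claw=0)
```

```text
t 41.52 p [ 0.4864 -0.052   0.1985] x [1.    0.003 0.006] y [ 0.006 -0.014 -1.   ] F [ 0.  -0.1 -1.2] gap 0.16 j [-0.15 -0.1   2.   -0.01  1.23 -0.15]
n 4 end [ 0.4901 -0.0471  0.11  ]
{"dp":[0.06, 0.88, 0.06],"angular":[0.03, 0.01, 0.0],"claw":0},
{"dp":[0.07, 0.88, 0.06],"angular":[0.03, 0.0, 0.01],"claw":0},
{"dp":[0.06, 0.88, 0.05],"angular":[0.02, 0.01, 0.0],"claw":0},
{"dp":[0.07, 0.88, 0.05],"angular":[0.03, 0.0, 0.01],"claw":0},
```

View pics/w24.png

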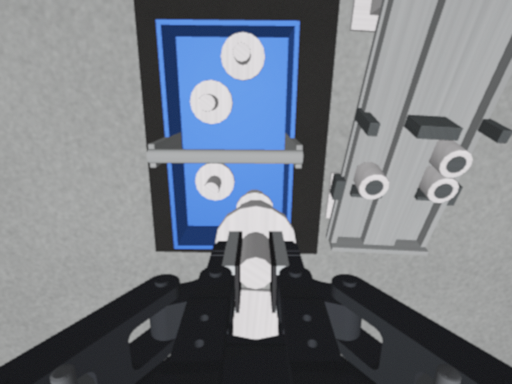

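Run:
```python
from h import *
c=load('w22'); print([onz(c,*p,.045).round(4) for p in [(290,199),(251,171),(249,90),(283,43)]], onz(c,272,140,.119), [onz(c,*p,.063).round(4) for p in [(212,238),(327,237),(201,7),(342,7)]])
```

```text
[array([ 0.4875, -0.0987,  0.045 ]), array([ 0.4431, -0.0657,  0.045 ]), array([0.4417, 0.0196, 0.045 ]), array([0.4758, 0.0635, 0.045 ])] [ 0.46155938 -0.02269449  0.119     ] [array([ 0.3989, -0.1383,  0.063 ]), array([ 0.5281, -0.138 ,  0.063 ]), array([0.3993, 0.0902, 0.063 ]), array([0.527 , 0.0899, 0.063 ])]
```

Request:
play_rows --steps '[{"dp":[0.1,0.8,0.06],"angular":[0.04,0,0],"claw":0},{"dp":[0.1,1,0.05],"angular":[0.03,0,0],"claw":0},{"dp":[0.1,1,0.02],"angular":[0.02,0,0],"claw":0},{"dp":[0.08,1,0.02],"angular":[0,0,0],"claw":0},{"dp":[0.05,0.9,0],"angular":[0,0,0],"claw":0}]'

```text
time: 42.2
position: [0.5046, -0.0524, 0.0816]
eef_rot: [-0.705, 0.71, 0.008, 0.006]
force: [2.4, -1.6, 1.1]
finger_gap: 0.159
```

Run:
```python
from h import *
say()
plan([.49,-.05,.032],rotx(0),claw=0)
```

```text
t 42.2 p [ 0.5046 -0.0524  0.0816] x [1.    0.003 0.019] y [ 0.019 -0.007 -1.   ] F [ 2.4 -1.6  1.1] gap 0.159 j [-0.15  0.04  2.09 -0.    0.98 -0.15]
n 3 end [ 0.49   -0.0499  0.0321]
{"dp":[-0.21, 0.66, 0.04],"angular":[0.02, 0.01, 0.05],"claw":0},
{"dp":[-0.2, 0.66, 0.03],"angular":[0.01, 0.01, 0.04],"claw":0},
{"dp":[-0.2, 0.65, 0.04],"angular":[0.02, 0.0, 0.05],"claw":0},
```

Request:
play_rows --steps '[{"dp":[-0.55,0,0],"angular":[0,0,0.12],"claw":0},{"dp":[0,0.3,0],"angular":[0,0,0],"claw":0}]'

```text
time: 42.45
position: [0.4902, -0.0528, 0.0712]
eef_rot: [-0.705, 0.709, 0.0, -0.001]
force: [0.8, -0.3, -0.9]
finger_gap: 0.157
```

Run:
```python
from h import *
say()
c=snap('wrist','w25')
plan([.49,-.052,.032],rotx(0),claw=0)
```

```text
t 42.45 p [ 0.4902 -0.0528  0.0712] x [ 1.     0.002 -0.001] y [-0.001 -0.006 -1.   ] F [ 0.8 -0.3 -0.9] gap 0.157 j [-0.15  0.04  2.12 -0.01  0.98 -0.15]
n 2 end [ 0.4901 -0.0521  0.032 ]
{"dp":[0.02, 0.75, 0.01],"angular":[0.02, 0.01, -0.01],"claw":0},
{"dp":[0.03, 0.75, 0.01],"angular":[0.02, 0.0, -0.02],"claw":0},
```

View pics/w25.png

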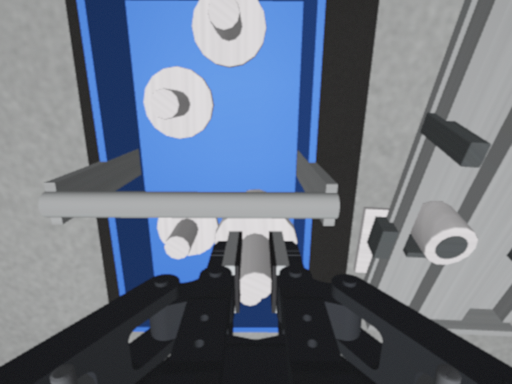

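Request:
play_rows --steps '[{"dp":[0.05,0.7,0.02],"angular":[0,0,0],"claw":0},{"dp":[0.05,0.6,0.02],"angular":[0,0,0],"claw":0},{"dp":[0.02,0.25,0],"angular":[0,0,0],"claw":0}]'

```text
time: 42.88
position: [0.4916, -0.0509, 0.0285]
eef_rot: [-0.706, 0.709, -0.001, -0.002]
force: [-0.1, 0.6, -1.4]
finger_gap: 0.158
```

Run:
```python
from h import *
say()
```

```text
t 42.88 p [ 0.4916 -0.0509  0.0285] x [ 1.     0.002 -0.004] y [-0.004 -0.004 -1.   ] F [-0.1  0.6 -1.4] gap 0.158 j [-0.15  0.11  2.14 -0.01  0.9  -0.15]
```

Request:
play_rows --steps '[{"dp":[0,0.06,0],"angular":[0,0,0],"claw":0.33},{"dp":[0,0,0],"angular":[0,0,0],"claw":0.33},{"dp":[0,0,0],"angular":[0,0,0],"claw":0.33},{"dp":[0,-0.6,0],"angular":[0,0,0],"claw":0.33},{"dp":[0,-1,0],"angular":[0,0,0],"claw":0.35},{"dp":[0,-1,0],"angular":[0,0,0],"claw":0.4},{"dp":[0,-1,0],"angular":[0,0,0],"claw":0.5},{"dp":[0,-1,0],"angular":[0,0,0],"claw":0.5},{"dp":[0,-1,0],"angular":[0,0,0],"claw":0.5},{"dp":[0,-1,0],"angular":[0,0,0],"claw":0.5},{"dp":[0,-1,0],"angular":[0,0,0],"claw":0.5}]'

```text
time: 44.25
position: [0.494, -0.0502, 0.2335]
eef_rot: [-0.705, 0.709, 0.003, 0.002]
force: [-0.7, -0.4, 0.6]
finger_gap: 0.495
```

Run:
```python
from h import *
say()
snap('wrist','w26');c=snap('top','t26');d=snap('side','s26')
cv2.imwrite('pics/t26c.png',cv2.resize(c['img'][140:300,90:330,::-1],None,fx=3.3,fy=3.3,interpolation=cv2.INTER_CUBIC))
cv2.imwrite('pics/s26c.png',cv2.resize(d['img'][290:380,160:260,::-1],None,fx=7,fy=6.6,interpolation=cv2.INTER_CUBIC))
```

```text
t 44.25 p [ 0.494  -0.0502  0.2335] x [1.    0.002 0.007] y [ 0.007 -0.005 -1.   ] F [-0.7 -0.4  0.6] gap 0.495 j [-0.15 -0.1   1.94 -0.    1.3  -0.15]
```

View pics/w26.png

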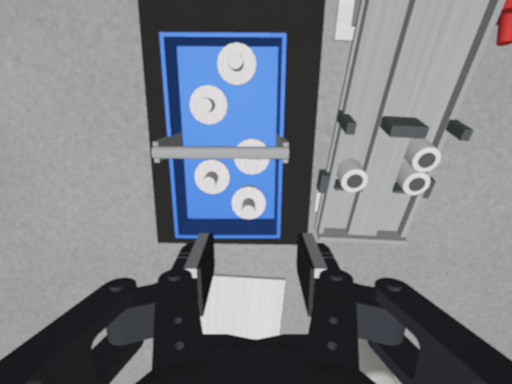

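View pics/t26c.png

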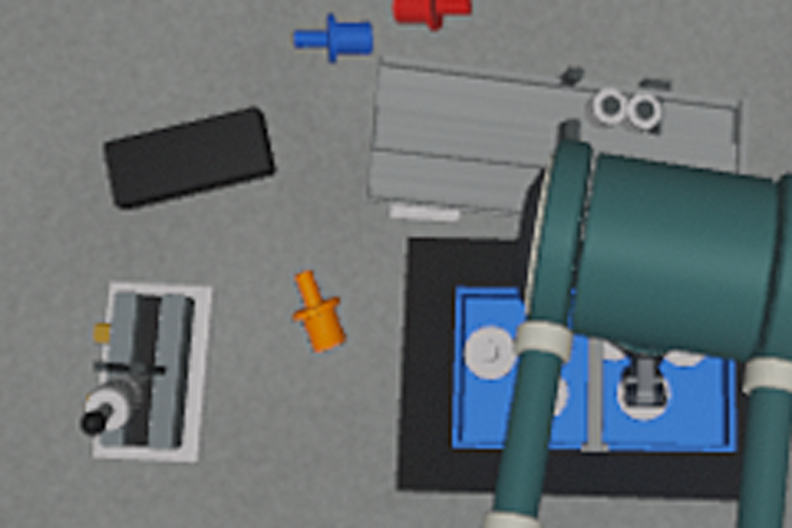

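View pics/s26c.png

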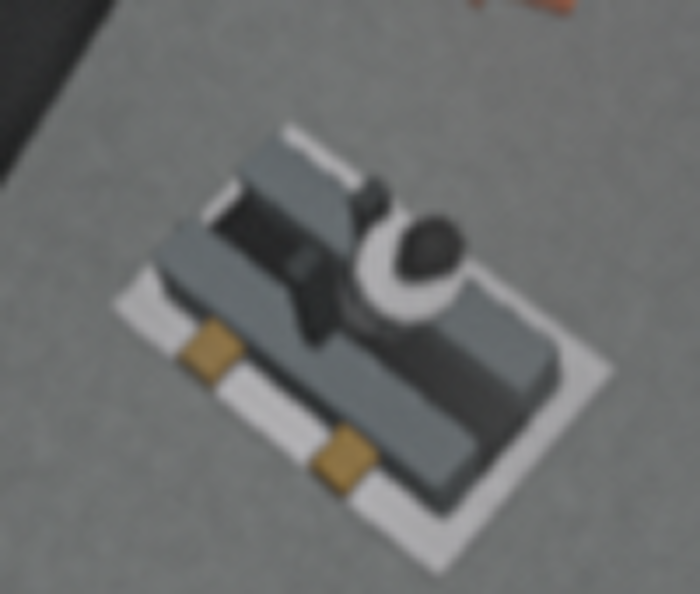

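Run:
```python
from h import *
plan([.44,.30,.25],rotx(math.radians(88.3)),claw=.7)
```

```text
n 15 end [0.4401 0.3001 0.25  ]
{"dp":[-0.15, -0.05, 0.93],"angular":[0.01, -0.73, 0.0],"claw":0.7},
{"dp":[-0.05, -0.05, 0.95],"angular":[0.01, -0.74, 0.0],"claw":0.7},
{"dp":[0.05, -0.04, 0.94],"angular":[0.01, -0.73, 0.0],"claw":0.7},
{"dp":[0.15, -0.05, 0.94],"angular":[0.01, -0.74, 0.0],"claw":0.7},
{"dp":[0.24, -0.04, 0.91],"angular":[0.01, -0.73, 0.0],"claw":0.7},
{"dp":[0.33, -0.05, 0.89],"angular":[0.01, -0.74, 0.0],"claw":0.7},
{"dp":[0.42, -0.04, 0.85],"angular":[0.01, -0.73, 0.0],"claw":0.7},
{"dp":[0.5, -0.04, 0.8],"angular":[0.0, -0.74, 0.01],"claw":0.7},
{"dp":[0.59, -0.04, 0.74],"angular":[0.01, -0.73, 0.0],"claw":0.7},
{"dp":[0.66, -0.04, 0.68],"angular":[0.0, -0.74, 0.01],"claw":0.7},
{"dp":[0.72, -0.04, 0.61],"angular":[0.01, -0.73, 0.0],"claw":0.7},
{"dp":[0.78, -0.04, 0.53],"angular":[0.0, -0.74, 0.01],"claw":0.7},
{"dp":[0.84, -0.05, 0.45],"angular":[0.01, -0.73, 0.0],"claw":0.7},
{"dp":[0.87, -0.04, 0.36],"angular":[0.0, -0.74, 0.01],"claw":0.7},
{"dp":[0.91, -0.04, 0.27],"angular":[0.01, -0.73, 0.0],"claw":0.7},
```

Request:
play_rows --steps '[{"dp":[-0.15,-0.05,0.93],"angular":[0,-0.74,0],"claw":0.7},{"dp":[-0.05,-0.05,0.95],"angular":[0,-0.74,0],"claw":0.7},{"dp":[0.05,-0.05,0.94],"angular":[0,-0.74,0],"claw":0.7},{"dp":[0.15,-0.05,0.94],"angular":[0,-0.74,0],"claw":0.7},{"dp":[0.24,-0.05,0.91],"angular":[0,-0.74,0],"claw":0.7},{"dp":[0.33,-0.05,0.89],"angular":[0,-0.74,0],"claw":0.7},{"dp":[0.42,-0.05,0.85],"angular":[0,-0.74,0],"claw":0.7},{"dp":[0.5,-0.05,0.8],"angular":[0,-0.74,0],"claw":0.7},{"dp":[0.6,-0.05,0.74],"angular":[0,-0.74,0],"claw":0.7},{"dp":[0.66,-0.05,0.68],"angular":[0,-0.74,0],"claw":0.7},{"dp":[0.72,-0.05,0.6],"angular":[0,-0.74,0],"claw":0.7},{"dp":[0.78,-0.05,0.53],"angular":[0,-0.74,0],"claw":0.7}]'

```text
time: 45.9
position: [0.4344, 0.2341, 0.2351]
eef_rot: [-0.566, 0.568, 0.417, -0.427]
force: [0.4, 0.2, 0.9]
finger_gap: 0.701
```

Run:
```python
from h import *
say()
snap('wrist','w27')
plan([.40,.30,.26],rotx(math.radians(88.3)),claw=.7)
```

```text
t 45.9 p [0.4344 0.2341 0.2351] x [ 0.288  0.958 -0.012] y [-0.009 -0.01  -1.   ] F [0.4 0.2 0.9] gap 0.701 j [ 0.45 -0.09  1.93 -0.01  1.32 -0.83]
n 4 end [0.4  0.3  0.26]
{"dp":[0.51, -0.25, 0.51],"angular":[-0.01, -0.46, -0.02],"claw":0.7},
{"dp":[0.54, -0.25, 0.47],"angular":[-0.02, -0.46, -0.02],"claw":0.7},
{"dp":[0.57, -0.25, 0.43],"angular":[-0.01, -0.46, -0.01],"claw":0.7},
{"dp":[0.6, -0.25, 0.4],"angular":[-0.02, -0.47, -0.02],"claw":0.7},
```

View pics/w27.png

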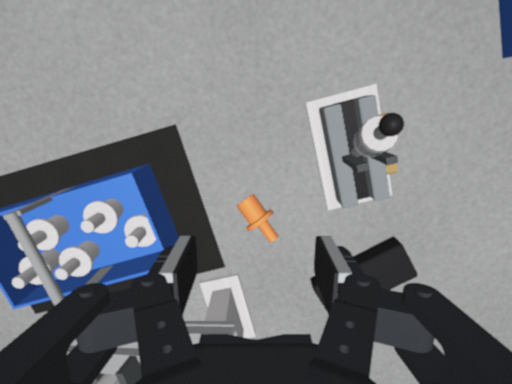

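Run:
```python
from h import *
c=load('w27'); img=c['img'][:,:,::-1]
cv2.imwrite('pics/w27c.png',cv2.resize(img[70:225,290:425],None,fx=4.4,fy=3.8,interpolation=cv2.INTER_CUBIC))
cr=[onz(c,*p,.003) for p in [(307,101),(376,85),(395,203),(330,209)]];print(np.round(cr,4))
t=load('t26'); s=load('s26')
B=lambda x,y:((x+.5)/7-.5+160,(y+.5)/6.6-.5+290)
print('plate side',[onz(s,*B(*p),.003).round(4) for p in [(288,125),(112,300),(440,575),(612,370)]])
print('ball w-top',tri(c,(391.5,124.5),t,tc(94,423)),'w-side',tri(c,(391.5,124.5),s,B(430,248)),'t-s',tri(t,tc(94,423),s,B(430,248)))
```

```text
[[0.3805 0.3182 0.003 ]
 [0.3867 0.4062 0.003 ]
 [0.5495 0.4035 0.003 ]
 [0.5323 0.3141 0.003 ]]
plate side [array([0.5318, 0.3093, 0.003 ]), array([0.5355, 0.3965, 0.003 ]), array([0.3838, 0.4034, 0.003 ]), array([0.3811, 0.315 , 0.003 ])]
ball w-top (array([0.41366221, 0.35527127, 0.15397447]), np.float64(0.0036800196043310514)) w-side (array([0.41349964, 0.35914188, 0.14840515]), np.float64(0.0015128314681876961)) t-s (array([0.41432403, 0.35729518, 0.14273896]), np.float64(0.00047656132670445415))
```

View pics/w27c.png

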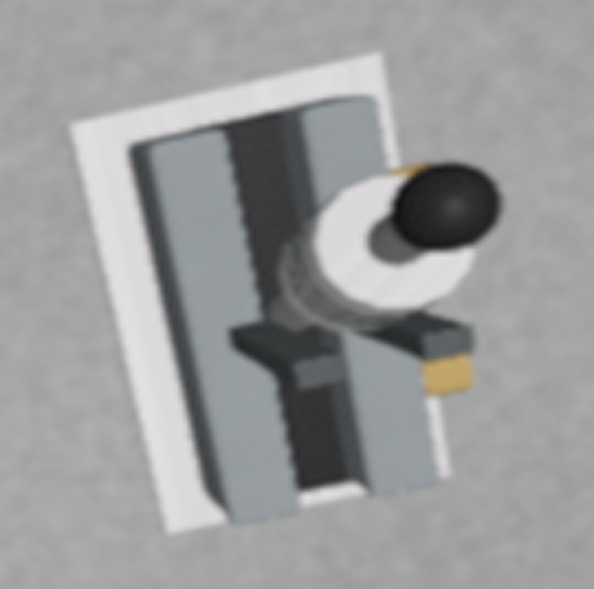

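```bash
cat >> h.py <<'E'
VO=np.array([.4612,.3562,0]);VY=-.03
def vR(q):
    th=q-.38; ex=np.array([math.cos(VY),math.sin(VY),0]); s=ex*math.sin(th)+np.array([0,0,math.cos(th)])
    return rotx(VY+math.pi/2,down=-s)
def vP(q,rr):
    th=q-.38; ex=np.array([math.cos(VY),math.sin(VY),0]); return VO+ex*rr*math.sin(th)+np.array([0,0,.025+rr*math.cos(th)])
E
python3 - <<'E'
from h import *
print(vP(0,.15),vP(0,.048),vR(0).as_matrix().round(3))
q,O=plan([.385,.345,.25],vR(0),claw=.85)
plan(vP(0,.15),vR(0),q,O,claw=.85)
E
```

```text
[0.40558696 0.35786889 0.1642997 ] [0.44340383 0.35673405 0.0695759 ] [[ 0.03   0.371 -0.928]
 [ 1.    -0.011  0.028]
 [ 0.    -0.929 -0.371]]
n 5 end [0.3849 0.3449 0.2501]
{"dp":[0.72, -0.12, 0.62],"angular":[-0.55, -0.36, -0.08],"claw":0.85},
{"dp":[0.75, -0.16, 0.57],"angular":[-0.55, -0.36, -0.08],"claw":0.85},
{"dp":[0.78, -0.2, 0.53],"angular":[-0.55, -0.36, -0.09],"claw":0.85},
{"dp":[0.81, -0.22, 0.46],"angular":[-0.56, -0.37, -0.08],"claw":0.85},
{"dp":[0.83, -0.25, 0.41],"angular":[-0.55, -0.36, -0.09],"claw":0.85},
n 4 end [0.4055 0.3579 0.1642]
{"dp":[0.14, 0.87, 0.13],"angular":[-0.0, -0.0, 0.0],"claw":0.85},
{"dp":[0.13, 0.87, 0.13],"angular":[-0.0, -0.0, 0.0],"claw":0.85},
{"dp":[0.14, 0.88, 0.13],"angular":[-0.0, -0.0, 0.0],"claw":0.85},
{"dp":[0.13, 0.87, 0.13],"angular":[-0.0, -0.0, 0.0],"claw":0.85},
```

Request:
play_rows --steps '[{"dp":[0.72,-0.2,0.62],"angular":[-0.55,-0.36,-0.08],"claw":0.85},{"dp":[0.75,-0.2,0.57],"angular":[-0.55,-0.36,-0.08],"claw":0.85},{"dp":[0.78,-0.22,0.53],"angular":[-0.55,-0.36,-0.08],"claw":0.85},{"dp":[0.8,-0.25,0.46],"angular":[-0.55,-0.36,-0.08],"claw":0.85},{"dp":[0.82,-0.25,0.4],"angular":[-0.55,-0.36,-0.08],"claw":0.85},{"dp":[0,0,0],"angular":[0,0,0],"claw":0.85}]'

```text
time: 46.7
position: [0.3811, 0.3439, 0.2483]
eef_rot: [-0.399, 0.596, 0.576, -0.392]
force: [0.2, -0.5, 0.2]
finger_gap: 0.849
```

Run:
```python
from h import *
say()
c=snap('wrist','w28'); print('ball',proj(c,vP(0,.13)),'collar',proj(c,vP(0,.101)))
plan(vP(0,.15),vR(0),claw=.85)
```

```text
t 46.7 p [0.3811 0.3439 0.2483] x [ 0.029  1.    -0.008] y [ 0.373 -0.018 -0.928] F [ 0.2 -0.5  0.2] gap 0.849 j [ 0.91 -0.24  2.08 -0.35  1.1  -0.5 ]
ball [270.38058575 172.11945841] collar [269.18058526 165.88074268]
n 4 end [0.4056 0.3579 0.1643]
{"dp":[0.16, 0.87, 0.1],"angular":[0.0, 0.0, -0.01],"claw":0.85},
{"dp":[0.16, 0.86, 0.1],"angular":[0.01, 0.01, -0.02],"claw":0.85},
{"dp":[0.15, 0.87, 0.09],"angular":[0.0, 0.0, -0.01],"claw":0.85},
{"dp":[0.16, 0.87, 0.1],"angular":[0.01, 0.01, -0.02],"claw":0.85},
```

View pics/w28.png

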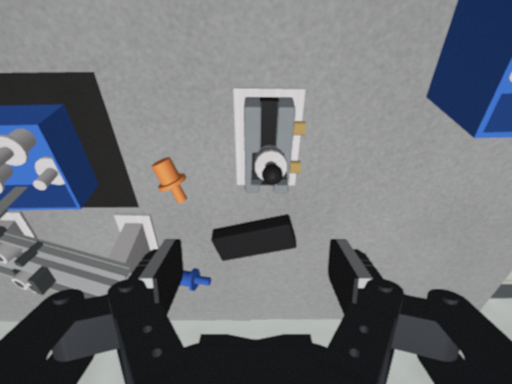

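Request:
play_rows --steps '[{"dp":[0.16,0.87,0.1],"angular":[0,0,0],"claw":0.85},{"dp":[0.16,0.87,0.1],"angular":[0,0,0],"claw":0.85},{"dp":[0.16,0.87,0.1],"angular":[0,0,0],"claw":0.85},{"dp":[0.16,0.8,0.1],"angular":[0,0,0],"claw":0.85}]'

```text
time: 47.25
position: [0.4094, 0.355, 0.165]
eef_rot: [-0.402, 0.599, 0.573, -0.39]
force: [0.8, 0.3, 0.6]
finger_gap: 0.85
```

Run:
```python
from h import *
say()
c=snap('wrist','w29'); print('ball',proj(c,vP(0,.13)),'collar',proj(c,vP(0,.101)))
plan(vP(0,.048),vR(0),claw=.85)
```

```text
t 47.25 p [0.4094 0.355  0.165 ] x [ 0.04   0.999 -0.007] y [ 0.373 -0.021 -0.928] F [0.8 0.3 0.6] gap 0.85 j [ 0.88 -0.12  2.13 -0.38  0.93 -0.45]
ball [258.08858625 208.40691705] collar [258.04382326 195.55482295]
n 4 end [0.4433 0.3567 0.0696]
{"dp":[0.05, 0.99, 0.02],"angular":[-0.0, -0.01, -0.02],"claw":0.85},
{"dp":[0.05, 0.98, 0.02],"angular":[-0.0, -0.01, -0.02],"claw":0.85},
{"dp":[0.05, 0.99, 0.02],"angular":[-0.0, -0.01, -0.03],"claw":0.85},
{"dp":[0.04, 0.98, 0.02],"angular":[-0.0, -0.01, -0.02],"claw":0.85},
```

View pics/w29.png

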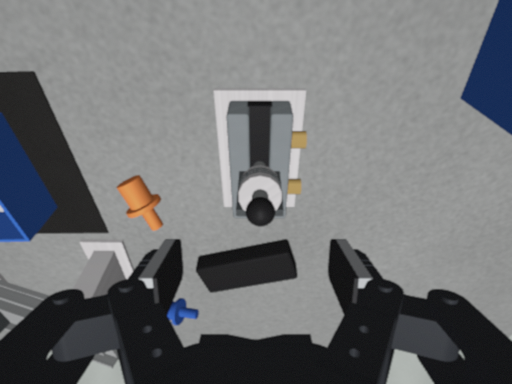

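Request:
play_rows --steps '[{"dp":[0.06,0.9,0.02],"angular":[0,0,0],"claw":0.85},{"dp":[0.06,0.9,0.02],"angular":[0,0,0],"claw":0.85},{"dp":[0.06,0.9,0.02],"angular":[0,0,0],"claw":0.85}]'

```text
time: 47.68
position: [0.4363, 0.3541, 0.0986]
eef_rot: [-0.403, 0.601, 0.569, -0.39]
force: [0.5, -0.2, -0.9]
finger_gap: 0.844
```

Run:
```python
from h import *
say()
c=snap('wrist','w30'); print('ball',proj(c,vP(0,.13)),'collar',proj(c,vP(0,.101)))
plan(vP(0,.048),vR(0),claw=.85)
```

```text
t 47.67 p [0.4363 0.3541 0.0986] x [ 0.047  0.999 -0.009] y [ 0.37  -0.026 -0.929] F [ 0.5 -0.2 -0.9] gap 0.844 j [ 0.83 -0.    2.16 -0.42  0.79 -0.42]
ball [257.7237796  261.97341492] collar [258.01265644 234.52298487]
n 2 end [0.4434 0.3567 0.0696]
{"dp":[0.1, 0.54, 0.04],"angular":[-0.01, -0.04, -0.07],"claw":0.85},
{"dp":[0.09, 0.53, 0.05],"angular":[-0.02, -0.04, -0.06],"claw":0.85},
```

View pics/w30.png

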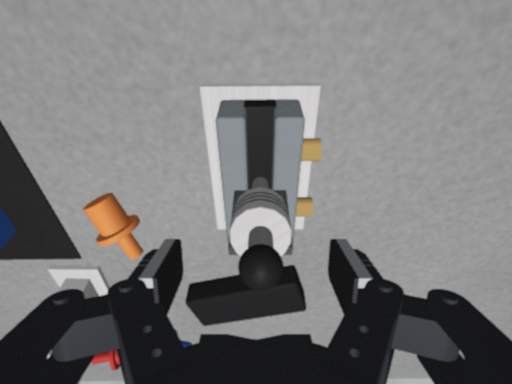

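Request:
play_rows --steps '[{"dp":[0.14,0.5,0.0],"angular":[0,0,-0.06],"claw":0.85},{"dp":[0.12,0.5,0.0],"angular":[0,0,-0.06],"claw":0.85},{"dp":[0,0,0],"angular":[0,0,0],"claw":0.85}]'

```text
time: 48.1
position: [0.4468, 0.3572, 0.0714]
eef_rot: [-0.407, 0.597, 0.572, -0.388]
force: [1.2, -0.1, 1.0]
finger_gap: 0.852
```

Run:
```python
from h import *
say()
c=snap('wrist','w31');snap('side','s31'); print('ball',proj(c,vP(0,.13)),'collar',proj(c,vP(0,.101)))
plan(vP(0,.048),vR(0),claw=.85)
d=load('s31')['img'][270:384,140:280,::-1]; cv2.imwrite('pics/s31c.png',cv2.resize(d,None,fx=5,fy=5,interpolation=cv2.INTER_CUBIC))
```

```text
t 48.1 p [0.4468 0.3572 0.0714] x [0.045 0.999 0.003] y [ 0.367 -0.014 -0.93 ] F [ 1.2 -0.1  1. ] gap 0.852 j [ 0.81  0.05  2.17 -0.43  0.72 -0.41]
ball [250.51008049 304.74183516] collar [251.54531592 262.82218659]
n 1 end [0.4433 0.3566 0.0695]
{"dp":[-0.06, 0.06, 0.18],"angular":[-0.02, -0.11, -0.01],"claw":0.85},
```

View pics/w31.png

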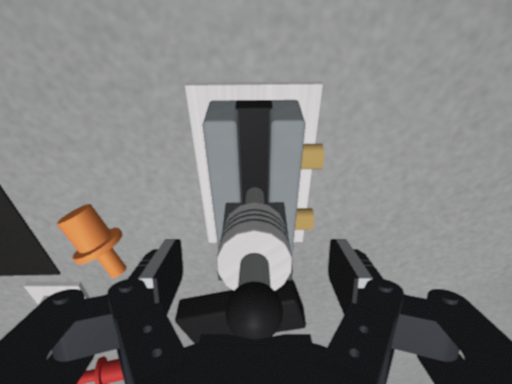

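View pics/s31c.png

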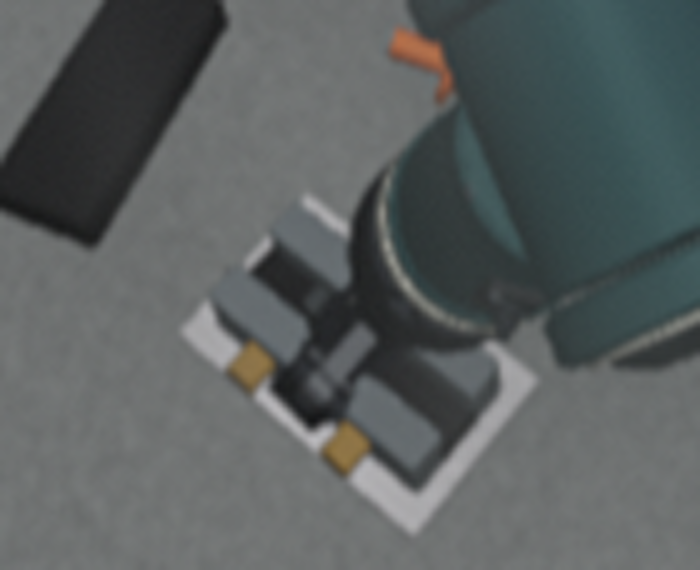

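Request:
play_rows --steps '[{"dp":[0,0,0],"angular":[0,0,0],"claw":0},{"dp":[0,0,0],"angular":[0,0,0],"claw":0},{"dp":[0,0,0],"angular":[0,0,0],"claw":0},{"dp":[0,0,0],"angular":[0,0,0],"claw":0}]' --squeeze 70

```text
time: 48.7
position: [0.4469, 0.3567, 0.0749]
eef_rot: [-0.406, 0.598, 0.572, -0.387]
force: [1.5, 1.2, -2.1]
finger_gap: 0.377
```

Run:
```python
from h import *
say(); snap('wrist','w32')
```

```text
t 48.7 p [0.4469 0.3567 0.0749] x [0.045 0.999 0.002] y [ 0.37  -0.015 -0.929] F [ 1.5  1.2 -2.1] gap 0.377 j [ 0.81  0.04  2.17 -0.43  0.72 -0.41]
```

View pics/w32.png

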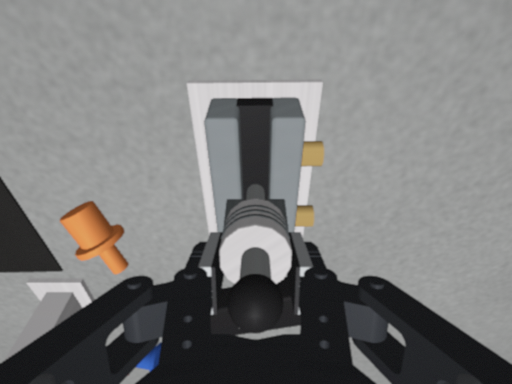

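Request:
play_rows --steps '[{"dp":[0,-0.3,0],"angular":[0,0,0],"claw":0},{"dp":[0,-0.3,0],"angular":[0,0,0],"claw":0},{"dp":[0,-0.15,0],"angular":[0,0,0],"claw":0}]'

```text
time: 49.12
position: [0.4398, 0.3571, 0.0931]
eef_rot: [-0.406, 0.598, 0.573, -0.388]
force: [2.1, -1.7, -2.3]
finger_gap: 0.375
```

```bash
cat >> h.py <<'E'
def vstate():
    p,o,_=cur(); ex=np.array([math.cos(VY),math.sin(VY),0]); y=o.as_matrix()[:,1]; q=math.atan2(-(y@ex),-y[2])+.38
    d=p-VO-np.array([0,0,.025]); 
    th=math.atan2(d@ex,d[2])
    print('tool q',round(q,3),'rr along tool',round(-(d@y),4),'perp(ex-ish)',round(d@np.cross(o.as_matrix()[:,0],y),4),'ang',round(th+.38,3))
def arc(dq,n,lift=0,claw=0):
    p,Ro,_=cur(); ey=R.from_euler('z',VY).apply([0,1,0]); piv=VO+np.array([0,0,.025]); q=p.copy();O=Ro
    for i in range(n):
        W=R.from_rotvec(ey*dq*(i+1)/n); tp=piv+W.apply(p-piv); tR=W*Ro
        dp=np.round(O.inv().apply(tp-q)/.025,2); a=np.round((O.inv()*tR).as_rotvec()/np.radians(8),2)
        print('{"dp":%s,"angular":%s,"claw":%s},'%(dp.tolist(),a.tolist(),claw)); q=q+O.apply(dp*.025); O=O*R.from_rotvec(a*np.radians(8))
    print(q)
E
python3 - <<'E'
from h import *
say(); vstate(); arc(.76,12); snap('wrist','w33');
E
```

```text
t 49.12 p [0.4398 0.3571 0.0931] x [0.044 0.999 0.001] y [ 0.37  -0.015 -0.929] F [ 2.1 -1.7 -2.3] gap 0.375 j [ 0.83  0.01  2.16 -0.42  0.76 -0.42]
tool q 0.001 rr along tool 0.0712 perp(ex-ish) -0.0053 ang 0.075
{"dp":[0.0, 0.02, -0.18],"angular":[0.45, -0.0, 0.01],"claw":0},
{"dp":[0.01, 0.02, -0.18],"angular":[0.46, -0.0, 0.0],"claw":0},
{"dp":[-0.0, 0.02, -0.18],"angular":[0.45, -0.01, 0.01],"claw":0},
{"dp":[0.0, 0.02, -0.18],"angular":[0.45, 0.0, 0.0],"claw":0},
{"dp":[0.0, 0.02, -0.18],"angular":[0.46, 0.0, 0.01],"claw":0},
{"dp":[0.0, 0.02, -0.18],"angular":[0.45, -0.0, 0.01],"claw":0},
{"dp":[0.01, 0.01, -0.18],"angular":[0.45, -0.0, 0.0],"claw":0},
{"dp":[0.0, 0.02, -0.18],"angular":[0.46, -0.0, 0.01],"claw":0},
{"dp":[0.0, 0.02, -0.18],"angular":[0.45, -0.01, 0.01],"claw":0},
{"dp":[0.01, 0.02, -0.18],"angular":[0.46, 0.0, 0.0],"claw":0},
{"dp":[-0.0, 0.02, -0.18],"angular":[0.45, 0.0, 0.01],"claw":0},
{"dp":[-0.0, 0.02, -0.18],"angular":[0.45, -0.0, 0.0],"claw":0},
[0.49264499 0.35546453 0.08913828]
```

View pics/w33.png

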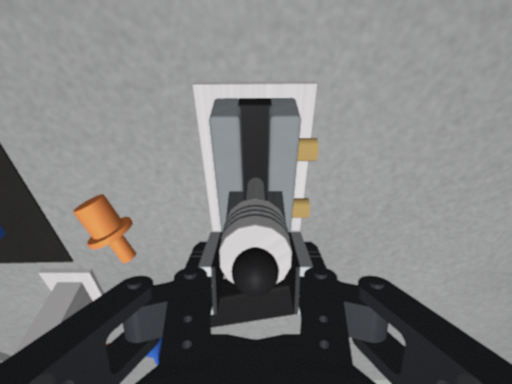

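Request:
play_rows --steps '[{"dp":[0,0.0,-0.18],"angular":[0.46,0,0],"claw":0},{"dp":[0,0.0,-0.18],"angular":[0.46,0,0],"claw":0},{"dp":[0,0.0,-0.18],"angular":[0.46,0,0],"claw":0}]'

```text
time: 49.55
position: [0.4503, 0.3568, 0.0969]
eef_rot: [-0.462, 0.553, 0.532, -0.443]
force: [2.1, -2.8, -3.3]
finger_gap: 0.37
```

Run:
```python
from h import *
say(); vstate(); snap('wrist','w34')
```

```text
t 49.55 p [0.4503 0.3568 0.0969] x [0.04  0.999 0.001] y [ 0.179 -0.006 -0.984] F [ 2.1 -2.8 -3.3] gap 0.37 j [ 0.71  0.08  2.04 -0.16  0.9  -0.74]
tool q 0.2 rr along tool 0.0727 perp(ex-ish) -0.0022 ang 0.23
```

View pics/w34.png

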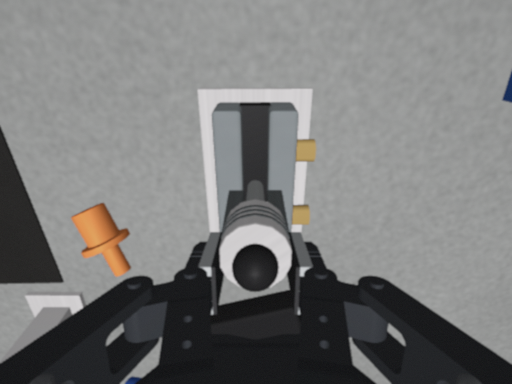

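Request:
play_rows --steps '[{"dp":[0,0.02,-0.2],"angular":[0.46,0,0],"claw":0},{"dp":[0,0.02,-0.2],"angular":[0.46,0,0],"claw":0},{"dp":[0,0.02,-0.2],"angular":[0.46,0,0],"claw":0},{"dp":[0,0.02,-0.2],"angular":[0.46,0,0],"claw":0}]'

```text
time: 50.1
position: [0.4709, 0.356, 0.0959]
eef_rot: [0.531, -0.488, -0.469, 0.51]
force: [0.2, -0.2, -2.1]
finger_gap: 0.373
```

Run:
```python
from h import *
say(); vstate(); snap('wrist','w35')
```

```text
t 50.1 p [0.4709 0.356  0.0959] x [0.04  0.999 0.001] y [-0.085  0.004 -0.996] F [ 0.2 -0.2 -2.1] gap 0.373 j [ 0.57  0.24  1.84  0.06  1.13 -0.98]
tool q 0.465 rr along tool 0.0715 perp(ex-ish) -0.0036 ang 0.516
```

View pics/w35.png

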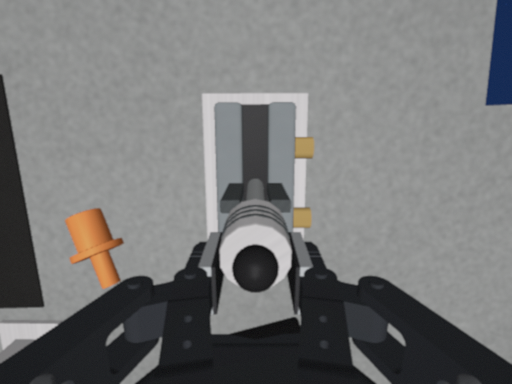

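Request:
play_rows --steps '[{"dp":[0,0.02,-0.19],"angular":[0.46,0,0],"claw":0},{"dp":[0,0.02,-0.19],"angular":[0.46,0,0],"claw":0},{"dp":[0,0.02,-0.19],"angular":[0.46,0,0],"claw":0},{"dp":[0,0.02,-0.19],"angular":[0.46,0,0],"claw":0}]'

```text
time: 50.65
position: [0.4885, 0.3553, 0.0882]
eef_rot: [0.59, -0.414, -0.397, 0.568]
force: [-1.4, -0.7, -3.5]
finger_gap: 0.372
```

Run:
```python
from h import *
say(); vstate(); snap('wrist','w36')
```

```text
t 50.65 p [0.4885 0.3553 0.0882] x [ 0.041  0.999 -0.002] y [-0.341  0.012 -0.94 ] F [-1.4 -0.7 -3.5] gap 0.372 j [ 0.48  0.43  1.64  0.17  1.38 -1.11]
tool q 0.728 rr along tool 0.0687 perp(ex-ish) -0.0041 ang 0.788
```

View pics/w36.png

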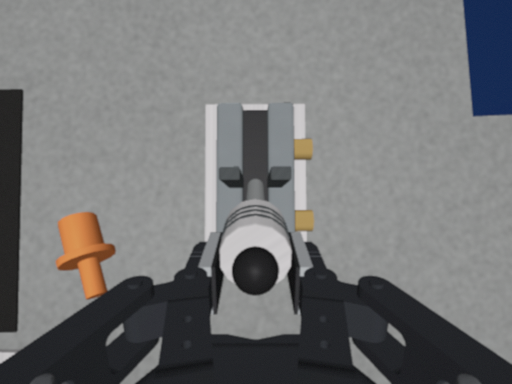

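Request:
play_rows --steps '[{"dp":[0,0.02,-0.2],"angular":[0.4,0,0],"claw":0},{"dp":[0,0.02,-0.12],"angular":[0.2,0,0],"claw":0}]'

```text
time: 50.95
position: [0.4846, 0.3553, 0.0836]
eef_rot: [0.611, -0.382, -0.364, 0.59]
force: [-10.2, -0.5, 1.0]
finger_gap: 0.372
```

Run:
```python
from h import *
say(); vstate();
```

```text
t 50.95 p [0.4846 0.3553 0.0836] x [ 0.04   0.999 -0.006] y [-0.442  0.012 -0.897] F [-10.2  -0.5   1. ] gap 0.372 j [ 0.46  0.5   1.58  0.21  1.47 -1.13]
tool q 0.838 rr along tool 0.0629 perp(ex-ish) 0.005 ang 0.76
```

Request:
play_rows --steps '[{"dp":[0,0,0],"angular":[0,0,0],"claw":0.85},{"dp":[0,0,0],"angular":[0,0,0],"claw":0.85},{"dp":[0,0,0],"angular":[0,0,0],"claw":0.85},{"dp":[0,0,0],"angular":[0,0,0],"claw":0.85}]'

```text
time: 51.45
position: [0.4845, 0.3566, 0.0843]
eef_rot: [0.61, -0.384, -0.366, 0.589]
force: [0.4, 0.2, -0.0]
finger_gap: 0.85
```

Run:
```python
from h import *
say(); vstate(); c=snap('wrist','w37'); print(proj(c,vP(.76,.13)),proj(c,vP(.66,.13)))
```

```text
t 51.45 p [0.4845 0.3566 0.0843] x [ 0.039  0.999 -0.006] y [-0.437  0.012 -0.899] F [ 0.4  0.2 -0. ] gap 0.85 j [ 0.46  0.5   1.58  0.21  1.47 -1.13]
tool q 0.832 rr along tool 0.0635 perp(ex-ish) 0.005 ang 0.754
[250.09663129 278.92973481] [249.69407344 247.94231681]
```

View pics/w37.png

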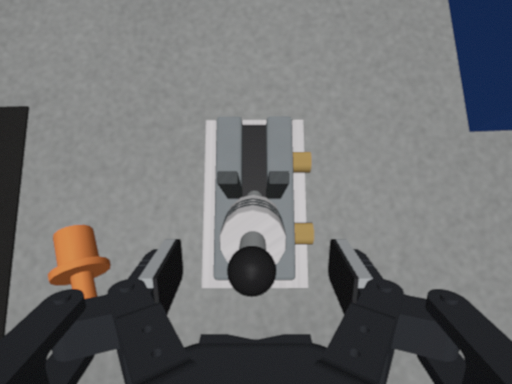

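Request:
play_rows --steps '[{"dp":[0,-0.6,0],"angular":[0,0,0],"claw":0.85},{"dp":[0,-1,0],"angular":[0,0,0],"claw":0.85},{"dp":[0,-1,0],"angular":[0,0,0],"claw":0.85},{"dp":[0,-1,0],"angular":[0,0,0],"claw":0.85},{"dp":[0,-1,0],"angular":[0,0,0],"claw":0.85},{"dp":[0,-1,0],"angular":[0,0,0],"claw":0.85}]'

```text
time: 52.25
position: [0.5493, 0.3542, 0.218]
eef_rot: [0.61, -0.385, -0.367, 0.588]
force: [0.5, 0.8, 0.7]
finger_gap: 0.851
```

Run:
```python
from h import *
say(); c=snap('wrist','w38'); t=snap('top','t38'); s=snap('side','s38')
for im in (c,t,s): print([proj(im,vP(q,.13)).round(1) for q in (.6,.66,.72,.76)])
cv2.imwrite('pics/t38c.png',cv2.resize(t['img'][140:300,90:330,::-1],None,fx=3.3,fy=3.3,interpolation=cv2.INTER_CUBIC))
cv2.imwrite('pics/s38c.png',cv2.resize(s['img'][160:370,150:310,::-1],None,fx=3,fy=2.8,interpolation=cv2.INTER_CUBIC))
```

```text
t 52.25 p [0.5493 0.3542 0.218 ] x [ 0.04   0.999 -0.006] y [-0.435  0.012 -0.901] F [0.5 0.8 0.7] gap 0.851 j [ 0.42  0.5   1.32  0.19  1.72 -1.12]
[array([253. , 159.5]), array([253.1, 168.5]), array([253.2, 177.5]), array([253.3, 183.3])]
[array([119.6, 237.6]), array([120.2, 234.6]), array([120.8, 231.8]), array([121.2, 229.9])]
[array([194.3, 304.5]), array([191.8, 302.9]), array([189.5, 301.5]), array([188. , 300.6])]
```

View pics/w38.png

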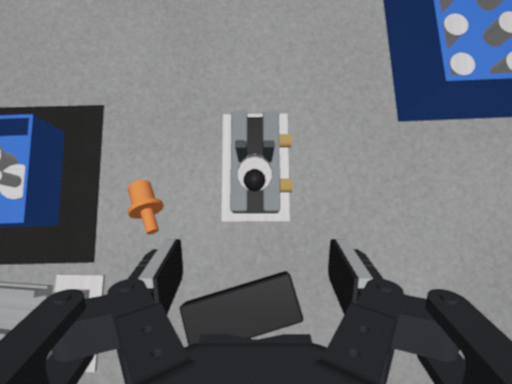

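View pics/t38c.png

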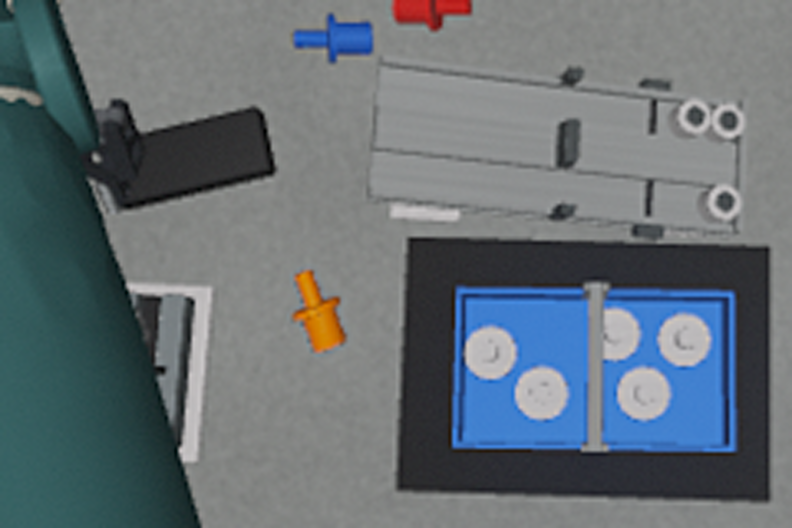

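View pics/s38c.png

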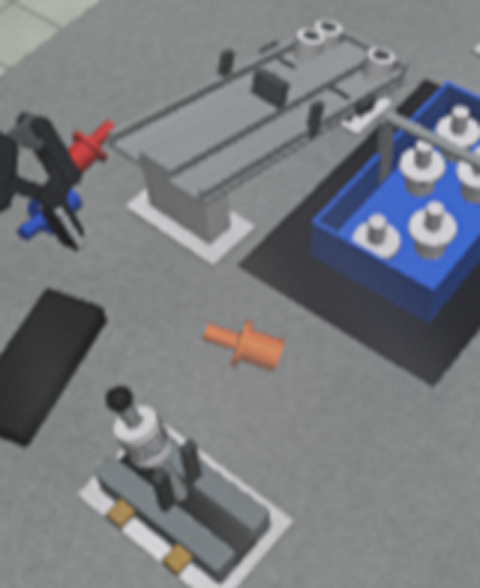

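Run:
```python
from h import *
s=load('s38');c=load('w38')
print('q0 side pred',proj(s,vP(0,.13)),'obs 221.0 327.2')
a=s['img'][280:320,170:210]; g=a.max(2); m=(g<45).astype(np.uint8); n,l,st,ce=cv2.connectedComponentsWithStats(m)
for i in range(1,n):
    if st[i,4]>8: print('side dark',ce[i]+[170,280],st[i,4])
w=c['img'][150:215,225:285]; m=(w.max(2)<30).astype(np.uint8); n,l,st,ce=cv2.connectedComponentsWithStats(m)
for i in range(1,n):
    if st[i,4]>20: print('wrist dark',ce[i]+[225,150],st[i])
s0=load('s26')['img'][310:345,200:240]; m=(s0.max(2)<45).astype(np.uint8); n,l,st,ce=cv2.connectedComponentsWithStats(m)
for i in range(1,n):
    if st[i,4]>8: print('side0 dark',ce[i]+[200,310],st[i,4])
```

```text
q0 side pred [221.40734778 327.07738164] obs 221.0 327.2
side dark [176.36666667 285.23333333] 30
side dark [189.35 302.55] 20
wrist dark [254.16393443 185.6557377 ] [20 28 19 13 61]
side0 dark [204.  336.7] 20
```

Run:
```python
from h import *
q,O=plan([.445,.356,.215],rotx(math.radians(88.3)),claw=0)
```

```text
n 5 end [0.4449 0.3561 0.2149]
{"dp":[-0.02, 0.39, 0.75],"angular":[-0.64, -0.02, -0.0],"claw":0},
{"dp":[-0.02, 0.32, 0.77],"angular":[-0.64, -0.02, -0.0],"claw":0},
{"dp":[-0.02, 0.25, 0.81],"angular":[-0.64, -0.01, -0.0],"claw":0},
{"dp":[-0.02, 0.17, 0.82],"angular":[-0.64, -0.02, -0.0],"claw":0},
{"dp":[-0.01, 0.11, 0.84],"angular":[-0.64, -0.01, -0.01],"claw":0},
```

Request:
play_rows --steps '[{"dp":[0,0.36,0.75],"angular":[-0.64,0,0],"claw":0},{"dp":[0,0.3,0.78],"angular":[-0.64,0,0],"claw":0},{"dp":[0,0.22,0.81],"angular":[-0.64,0,0],"claw":0},{"dp":[0,0.15,0.82],"angular":[-0.64,0,0],"claw":0},{"dp":[0,0.1,0.84],"angular":[-0.64,0,0],"claw":0},{"dp":[0,0,0],"angular":[0,0,0],"claw":0}]'

```text
time: 53.15
position: [0.4376, 0.3555, 0.2064]
eef_rot: [-0.507, 0.513, 0.487, -0.492]
force: [-0.5, 0.1, -0.1]
finger_gap: 0.001
```

Run:
```python
from h import *
say()
q,O=plan([.458,.356,.110],rotx(math.radians(88.3)),claw=0)
snap('wrist','w39')
```

```text
t 53.15 p [0.4376 0.3555 0.2064] x [ 0.041  0.999 -0.011] y [ 0.    -0.011 -1.   ] F [-0.5  0.1 -0.1] gap 0.001 j [ 0.64  0.06  1.84 -0.01  1.26 -0.88]
n 4 end [0.4579 0.3561 0.1099]
{"dp":[0.02, 0.96, -0.2],"angular":[0.0, -0.02, -0.02],"claw":0},
{"dp":[0.03, 0.97, -0.21],"angular":[0.0, -0.02, -0.02],"claw":0},
{"dp":[0.01, 0.96, -0.2],"angular":[0.0, -0.02, -0.02],"claw":0},
{"dp":[0.02, 0.97, -0.2],"angular":[0.01, -0.02, -0.02],"claw":0},
```

View pics/w39.png

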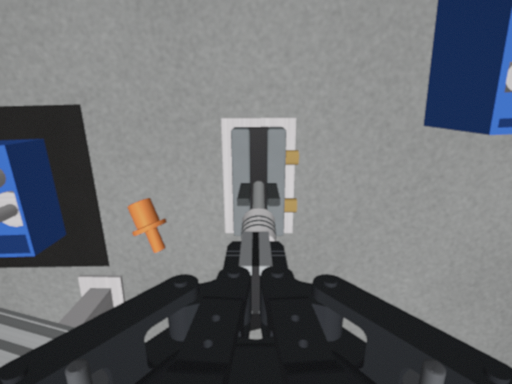

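Request:
play_rows --steps '[{"dp":[0.02,0.95,-0.1],"angular":[0,0,0],"claw":0},{"dp":[0.02,0.95,-0.1],"angular":[0,0,0],"claw":0},{"dp":[0.02,0.95,-0.1],"angular":[0,0,0],"claw":0},{"dp":[0.02,0.9,-0.1],"angular":[0,0,0],"claw":0},{"dp":[0,0,-0.2],"angular":[0,0,0],"claw":0}]'

```text
time: 53.82
position: [0.459, 0.3555, 0.1086]
eef_rot: [-0.509, 0.514, 0.486, -0.492]
force: [-0.4, 0.1, -0.5]
finger_gap: -0.0
```

Run:
```python
from h import *
say()
```

```text
t 53.83 p [0.459  0.3555 0.1086] x [ 0.045  0.999 -0.011] y [-0.002 -0.011 -1.   ] F [-0.4  0.1 -0.5] gap -0.0 j [ 0.62  0.17  1.9  -0.01  1.08 -0.9 ]
```

Request:
play_rows --steps '[{"dp":[0,0,-0.3],"angular":[0,0,0],"claw":0},{"dp":[0,0,-0.3],"angular":[0,0,0],"claw":0},{"dp":[0,0,-0.2],"angular":[0,0,0],"claw":0}]'

```text
time: 54.2
position: [0.4834, 0.3553, 0.1109]
eef_rot: [-0.509, 0.514, 0.486, -0.49]
force: [1.1, -0.7, -0.5]
finger_gap: -0.004
```

Request:
play_rows --steps '[{"dp":[0,0,-0.12],"angular":[0,0,0],"claw":0},{"dp":[0,0,-0.1],"angular":[0,0,0],"claw":0}]'

```text
time: 54.45
position: [0.4848, 0.3552, 0.111]
eef_rot: [-0.511, 0.512, 0.484, -0.492]
force: [-9.6, 0.8, 3.3]
finger_gap: 0.0
```

Request:
play_rows --steps '[{"dp":[0,0,-0.15],"angular":[0,0,0],"claw":0}]'

```text
time: 54.58
position: [0.4847, 0.3552, 0.111]
eef_rot: [0.513, -0.51, -0.481, 0.494]
force: [-12.4, 0.9, 6.9]
finger_gap: -0.003
```

Request:
play_rows --steps '[{"dp":[0,0,0.4],"angular":[0,0,0],"claw":0},{"dp":[0,0,0.8],"angular":[0,0,0],"claw":0},{"dp":[0,-0.8,0.4],"angular":[0,0,0],"claw":0},{"dp":[0,-1,0],"angular":[0,0,0],"claw":0},{"dp":[0,-1,0.5],"angular":[0,0,0],"claw":0},{"dp":[0,-1,0.8],"angular":[0,0,0],"claw":0},{"dp":[-0.8,-0.5,0.5],"angular":[0,0,0],"claw":0},{"dp":[-1,0,0.3],"angular":[0,0,0],"claw":0},{"dp":[-1,0,0.3],"angular":[0,0,0],"claw":0},{"dp":[0,0,0],"angular":[0,0,0],"claw":0}]'

```text
time: 55.82
position: [0.379, 0.2927, 0.2384]
eef_rot: [-0.51, 0.511, 0.49, -0.488]
force: [0.5, 0.0, -0.1]
finger_gap: -0.0
```

Run:
```python
from h import *
say(); t=snap('top','t40'); s=snap('side','s40')
cv2.imwrite('pics/t40c.png',cv2.resize(t['img'][120:320,90:420,::-1],None,fx=2.4,fy=2.4,interpolation=cv2.INTER_CUBIC))
cv2.imwrite('pics/s40c.png',cv2.resize(s['img'][90:370,130:400,::-1],None,fx=2.1,fy=2.1,interpolation=cv2.INTER_CUBIC))
a=s['img'][280:320,170:210]; m=(a.max(2)<45).astype(np.uint8); n,l,st,ce=cv2.connectedComponentsWithStats(m)
for i in range(1,n):
    if st[i,4]>8: print('side dark',ce[i]+[170,280],st[i,4])
```

```text
t 55.83 p [0.379  0.2927 0.2384] x [0.043 0.999 0.001] y [ 0.003  0.001 -1.   ] F [ 0.5  0.  -0.1] gap -0.0 j [ 0.61 -0.14  1.96 -0.    1.31 -0.92]
side dark [175.28 286.58] 50
side dark [189.29411765 302.14705882] 34
```

View pics/t40c.png

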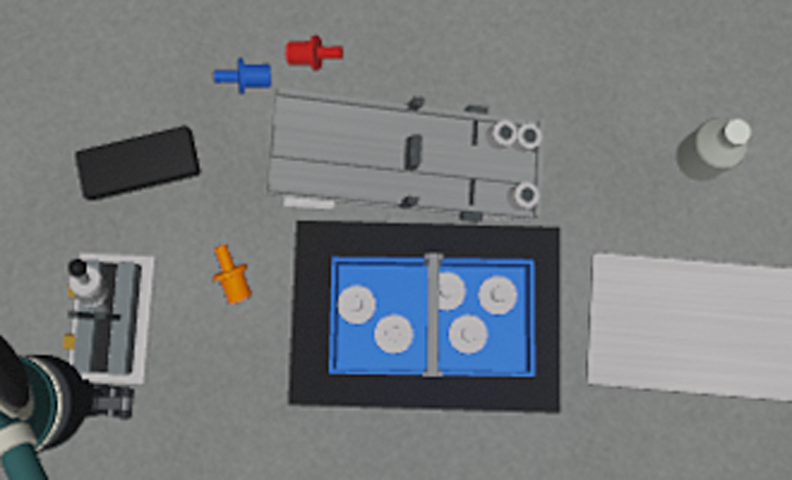

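View pics/s40c.png

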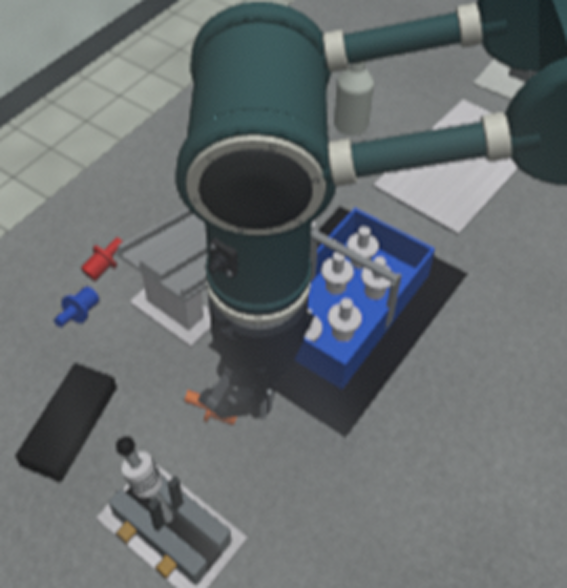

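Run:
```python
from h import *
t=load('t40'); f=lambda x,y:((x+.5)/2.4-.5+90,(y+.5)/2.4-.5+120)
print(np.mean([onz(t,*f(*p),.063) for p in [(330,256),(535,260),(535,376),(330,374)]],0),np.mean([onz(t,*f(*p),.003) for p in [(297,221),(560,228),(559,412),(289,404)]],0))
for n,p in [('P1',(526,194)),('P2',(529,136)),('P3',(505,133))]:
    w=onz(t,*f(*p),.066); l=R.from_euler('z',-POSE[2]).apply(w-[POSE[0],POSE[1],0]); print(n,l.round(3),'origin y',(l[1]+.028*.276).round(3))
say()
print(manip.finish_job())
```

```text
[ 0.46222844 -0.02632275  0.063     ] [ 0.46551021 -0.01992624  0.003     ]
P1 [-0.034 -0.147  0.066] origin y -0.139
P2 [ 0.034 -0.147  0.066] origin y -0.14
P3 [ 0.036 -0.119  0.066] origin y -0.112
t 55.92 p [0.3797 0.2939 0.2381] x [0.042 0.999 0.002] y [ 0.002  0.002 -1.   ] F [ 0.4 -0.1 -0.5] gap 0.002 j [ 0.61 -0.14  1.96  0.    1.31 -0.92]
the job is handed in; nothing more can be done
None
```

The job is done and handed in at about 56 s. The caddy stands on the mat, all five flanged housings (R1, R2, R5, R3, R4, in that order) are upright in it, and the three plain ones lie in the pick-up bay. With the collar lifted I pushed the lever through the gate and let go; the collar came down on its own.

**Last checks**
- **Caddy:** its centre measures about 3 mm (x) and 6 mm (y) from the middle of the mat.
- **Plain housings:** their origins sit at y about -0.139, -0.140 and -0.112 m in the chute's frame, all below -0.098 m and each still in its lane.
- **Bystanders:** I saw no change in the position of the bottle or the case, and the arm was clear of everything at the end.

**What disagreed or failed**
- **Finger length:** the real fingertips lie about 28 mm short of the reported TCP. The first try at the caddy's handle closed above the bar, and a test press there reached about 20 N. I corrected for this from then on.
- **Lever angle:** the camera estimates gave about 0.71 to 0.74 rad, against 0.76 for fully over. I pushed it again with the fingers shut. It did not move at about 12 N, so I take it to be at its stop.

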